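# Pack, latch and ticket the travelling ink case

### The arm

A 6-joint arm with a two-finger parallel gripper is mounted at the origin on a cart in front of the work surface, level with it; the furniture and walls round the work are solid. World frame = base frame: x ahead of the robot, y to its left, z up, the work surface at z = 0. Lengths are in m, angles in rad, forces in N, time in s.
With the tool pointing down it reaches from about 0.375 to 0.9 m from the base axis. Payload 3.1 kg.
Tool frame: the origin (TCP) lies midway between the tips of the shut fingers; the grasp point (between the pads) lies pinch_z behind it (pinch_z is the distance from the TCP to the grasp point, in m); y points along the fingers, z is the direction in which the jaws open and shut, and the axes are right-handed (so a half turn about y gives the same grasp; the last joint's range is limited). The gripper opens to 87 mm and grips with 3 to 60 N. Pads are 19 mm wide; open, the fingers measure 117 mm over their backs; the gripper's body (75 mm by 190 mm) begins 51 mm behind the grasp point.
Start: joints at [0.977, 0.527, 1.433, -0, 1.181, -0.178], TCP at [0.252, 0.572, 0.191] pointing down, gripper open.
Joint ranges: [-3.08, 3.08], [-0.75, 2.2], [0.22, 2.44], [-1.43, 4.57], [0, 2.65], [-2.85, 2.85]. Speed limits (rad/s): [2.79, 2.79, 3.14, 3.14, 3.14, 3.14].

### API

Orientations are given as a unit quaternion [x, y, z, w].
In Python, from rig import get_obs, camera, hand_in, pinch_z gives the robot as it stands. The module is installed in compiled form; this text tells all that it offers.
- The arm moves only by the tool arm_command, never from a script. Its argument "plan" is a list of rows, each a list of 2 entries, a list of its own where there are three numbers: the shift along the world's x, y, z in units of 25 mm (1.0 is 25 mm), then the turn about the world's z in units of 5 degrees (1.0 is 5 degrees). A call has 1 to 5 rows; each row is the pose to reach, as a shift and turn from the pose commanded when the call began; what a row does not reach only later rows make up. A row lasts 1/10 s, in which the tool goes at most 50 mm and 8.59 degrees, less where a joint would pass 70% of its speed; a pose out of reach is approached as far as the arm can. A call with a gripper value outside its range is refused whole. "fingers" is the opening, from -1 (shut) to 1 (fully open), set as the call begins (left out, the last holds). The fingers move at their own pace and stop on an object; "force" is the grip in N (left out, the last holds). Time passes only in rows, so rows that repeat a pose let the fingers close. It gives the time, the measured TCP pose, the force and the opening at its end, in the units of the state.
- get_obs(): the state, without advancing time (a new reading comes with each control period).
- camera(name): name is "scene" or "top" or "wrist"; returns a dict with "pixels" (480x640x3 uint8, red, green, blue), "camera_matrix" (3x3 intrinsics, pixels), "R" (3x3) and "t" (3): a world point X has camera coordinates R X + t. Camera axes: x right, y down, z forward; pixel columns grow to the right and rows downward; lengths in m; the calibration is good to about 2 mm. The wrist camera is an equidistant fisheye: a pixel r from the principal point sees the ray r / f radians off the axis. A picture is of the moment at which its call begins. There is no depth.
- hand_in(): hands the job in, once; it reports no verdict.
The state is a dict: "time": time; "q": joint angles; "joint_velocities": joint speeds; "joint_torque": joint torques, N m; "position": TCP position; "tool_rot": TCP orientation; "ft_force": force on the tool from outside, world axes, zero at the start; "moment": the same for the moment, N m; "grip_width": finger opening in m.
Only numpy, scipy, OpenCV 4.12 (cv2) and the standard library are available. Lean on these libraries where they do the work, as an engineer would, in place of code of your own. Each camera call takes 0.05 s, during which the arm holds its last target.

### The job

Pack the travelling case: stand every closed ink tin and ink jar on the bench upright in it (leave the open ink tin where it is), shut the lid, hook the latch's wire loop over the keeper on the lid and press the latch lever down past centre until it lies home. Finally squeeze the sprung ticket clip off its stand and let it close, pushed down, on the raised rim at either short end of the shut lid.

Things in the scene. Friction and masses are not known exactly. Their poses are not given: they have to be found in the camera images.
- case: Fixed wooden case with metal edges, 140 (x) x 336 (y) x 72 mm high without its lid, open on top. Origin at the centre of its underside; own -x is the front (latch, towards the robot), y along the case. Walls 6 mm; inner floor 128 x 324 mm, 8 mm above the bench. Lid hinged along the back wall's top. Four inks fit in a row along y, 66 to 80 mm apart.
- case_lid (a joint): Lid angle: 0 shut, 1.5 to 1.68 (upright) at the start. Stiff hinge, stays where it is left; 1 to 4 N at its front edge push it shut. Axis along the case's y at x = +70, z = 72.5 mm in the case's frame. Lid 140 x 336 mm, panel 6 mm, with a raised rim all round. With the lid upright its rims point backwards, so its top edge is 26 mm thick front to back.
- lid_front (a point): Point on the top of the lid's front rim, 138 mm from the hinge and 80 mm to the case's -y side of the latch; push the lid over and press it shut hereabouts. Rim tops are 98.5 mm above the bench when the lid is shut (26 mm above the hinge).
- rim_left (a point): Middle of the top of the 4 mm thick raised rim at the lid's short end on the case's +y side; when shut, its x runs along the rim, y across it, z up. The rim is 132 mm long and stands 20 mm above the lid's panel.
- rim_right (a point): The same at the lid's other short end (case's -y side).
- keeper_seat (a point): Seat in the keeper, a 28 mm wide steel hook mid-front on the lid: where the loop's hook bar's centre rests, in a 12 mm wide trough behind an upturned lip. The lip lies 6 to 10 mm in front of this point (case's -x), its top 7 mm above it. The point is 14 mm in front of the case's face, 87 mm above the bench when the lid is shut.
- latch_lever (a joint): Latch lever on the case's front: 0 = down, home against the case; grows as it swings out and up; 1.25 to 1.6 at the start (sticking out towards the robot). Stays where it is left. With the loop hooked it tightens below about 1, peaks at about 5 N at the lever's tip, passes dead centre near 0.3 and is then held home by the loop's springs.
- lever_pivot (a point): The lever's pivot pin (axis along the case's y), 18 mm in front of the case's front face and 56 mm above the bench. At 0 the lever's flat outer face lies 8 mm in front of the pin, from 4 mm above it to 36 mm below.
- lever_tip (a point): The lever's flared tip, 46 mm from the pivot; lever 32 mm wide, 4 mm thick. The face to press on is the upper one while the lever sticks out, the front one when it is down. At 0 this point is 44 mm below the pivot and 30 mm from the case's face.
- latch_bail (a joint): Angle of the wire loop on the lever; loop's lean from upright away from the case = this value minus the lever's value (about 0.2 to 0.8 at the start). The loop's pins sit on the lever 15 mm from the lever's pivot: its side rods are 39 mm apart and straddle the 28 mm keeper. Stays where it is left; moves at about 1 N.
- bail_bar (a point): Centre of the loop's hook bar, 6 mm thick, along the case's y, 43.5 mm from the loop's pins: the bar that has to lie behind the keeper's lip. To hook it, carry it over the lip from the front and lower it into the trough; the lever may stay out at about 1 to 1.5 meanwhile.
- bail_grip (a point): Centre of the finger bar at the loop's free end: 10 mm thick, 42 mm long along the case's y, 26 mm beyond the hook bar. Pinch it front and back; it turns freely between the fingers.
- ticket_stand: Fixed stand: wooden foot 130 x 60 x 14 mm with an upright aluminium strip 110 mm long (x), 4 mm thick, its top edge 66 mm above the bench. Origin under its centre.
- ticket_clip: Steel spring clip, jaws down on the stand's strip. Origin mid-gap at the jaws' lower ends, x along the gripped edge, y across, z up to two splayed tails. Jaws 36 mm wide; barrel 19 mm above the origin stops on the edge. Tails 30 mm wide, 23 to 71 mm above the origin, 44 mm over their tops. Thin ticket plate beside the jaws: 14 to 78 mm on +x, up to 30 mm high. The pose is that of the +y half.
- clip_jaw (a joint): Clip's opening angle: 0 closed on a 4 mm edge, 0.55 when the tails are squeezed parallel (about 10 N, then 17 mm over the tails; each half turns by half of it about the barrel, 24 mm above the origin) and the jaws gape 16 mm. Let go and it shuts, riding up 5 to 9 mm unless it is pushed down as the fingers open.
- ink_tin_a: Closed round ink tin with a lid, 58 mm across, 40 mm high, standing on the bench; origin at the centre of its underside, z up. Grip it round the side. One of up to four inks to be packed; absent in some starts.
- ink_tin_b: Closed round ink tin with a lid, 58 mm across, 40 mm high, standing on the bench; origin at the centre of its underside, z up. Grip it round the side. One of up to four inks to be packed; absent in some starts.
- ink_jar_a: Closed round ink jar with a lid, 62 mm across, 54 mm high, standing on the bench; origin at the centre of its underside, z up. Grip it round the side. One of up to four inks to be packed; absent in some starts.
- ink_jar_b: Closed round ink jar with a lid, 62 mm across, 54 mm high, standing on the bench; origin at the centre of its underside, z up. Grip it round the side. One of up to four inks to be packed; absent in some starts.
- plank_corner (a point): Near left top corner of the planks that lie on the bench at the right, 36 mm high: they cover what is farther in +x and farther in -y than this point. Keep the fingers off them.
- open_tin: Open ink tin without lid, 66 mm across, 36 mm high, ink inside: not to be packed, leave it where it stands.
There are look-alikes about, which are no part of the job. What is shaped like the ink_tin_b but blue or yellow is not meant.

How it is judged:
On the way, in this order (a step that is already met when the one before it is completed fails the run):
1. every closed ink stands upright in the case (x of ink_tin_a in the frame of case between -0.05 and 0.05 m and y of ink_tin_a in the frame of case between -0.145 and 0.145 m and z of each of ink_tin_a, ink_tin_b, ink_jar_a, ink_jar_b in the frame of case below 0.02 m and angle between each of ink_tin_a, ink_tin_b, ink_jar_a, ink_jar_b's own z axis and vertical below 0.25 rad and x of ink_tin_b in the frame of case between -0.05 and 0.05 m and y of ink_tin_b in the frame of case between -0.145 and 0.145 m and x of ink_jar_a in the frame of case between -0.05 and 0.05 m and y of ink_jar_a in the frame of case between -0.145 and 0.145 m and x of ink_jar_b in the frame of case between -0.05 and 0.05 m and y of ink_jar_b in the frame of case between -0.145 and 0.145 m), for 0.2 s.
2. the lid is shut (value of joint case_lid below 0.03 rad), for 0.2 s.
3. the loop's hook bar lies behind the keeper's lip, the lever still raised (value of joint case_lid below 0.03 rad and distance between bail_bar and keeper_seat below 0.007 m and value of joint latch_lever above 0.4 rad), for 0.2 s.
4. the lever is pressed down past centre and lies home (value of joint case_lid below 0.03 rad and distance between bail_bar and keeper_seat below 0.007 m and value of joint latch_lever below 0.1 rad), for 0.2 s.
At the end, for the whole second after the job is handed in: Closed inks upright (0.25 rad) on the case floor; lid shut (0.03 rad); hook bar within 7 mm of its seat, lever within 0.1 rad of home; clip upright (0.2 rad), jaws shut on a short-end rim, within 55 mm of its middle, jaw ends 7 to 26 mm below the rim top; at rest; open tin left alone (40 mm) (all of step 1 and all of step 4 and ((x of ticket_clip in the frame of rim_left between -0.055 and 0.055 m and y of ticket_clip in the frame of rim_left between -0.006 and 0.006 m and z of ticket_clip in the frame of rim_left between -0.026 and -0.007 m and angle between ticket_clip's own z axis and vertical below 0.2 rad) or (x of ticket_clip in the frame of rim_right between -0.055 and 0.055 m and y of ticket_clip in the frame of rim_right between -0.006 and 0.006 m and z of ticket_clip in the frame of rim_right between -0.026 and -0.007 m and angle between ticket_clip's own z axis and vertical below 0.2 rad)) and value of joint clip_jaw below 0.1 rad and linear speed of ticket_clip below 0.02 m/s); the robot touches nothing.
It fails at once if the open ink tin is knocked more than 40 mm or tipped (distance of open_tin from where it was at the start of the episode above 0.04 m or angle between open_tin's own z axis and vertical above 0.5 rad).
Of ink_tin_a, ink_tin_b, ink_jar_a, ink_jar_b only 2 to 4 are there at a start; the rules pass over those that are not, and their reading is None.
At some moment in a run one of ink_tin_a, ink_tin_b, ink_jar_a, ink_jar_b may be knocked a few centimetres aside while the robot is not near it.
It also fails if it takes over 210 s, if anything falls off the work surface, if the arm or the gripper's body presses on something with over 40 N, if the wrist force passes 120 N, or if a joint passes its speed limit or range.

## Working session

There is one attempt and no reset: what is moved stays moved. The work goes in short steps, Python scripts to look and compute and a tool call to move; the robot and the scene stay as the last step left them, time stands still between calls to the robot, and variables do not carry over. Pictures are saved under pics/ and viewed, and the job is handed in when it is done.

Besides the shell and the picture viewer there is one more tool, called after "Emit:" by a JSON object that holds its "method" and its "body". arm_command: Moves the arm, as the interface text tells. Its arguments: {"type":"object","properties":{"plan":{"type":"array"},"fingers":{"type":"number"},"force":{"type":"number"}},"required":["plan"]}

```bash
ls; mkdir -p pics
cat > h.py <<'E'
import numpy as np, cv2, json
from rig import get_obs, camera, hand_in, pinch_z
def snap(name,fn):
    c=camera(name); cv2.imwrite(f'pics/{fn}.png',cv2.cvtColor(c['pixels'],cv2.COLOR_RGB2BGR))
    np.savez(f'pics/{fn}.npz',**{k:np.array(c[k]) for k in c}); return c
def ld(fn): return np.load(f'pics/{fn}.npz')
def ray(c,u,v,fish=False):
    K=np.array(c['camera_matrix']);R=np.array(c['R']);t=np.array(c['t'])
    x=(u-K[0,2])/K[0,0];y=(v-K[1,2])/K[1,1]
    if fish:
        r=np.hypot(x,y); d=np.array([x/r*np.sin(r),y/r*np.sin(r),np.cos(r)]) if r>1e-9 else np.array([0,0,1.])
    else: d=np.array([x,y,1.])
    d=R.T@d; return -R.T@t, d/np.linalg.norm(d)
def plane(c,u,v,z,fish=False):
    o,d=ray(c,u,v,fish); return o+d*(z-o[2])/d[2]
def proj(c,X,fish=False):
    K=np.array(c['camera_matrix']);p=np.array(c['R'])@np.array(X)+np.array(c['t'])
    if fish:
        r=np.hypot(p[0],p[1]);th=np.arctan2(r,p[2]);x,y=p[0]/r*th,p[1]/r*th
    else: x,y=p[:2]/p[2]
    return np.array([K[0,0]*x+K[0,2],K[1,1]*y+K[1,2]])
def tri(rays):
    A=0;b=0
    for o,d in rays:
        P=np.eye(3)-np.outer(d,d);A=A+P;b=b+P@o
    return np.linalg.solve(A,b)
E
python3 - <<'E'
from h import *
o=get_obs()
for k,v in o.items(): print(k,np.round(v,4))
print('pinch',pinch_z)
for n in('scene','top','wrist'):
    c=snap(n,n+'0'); print(n,np.round(c['camera_matrix'],1).tolist(),np.round(-np.array(c['R']).T@c['t'],3),np.round(c['R'],3).tolist())
E
```

```text
pics
time 0.0
q [ 0.9765  0.5285  1.4339 -0.      1.1814 -0.1785]
joint_velocities [ 0.0009  0.0007  0.0011  0.0001 -0.0004  0.0018]
joint_torque [ 1.50000e-03 -4.40033e+01 -1.76593e+01  6.31000e-02  5.82000e-02
 -2.00000e-04]
position [0.252  0.5711 0.1904]
tool_rot [ 0.6926 -0.1462  0.1457 -0.6912]
ft_force [ 0.3902 -0.4376  1.3342]
moment [-0.0272 -0.0382 -0.0397]
grip_width 0.0871
pinch 0.0187
scene [[504.5, 0.0, 327.0], [0.0, 504.5, 249.7], [0.0, 0.0, 1.0]] [-0.394 -0.618  0.945] [[0.543, -0.84, 0.021], [-0.493, -0.339, -0.801], [0.68, 0.425, -0.598]]
top [[543.9, 0.0, 313.2], [0.0, 543.9, 238.4], [0.0, 0.0, 1.0]] [ 0.413 -0.046  1.434] [[0.006, -1.0, -0.014], [-0.994, -0.004, -0.111], [0.111, 0.015, -0.994]]
wrist [[371.6, 0.0, 322.5], [0.0, 371.6, 244.2], [0.0, 0.0, 1.0]] [0.183 0.601 0.384] [[0.404, 0.915, -0.002], [0.879, -0.388, 0.277], [0.252, -0.113, -0.961]]
```

View pics/scene0.png

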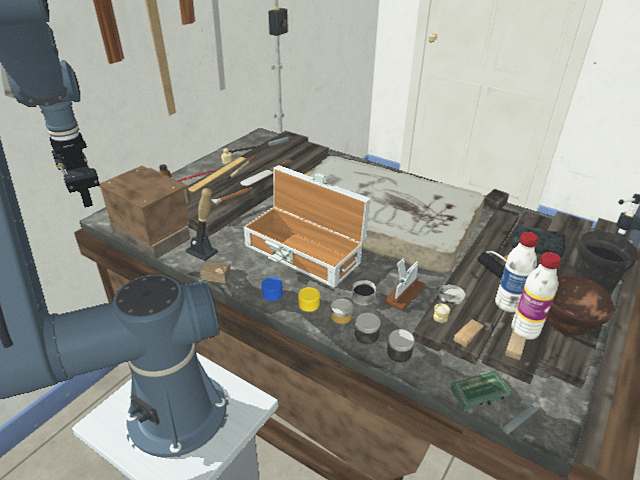

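View pics/top0.png

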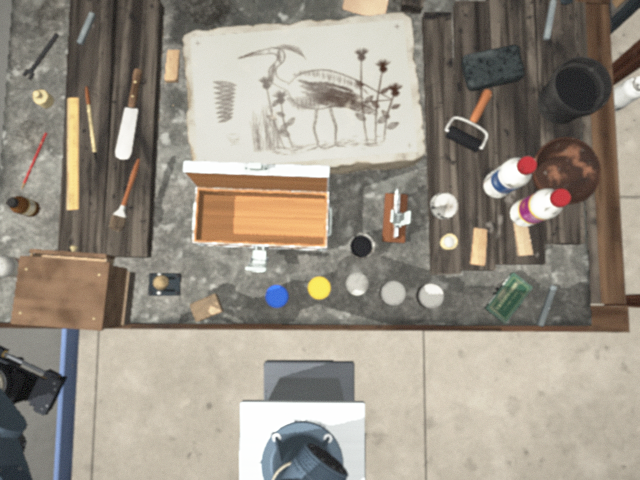

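View pics/wrist0.png

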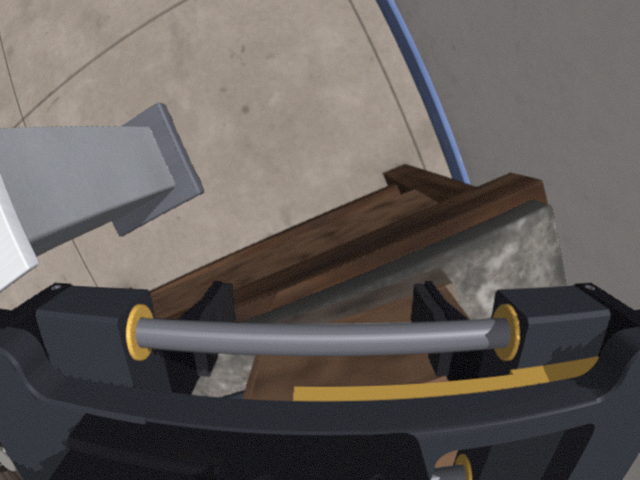

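Top view: case at about (193–328, 165–248), candidate inks at (357,284), (393,293), (431,295), open tin at (361,246), clip at (397,215), and something round on the planks at (443,206). I'll zoom in.

Run:
```python
from h import *
a=cv2.imread('pics/top0.png');b=cv2.imread('pics/scene0.png')
cv2.imwrite('pics/z1.png',cv2.resize(a[150:330,180:460],None,fx=2.8,fy=2.8,interpolation=cv2.INTER_CUBIC))
cv2.imwrite('pics/z2.png',cv2.resize(b[160:380,235:485],None,fx=2.7,fy=2.7,interpolation=cv2.INTER_CUBIC))
```

```text
(no output)
```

View pics/z1.png

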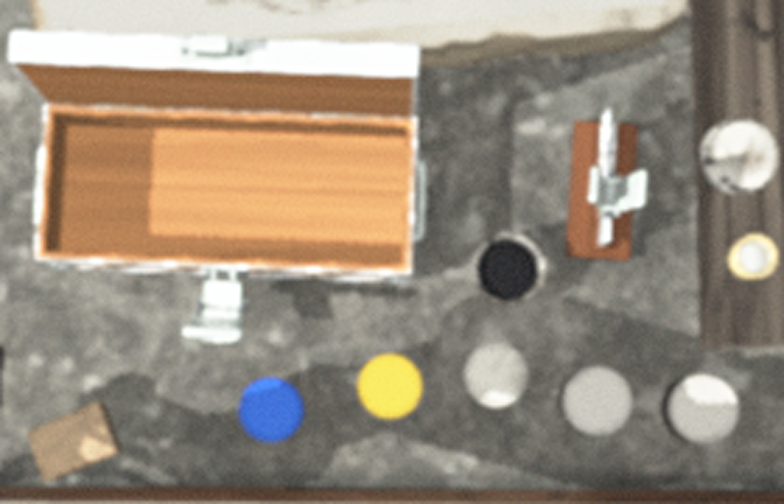

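View pics/z2.png

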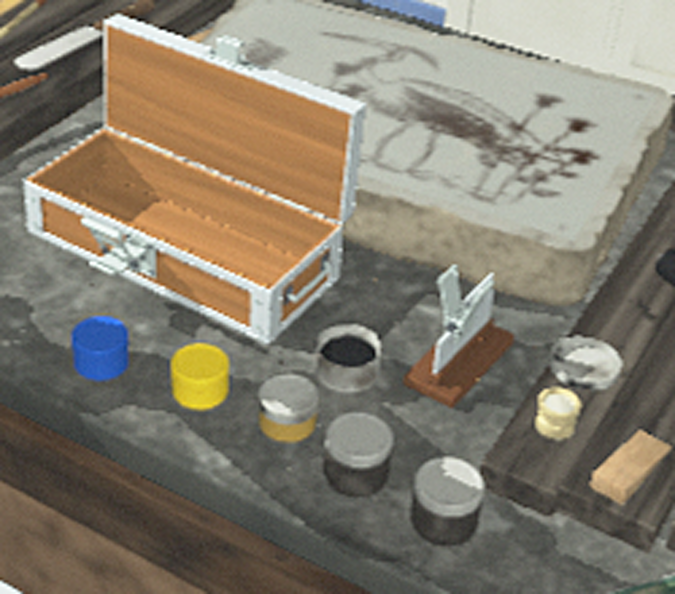

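Run:
```python
from h import *
from scipy.spatial.transform import Rotation as Ro
print(Ro.from_quat(get_obs()['tool_rot']).as_matrix().round(3))
t=ld('top0');s=ld('scene0')
# refine with circles
g=cv2.cvtColor(cv2.imread('pics/top0.png'),cv2.COLOR_BGR2GRAY)
img=cv2.imread('pics/top0.png');hsv=cv2.cvtColor(img,cv2.COLOR_BGR2HSV)
circ=cv2.HoughCircles(cv2.resize(g,None,fx=4,fy=4,interpolation=cv2.INTER_CUBIC),cv2.HOUGH_GRADIENT,1,60,param1=100,param2=25,minRadius=36,maxRadius=60)
for x,y,r in circ[0]:
    x,y,r=x/4-.375,y/4-.375,r/4
    if 260<x<460 and 190<y<310:
        print('px',round(x,1),round(y,1),round(r,1),[ (z,plane(t,x,y,z)[:2].round(4).tolist()) for z in(.036,.04,.054)], 'diam .054', round(2*r*1.38/544,4))
# case corners rough
for n,u,v,z in [('caseFL',193,246,.072),('FR',327,248,.072),('BR',328,192,.072),('BL',196,188,.072),('innerFL',199,241.5,.072),('innerFR',326,243,.072)]:
    print(n,plane(t,u,v,z).round(4))
```

```text
[[ 0.915 -0.001  0.404]
 [-0.404 -0.001  0.915]
 [-0.    -1.    -0.002]]
px 393.0 292.8 12.2 [(0.036, [0.4305, -0.2296]), (0.04, [0.4304, -0.2291]), (0.054, [0.4303, -0.2272])] diam .054 0.0622
px 319.0 287.5 11.4 [(0.036, [0.4428, -0.0406]), (0.04, [0.4427, -0.0406]), (0.054, [0.4424, -0.0407])] diam .054 0.0578
px 431.0 295.8 12.3 [(0.036, [0.4234, -0.3262]), (0.04, [0.4234, -0.3254]), (0.054, [0.4233, -0.3226])] diam .054 0.0624
px 443.5 204.8 13.7 [(0.036, [0.6586, -0.3629]), (0.04, [0.6579, -0.362]), (0.054, [0.6554, -0.3588])] diam .054 0.0696
px 361.0 246.0 10.8 [(0.036, [0.5501, -0.1485]), (0.04, [0.5497, -0.1482]), (0.054, [0.5483, -0.1472])] diam .054 0.0549
px 356.8 283.2 11.6 [(0.036, [0.4542, -0.1372]), (0.04, [0.4541, -0.137]), (0.054, [0.4537, -0.1361])] diam .054 0.0587
caseFL [0.5447 0.2777 0.072 ]
FR [ 0.5411 -0.0604  0.072 ]
BR [ 0.6842 -0.0626  0.072 ]
BL [0.6936 0.2746 0.072 ]
innerFL [0.5562 0.2629 0.072 ]
innerFR [ 0.5537 -0.0579  0.072 ]
```

Emit:
{"method": "arm_command", "body": {"plan": [[[2, -2, 3], 1.7], [[4, -4, 3], 3.4], [[5, -6, 3], 4.7], [[5, -6, 3], 4.7], [[5, -6, 3], 4.7]], "fingers": 0.72, "force": 20}}

```text
time: 0.65
position: [0.38, 0.4186, 0.2672]
tool_rot: [0.707, -0.003, 0.004, -0.707]
ft_force: [0.5, 1.0, -0.1]
grip_width: 0.0753
```

Emit:
{"method": "arm_command", "body": {"plan": [[[1, -2, 0], 0], [[2, -4, 0], 0], [[3, -6, 0], 0], [[3, -8, 0], 0], [[3, -9, 0], 0]]}}

```text
time: 1.15
position: [0.453, 0.1943, 0.2661]
tool_rot: [0.707, -0.002, 0.002, -0.707]
ft_force: [0.7, 0.0, 0.6]
grip_width: 0.0749
```

Emit:
{"method": "arm_command", "body": {"plan": [[[0, -2, 0], 0], [[0, -4, 0], 0], [[0, -6, 0], 0], [[0, -8, 0], 0], [[0, -9, 0], 0]]}}

```text
time: 1.65
position: [0.4522, -0.0317, 0.2663]
tool_rot: [0.708, -0.003, 0.003, -0.707]
ft_force: [0.1, 0.4, 0.1]
grip_width: 0.075
```

Emit:
{"method": "arm_command", "body": {"plan": [[[0, -2, 0], 0], [[0, -4, 0], 0], [[0, -4, 0], 0], [[0, -4, 0], 0]]}}

```text
time: 2.05
position: [0.4519, -0.129, 0.2659]
tool_rot: [-0.707, 0.004, -0.003, 0.708]
ft_force: [-0.2, 0.4, 0.2]
grip_width: 0.0752
```

Run:
```python
from h import *
c=snap('wrist','w1'); o=get_obs();print(o['position'].round(4) if hasattr(o['position'],'round') else o['position'],o['tool_rot'])
for X in [(.454,-.137,.04),(.43,-.227,.054),(.423,-.323,.054)]: print(proj(c,X,True))
```

```text
[ 0.4518 -0.1278  0.266 ] [-0.70660841  0.0027718  -0.00194443  0.7075967 ]
[316.07894108 208.65763319]
[235.25364547 191.28037684]
[157.34425519 188.71636281]
```

View pics/w1.png

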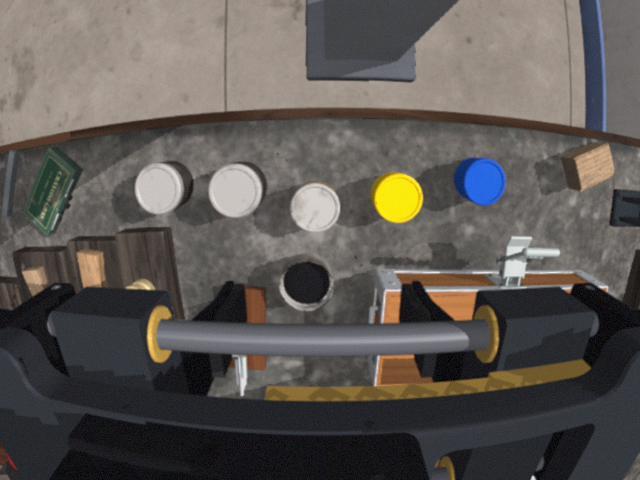

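The wrist view confirms the tin at (315,207) and the jars at (236,190) and (160,188), all matching the top-view positions. I'll pick up the tin.

Emit:
{"method": "arm_command", "body": {"plan": [[[0.1, -0.3, -2], 0], [[0.1, -0.3, -4], 0], [[0.1, -0.3, -6], 0], [[0.1, -0.3, -8], 0], [[0.1, -0.3, -8], 0]]}}

```text
time: 2.6
position: [0.4496, -0.1309, 0.0601]
tool_rot: [-0.704, 0.007, 0.004, 0.71]
ft_force: [-0.5, 0.8, 0.8]
grip_width: 0.0746
```

Emit:
{"method": "arm_command", "body": {"plan": [[[0, 0, -1.1], 0], [[0, 0, -2.1], 0], [[0, 0, -2.1], 0], [[0, 0, -2.1], 0]]}}

```text
time: 3.0
position: [0.4561, -0.1354, 0.0159]
tool_rot: [0.708, -0.001, 0.002, -0.707]
ft_force: [0.4, -0.5, 0.7]
grip_width: 0.0746
```

Emit:
{"method": "arm_command", "body": {"plan": [[[0, 0, 0], 0], [[0, 0, 0], 0], [[0, 0, 0], 0], [[0, 0, 0], 0], [[0, 0, 0], 0]], "fingers": 0, "force": 20}}

```text
time: 3.5
position: [0.455, -0.1359, 0.0141]
tool_rot: [0.707, -0.002, 0.002, -0.707]
ft_force: [-0.5, -0.4, -0.3]
grip_width: 0.0461
```

Run:
```python
from h import *
snap('wrist','w2');c=snap('scene','s2'); print(get_obs()['grip_width'])
a=cv2.imread('pics/s2.png');w=cv2.imread('pics/w2.png')
z=cv2.resize(a[220:400,240:480],(560,420),interpolation=cv2.INTER_CUBIC)
cv2.imwrite('pics/c2.png',z)
```

```text
0.04464640667925816
```

View pics/c2.png

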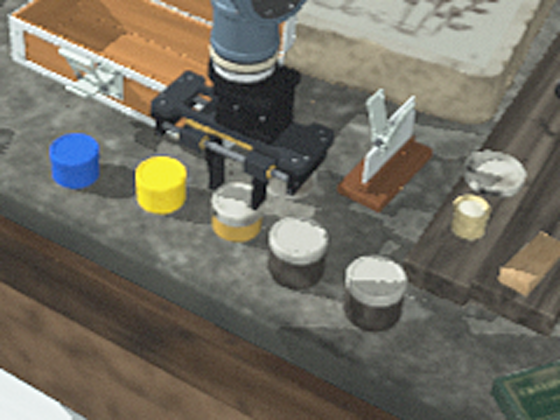

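View pics/w2.png

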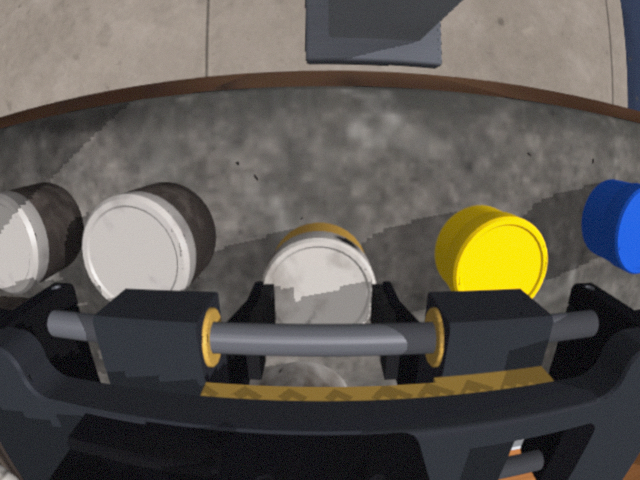

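Run:
```python
from h import *
c=ld('w2'); 
for p in [(267,285),(373,285),(320,235)]: print(plane(c,*p,.04,True).round(4))
g=cv2.cvtColor(cv2.imread('pics/top0.png'),cv2.COLOR_BGR2GRAY)
t=snap('top','t2'); o=get_obs();print(o['position'])
a=cv2.imread('pics/t2.png');cv2.imwrite('pics/c2t.png',cv2.resize(a[200:320,250:450],None,fx=4,fy=4))
print(proj(t,o['position']), proj(c,o['position'],True))
```

```text
[ 0.4479 -0.1639  0.04  ]
[ 0.4482 -0.1119  0.04  ]
[ 0.4227 -0.1377  0.04  ]
[ 0.45482034 -0.13575653  0.01379292]
[355.62122018 283.25495335] [324.21355949 278.58037401]
```

View pics/c2t.png

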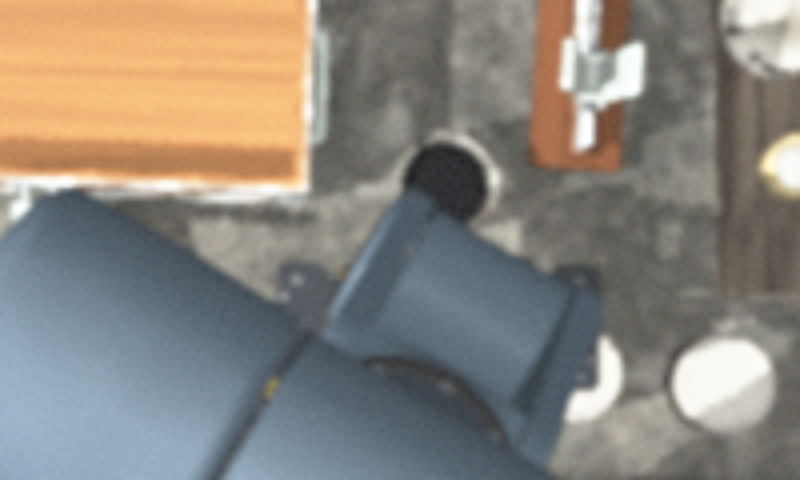

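Run:
```python
from h import *
c=snap('wrist','w3'); s=snap('scene','s3');o=get_obs();p=np.array(o['position']);print(p,o['grip_width'],o['ft_force'])
im=cv2.imread('pics/w3.png');im2=cv2.imread('pics/s3.png')
for y in(-.0225,.0225):
  for x in(-.0095,.0095):
    for z in (0,.04):
      q=p+[x,y,z]
      u=proj(c,q,True);cv2.circle(im,tuple(int(round(k)) for k in u),2,(0,0,255) if z==0 else (0,255,0),-1)
      u=proj(s,q);cv2.circle(im2,tuple(int(round(k)) for k in u),1,(0,0,255) if z==0 else (0,255,0),-1)
for a in np.arange(0,6.28,.2):
  for z,col in((.04,(255,0,255)),):
    q=np.array([.452+.029*np.cos(a),-.137+.029*np.sin(a),z])
    for k,cc,f in((im,c,True),(im2,s,False)):
      u=proj(cc,q,f);cv2.circle(k,tuple(int(round(v)) for v in u),1,col,-1)
cv2.imwrite('pics/a3.png',np.hstack([cv2.resize(im[200:400,220:420],(400,400)),cv2.resize(im2[260:360,300:400],(400,400))]))
```

```text
[ 0.45482217 -0.13576917  0.01372177] 0.04378995657010864 [ 0.38649865  0.81184198 -0.2048985 ]
```

View pics/a3.png

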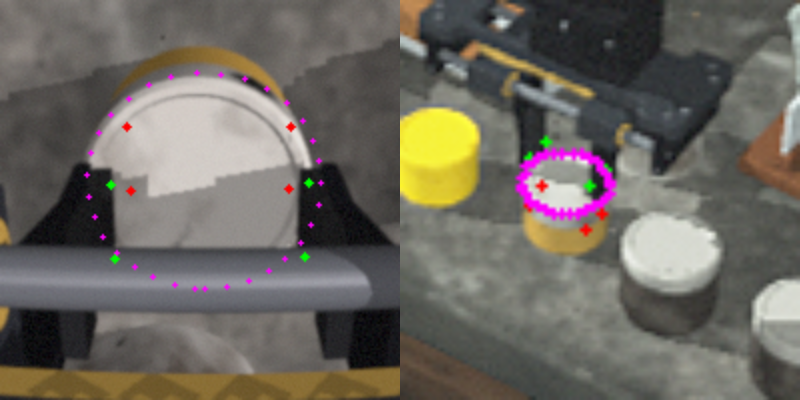

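Run:
```python
from h import *
c=ld('w3');s=ld('s3')
for (u,v),y in(((332,301),-.1135),((353,304),-.158)):
    o,d=ray(s,u,v);print('scene',(o+d*(y-o[1])/d[1]).round(4))
for (u,v),y in(((274,282),-.1578),((372,282),-.1135)):
    o,d=ray(c,u,v,True);print('wrist',(o+d*(y-o[1])/d[1]).round(4))
im=cv2.imread('pics/s3.png');cv2.imwrite('pics/a4.png',cv2.resize(im[230:350,270:430],(800,600),interpolation=cv2.INTER_CUBIC))
```

```text
scene [ 0.4447 -0.1135  0.0485]
scene [ 0.4788 -0.158   0.0348]
wrist [ 0.4392 -0.1578  0.057 ]
wrist [ 0.4432 -0.1135  0.0477]
```

View pics/a4.png

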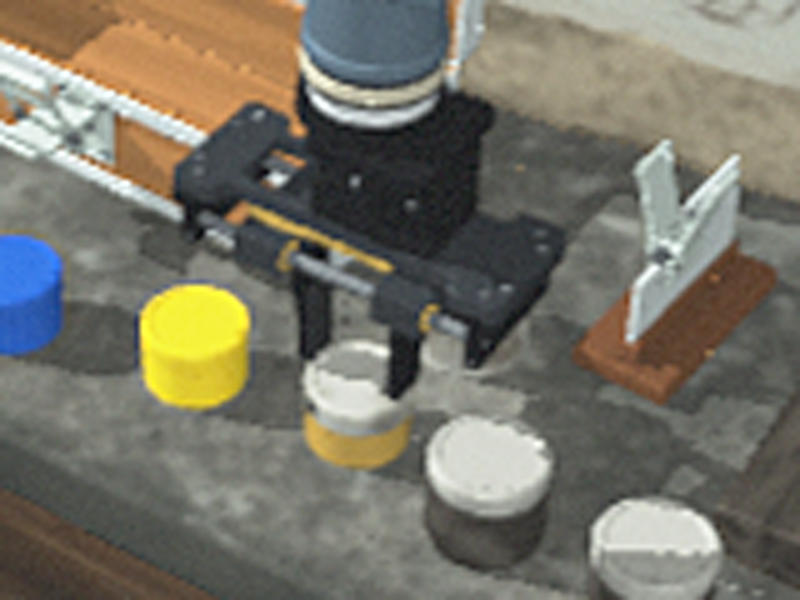

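Run:
```python
from h import *
s=ld('s3');w=ld('w3')
for z in(0,.0137,.03,.045): print(z,plane(s,350,309,z).round(4), plane(s,333,302,z).round(4))
print('tin bottom front edge px (341,323)',plane(s,341.5,323,0).round(4),'jar bottom',plane(s,367,343,0).round(4),'yellow',plane(s,309,311,0).round(4))
o,d=ray(w,322.5,244.2,True);print(o,d)
```

```text
0 [ 0.4906 -0.1437  0.    ] [ 0.4882 -0.0907  0.    ]
0.0137 [ 0.4777 -0.1506  0.0137] [ 0.4754 -0.0983  0.0137]
0.03 [ 0.4625 -0.1588  0.03  ] [ 0.4602 -0.1074  0.03  ]
0.045 [ 0.4484 -0.1663  0.045 ] [ 0.4462 -0.1158  0.045 ]
tin bottom front edge px (341,323) [ 0.4323 -0.1525 -0.    ] jar bottom [ 0.4082 -0.2426  0.    ] yellow [ 0.4218 -0.0562  0.    ]
[ 0.37871967 -0.1361718   0.20759787] [ 0.27663948 -0.00164117 -0.96097238]
```

Emit:
{"method": "arm_command", "body": {"plan": [[[0, 0, 2], 0], [[0, 0, 4], 0], [[0, 0, 4], 0], [[0, 0, 4], 0], [[0, 0, 4], 0]]}}

```text
time: 4.25
position: [0.4539, -0.1352, 0.1131]
tool_rot: [-0.707, 0.003, -0.001, 0.708]
ft_force: [0.1, -0.5, -0.0]
grip_width: 0.0436
```

Run:
```python
from h import *
snap('wrist','w4');s=snap('scene','s4');o=get_obs();p=np.array(o['position']);print(p,o['grip_width'])
im=cv2.imread('pics/s4.png')
for y in(-.022,.022):
      q=p+[0,y,0]
      u=proj(s,q);print(u);cv2.circle(im,tuple(int(round(k)) for k in u),1,(0,0,255),-1)
cv2.imwrite('pics/a5.png',cv2.resize(im[230:350,270:430],(800,600),interpolation=cv2.INTER_CUBIC))
```

```text
[ 0.45368489 -0.13512208  0.11253248] 0.043682210328067794
[349.22346315 286.75926682]
[334.43601462 280.38664035]
```

View pics/a5.png

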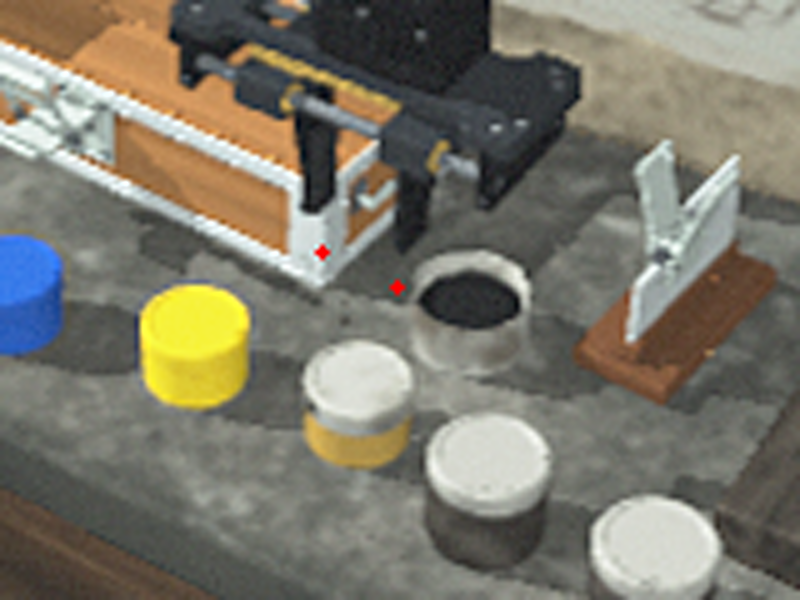

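View pics/w4.png

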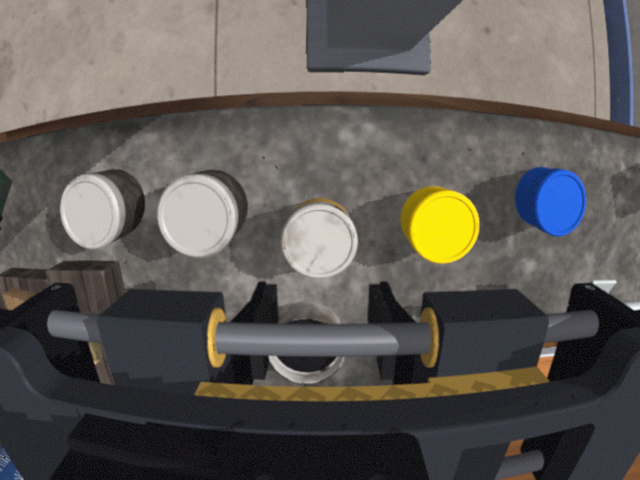

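Run:
```python
from h import *
s=ld('s4');w=ld('w4')
p=[ .45368,-.13512,.11253]
print(proj(w,np.add(p,[0,-.022,0]),True),proj(w,np.add(p,[0,.022,0]),True),proj(w,np.add(p,[-.0095,.022,.02]),True),proj(w,np.add(p,[-.0095,.022,.0]),True))
im=cv2.imread('pics/w4.png')
for y in(-.022,.022):
  for z,col in((0,(0,0,255)),(.02,(0,255,0)),(.04,(255,0,0))):
    for x in (-.0095,.0095):
      u=proj(w,np.add(p,[x,y,z]),True);cv2.circle(im,tuple(int(round(k)) for k in u),2,col,-1)
cv2.imwrite('pics/a6.png',cv2.resize(im[220:400,200:440],(800,600),interpolation=cv2.INTER_CUBIC))
```

```text
[284.99321284 278.55292699] [363.19671974 278.08332103] [367.88864984 274.82998653] [363.69496533 262.11115415]
```

View pics/a6.png

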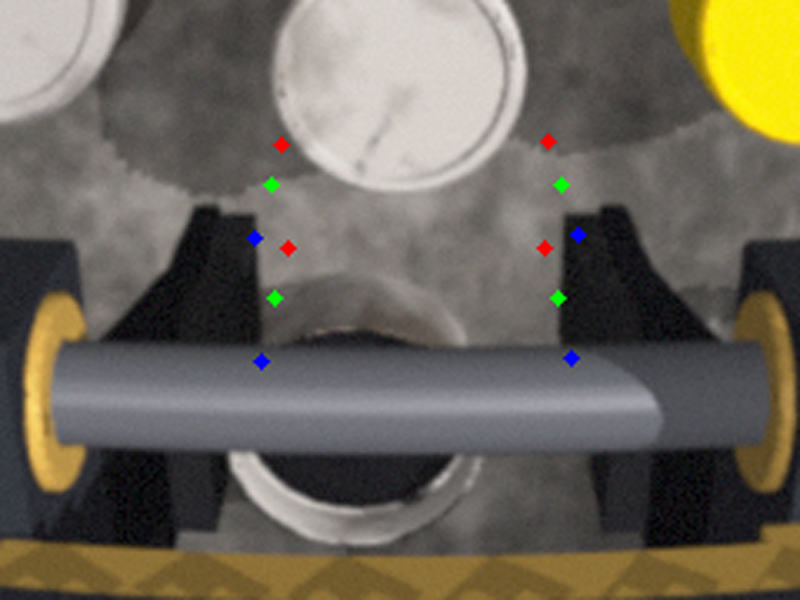

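Emit:
{"method": "arm_command", "body": {"plan": [[[0, 0, 0], 0], [[0, 0, 0], 0], [[0, 0, 0], 0], [[0, 0, 0], 0], [[0, 0, 0], 0]], "fingers": -1}}

```text
time: 4.85
position: [0.4549, -0.1357, 0.1138]
tool_rot: [-0.707, 0.002, -0.002, 0.707]
ft_force: [-0.6, 0.0, -0.7]
grip_width: 0.0112
```

Run:
```python
from h import *
w=snap('wrist','w5');s=snap('scene','s5');o=get_obs();p=np.array(o['position']);print(p,o['grip_width'])
im=cv2.imread('pics/s5.png');im2=cv2.imread('pics/w5.png')
for z,col in((0,(0,0,255)),(.02,(0,255,0)),(.04,(255,0,0))):
      q=p+[0,0,z]
      u=proj(s,q);cv2.circle(im,tuple(int(round(k)) for k in u),1,col,-1)
      u=proj(w,q,True);cv2.circle(im2,tuple(int(round(k)) for k in u),1,col,-1)
cv2.imwrite('pics/a7.png',np.hstack([cv2.resize(im[230:330,290:390],(400,400)),cv2.resize(im2[200:400,220:420],(400,400))]))
```

```text
[ 0.45493918 -0.13577247  0.11385648] 0.00481332584312771
```

View pics/a7.png

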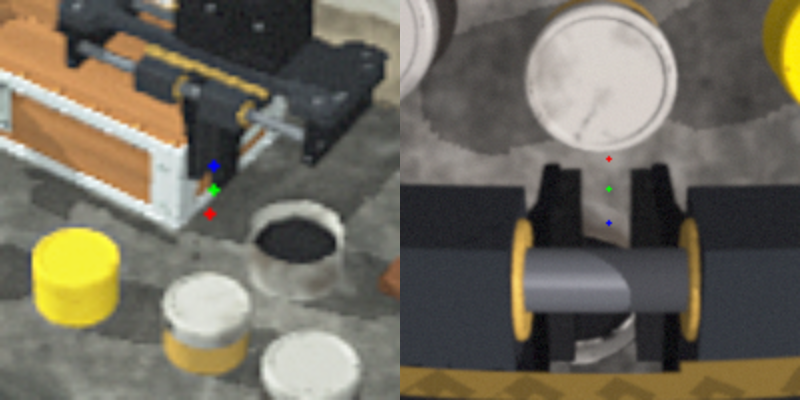

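Run:
```python
from h import *
w=ld('w5');s=ld('s5')
print(tri([ray(w,323,284,True),ray(s,342.5,277)]))
p=np.array(get_obs()['position'])
o,d=ray(w,323,284,True)
for x in (0.44,.445,.45,.455,.46): print(o+d*(x-o[0])/d[0])
im=cv2.imread('pics/s5.png');cv2.imwrite('pics/a8.png',np.hstack([cv2.resize(im[240:300,310:370],(400,400),interpolation=cv2.INTER_CUBIC),cv2.resize(cv2.imread('pics/w5.png')[260:400,250:390],(400,400))]))
```

```text
[ 0.44916081 -0.13729922  0.1377086 ]
[ 0.44       -0.13628391  0.15750097]
[ 0.445      -0.13629529  0.14524774]
[ 0.45       -0.13630668  0.13299452]
[ 0.455      -0.13631807  0.12074129]
[ 0.46       -0.13632946  0.10848806]
```

View pics/a8.png

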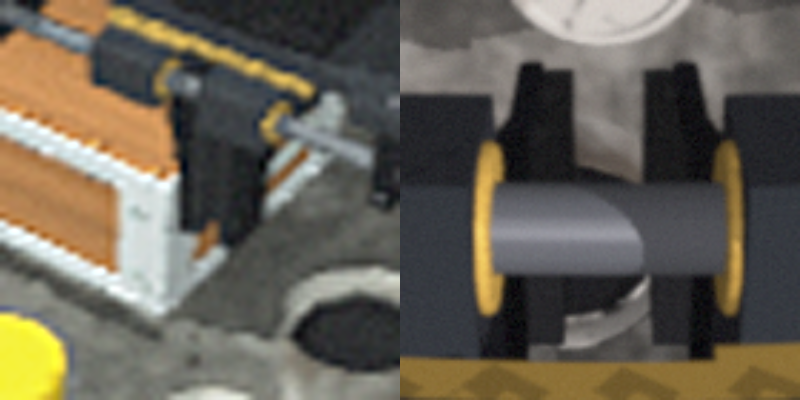

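The fingertips appear about 20 mm above the reported TCP in both views. I'll check this by touching the bench lightly with shut fingers at a free spot.

Emit:
{"method": "arm_command", "body": {"plan": [[[1.2, 1.5, 0], 0], [[1.2, 3, 0], 0], [[1.2, 3, -1.5], 0], [[1.2, 3, -3], 0], [[1.2, 3, -3.5], 0]], "force": 20}}

```text
time: 5.45
position: [0.4831, -0.0596, 0.0238]
tool_rot: [-0.707, 0.003, -0.0, 0.708]
ft_force: [-0.6, 0.4, 0.5]
grip_width: 0.0004
```

Emit:
{"method": "arm_command", "body": {"plan": [[[0, 0, 0], 0], [[0, 0, -0.2], 0], [[0, 0, -0.4], 0], [[0, 0, -0.4], 0], [[0, 0, -0.4], 0]]}}

```text
time: 5.95
position: [0.4853, -0.061, 0.0169]
tool_rot: [0.707, -0.002, 0.002, -0.707]
ft_force: [-0.9, 0.5, 0.1]
grip_width: 0.0004
```

Emit:
{"method": "arm_command", "body": {"plan": [[[0, 0, -0.2], 0], [[0, 0, -0.4], 0], [[0, 0, -0.4], 0], [[0, 0, -0.4], 0]]}}

```text
time: 6.35
position: [0.4847, -0.0607, 0.0061]
tool_rot: [-0.707, 0.002, -0.002, 0.707]
ft_force: [-0.1, 0.3, -0.3]
grip_width: 0.0003
```

Run:
```python
from h import *
s=snap('scene','s6');w=snap('wrist','w6');o=get_obs();print(o['position'],o['ft_force'])
im=cv2.imread('pics/s6.png');cv2.imwrite('pics/a9.png',np.hstack([cv2.resize(im[240:320,310:390],(400,400),interpolation=cv2.INTER_CUBIC),cv2.resize(cv2.imread('pics/w6.png')[220:400,230:410],(400,400))]))
print(proj(s,o['position']))
```

```text
[ 0.48490851 -0.06076421  0.00631848] [ 0.04237831 -0.85353606  0.13120157]
[323.29327094 296.83981222]
```

View pics/a9.png

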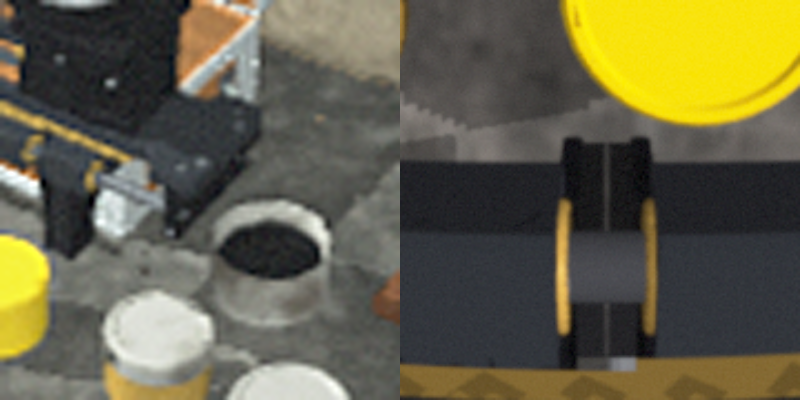

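Emit:
{"method": "arm_command", "body": {"plan": [[[0, 0, -0.1], 0], [[0, 0, -0.2], 0], [[0, 0, -0.3], 0], [[0, 0, -0.4], 0], [[0, 0, -0.4], 0]]}}

```text
time: 6.95
position: [0.4846, -0.0607, -0.0041]
tool_rot: [-0.707, 0.002, -0.002, 0.707]
ft_force: [0.5, 0.1, 0.3]
grip_width: 0.0004
```

Emit:
{"method": "arm_command", "body": {"plan": [[[0, 0, -0.1], 0], [[0, 0, -0.2], 0], [[0, 0, -0.2], 0], [[0, 0, -0.2], 0]]}}

```text
time: 7.35
position: [0.4849, -0.0607, -0.0087]
tool_rot: [-0.707, 0.002, -0.002, 0.707]
ft_force: [0.1, 0.3, -0.0]
grip_width: 0.0009
```

Emit:
{"method": "arm_command", "body": {"plan": [[[0, 0, -0.1], 0], [[0, 0, -0.2], 0], [[0, 0, -0.2], 0], [[0, 0, -0.2], 0]]}}

```text
time: 7.75
position: [0.4848, -0.0607, -0.0138]
tool_rot: [-0.707, 0.002, -0.002, 0.707]
ft_force: [-0.3, 0.1, -0.3]
grip_width: 0.0003
```

Emit:
{"method": "arm_command", "body": {"plan": [[[0, 0, -0.1], 0], [[0, 0, -0.1], 0], [[0, 0, -0.1], 0]]}}

```text
time: 8.05
position: [0.4849, -0.0607, -0.0162]
tool_rot: [-0.707, 0.002, -0.002, 0.707]
ft_force: [0.0, -0.7, 0.0]
grip_width: 0.0004
```

Emit:
{"method": "arm_command", "body": {"plan": [[[0, 0, -0.1], 0], [[0, 0, -0.1], 0], [[0, 0, -0.1], 0]]}}

```text
time: 8.35
position: [0.4848, -0.0607, -0.0188]
tool_rot: [-0.707, 0.002, -0.002, 0.707]
ft_force: [-0.5, 0.2, 0.4]
grip_width: 0.0003
```

Emit:
{"method": "arm_command", "body": {"plan": [[[0, 0, -0.1], 0], [[0, 0, -0.1], 0], [[0, 0, -0.1], 0]]}}

```text
time: 8.65
position: [0.4848, -0.0608, -0.0212]
tool_rot: [-0.707, 0.002, -0.002, 0.707]
ft_force: [-0.7, -0.3, -1.0]
grip_width: 0.0005
```

Emit:
{"method": "arm_command", "body": {"plan": [[[0, 0, -0.05], 0], [[0, 0, -0.1], 0], [[0, 0, -0.1], 0]]}}

```text
time: 8.95
position: [0.4848, -0.0607, -0.0238]
tool_rot: [-0.707, 0.002, -0.002, 0.707]
ft_force: [0.6, -1.0, -0.0]
grip_width: 0.0005
```

Run:
```python
from h import *
s=snap('scene','s7');w=snap('wrist','w7');o=get_obs();print(o['position'],o['ft_force'],o['q'])
im=cv2.imread('pics/s7.png');cv2.imwrite('pics/a10.png',np.hstack([cv2.resize(im[240:320,290:370],(400,400),interpolation=cv2.INTER_CUBIC),cv2.resize(cv2.imread('pics/w7.png')[220:400,230:410],(400,400))]))
```

```text
[ 0.48489416 -0.0607576  -0.0237017 ] [-1.00285114 -0.76629533 -0.50045037] [-3.53780423e-01  7.30259581e-01  1.92124048e+00 -3.12023660e-05
  4.90170525e-01 -1.91894957e+00]
```

View pics/a10.png

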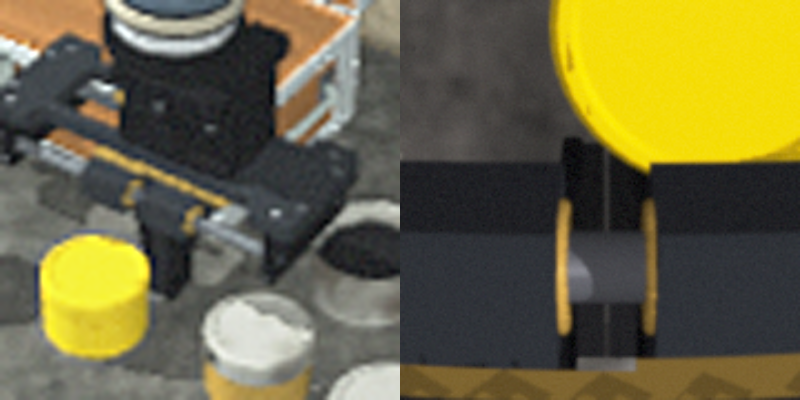

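Emit:
{"method": "arm_command", "body": {"plan": [[[0, 0, -0.1], 0], [[0, 0, -0.1], 0], [[0, 0, -0.1], 0]]}}

```text
time: 9.35
position: [0.4848, -0.0608, -0.0262]
tool_rot: [-0.707, 0.002, -0.002, 0.707]
ft_force: [-0.4, -0.3, 0.6]
grip_width: 0.0003
```

Emit:
{"method": "arm_command", "body": {"plan": [[[0, 0, -0.1], 0], [[0, 0, -0.1], 0], [[0, 0, -0.1], 0]]}}

```text
time: 9.65
position: [0.4849, -0.0607, -0.0288]
tool_rot: [-0.707, 0.002, -0.002, 0.707]
ft_force: [-0.2, -0.5, -0.7]
grip_width: 0.0005
```

Run:
```python
from h import *
s=ld('s7')
for z in(0,.005,.01): print(plane(s,324,299.4,z))
```

```text
[ 4.83114886e-01 -6.44030416e-02  1.11022302e-16]
[ 0.47847254 -0.06733162  0.005     ]
[ 0.4738302 -0.0702602  0.01     ]
```

Emit:
{"method": "arm_command", "body": {"plan": [[[0, 0, -0.05], 0], [[0, 0, -0.1], 0], [[0, 0, -0.1], 0]]}}

```text
time: 9.95
position: [0.485, -0.0608, -0.0308]
tool_rot: [0.707, -0.002, 0.002, -0.707]
ft_force: [-0.8, 0.3, 3.6]
grip_width: 0.0009
```

Emit:
{"method": "arm_command", "body": {"plan": [[[0, 0, -0.05], 0], [[0, 0, -0.1], 0], [[0, 0, -0.1], 0]]}}

```text
time: 10.25
position: [0.485, -0.0608, -0.0309]
tool_rot: [0.707, -0.001, 0.002, -0.707]
ft_force: [-4.1, 1.0, 26.9]
grip_width: 0.0005
```

Contact comes at TCP z = −0.031, so the real tips sit 31 mm above the reported TCP. I'll back off and check the sideways offset.

Emit:
{"method": "arm_command", "body": {"plan": [[[0, 0, 0.15], 0], [[0, 0, 0.15], 0]]}}

```text
time: 10.45
position: [0.4854, -0.0609, -0.0293]
tool_rot: [0.707, -0.002, 0.002, -0.707]
ft_force: [0.1, -0.1, 0.6]
grip_width: 0.0005
```

Run:
```python
from h import *
s=snap('scene','s8');w=snap('wrist','w8');t=snap('top','t8');o=get_obs();print(o['position'],o['ft_force'])
im=cv2.imread('pics/s8.png');im2=cv2.imread('pics/w8.png')
p=np.array(o['position']);p[2]=0
for x in(-.011,.011):
  for y in(-.015,0,.015):
    for z,col in((0,(0,0,255)),(.03,(0,255,0))):
      q=p+[x,y,z]
      for c,i,f in((s,im,False),(w,im2,True)):
        cv2.circle(i,tuple(int(round(k)) for k in proj(c,q,f)),1 if f else 0,col,-1)
cv2.imwrite('pics/a11.png',np.hstack([cv2.resize(im[260:320,300:360],(400,400),interpolation=cv2.INTER_CUBIC),cv2.resize(im2[220:400,230:410],(400,400))]))
```

```text
[ 0.48475783 -0.06071693 -0.03026783] [-0.092069   -0.09486101 -0.57027553]
```

View pics/a11.png

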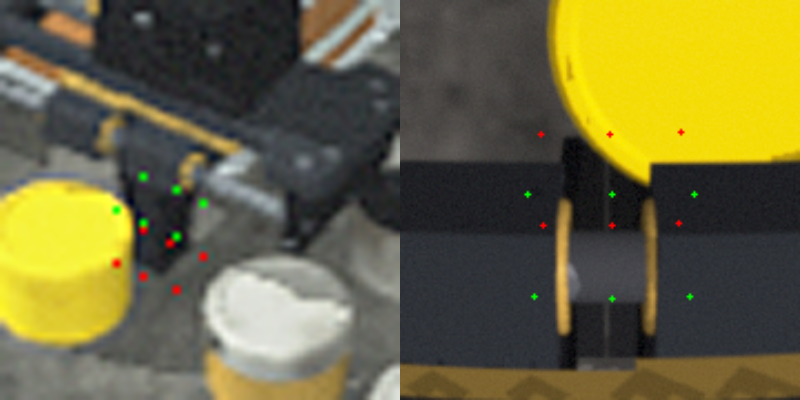

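View pics/t8.png

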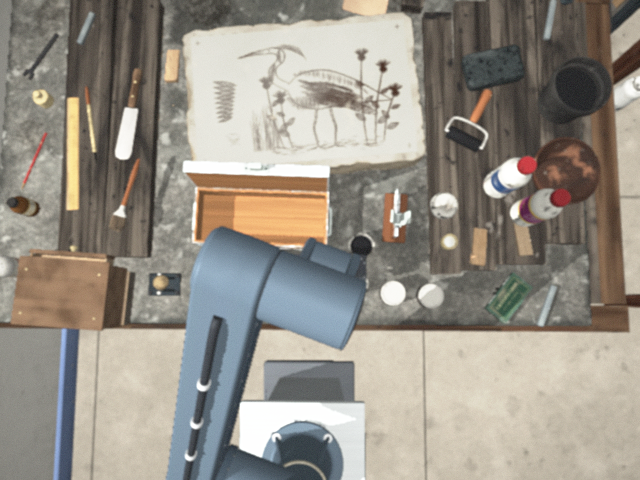

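Run:
```python
from h import *
s=ld('s8')
print(plane(s,324.75,301.25,0))
for (u,v),(x,y),zt in (((351,280.4),(.4537-.0095,-.135-.022-.006),.1125),((349.4,309.6),(.4548-.0095,-.1358-.022-.006),.0137),((324.75,301.25),(.4848-.0095,-.0607-.006),-.0303)):
    o,d=ray(s,u,v); k=np.linalg.lstsq(d[:2,None],np.array([x,y])-o[:2],rcond=None)[0][0]; q=o+k*d; print(q.round(4), 'off',round(q[2]-zt,4))
```

```text
[ 4.77970224e-01 -7.02334781e-02 -1.11022302e-16]
[ 0.4455 -0.1654  0.1431] off 0.0306
[ 0.4464 -0.1658  0.0442] off 0.0305
[ 4.776e-01 -7.040e-02  4.000e-04] off 0.0307
```

Emit:
{"method": "arm_command", "body": {"plan": [[[0, 0, 1.5], 0], [[0, 0, 3], 0], [[-1.3, -1.5, 3], 0], [[-1.3, -3, 3], 0], [[-1.3, -3, 3], 0]], "fingers": 0.72}}

```text
time: 11.1
position: [0.4538, -0.1399, 0.0452]
tool_rot: [0.708, -0.002, 0.005, -0.706]
ft_force: [0.6, -0.3, -0.2]
grip_width: 0.0324
```

Run:
```python
from h import *
c=snap('wrist','w9');o=get_obs();print(o['position'],o['grip_width'])
```

```text
[ 0.45292132 -0.13784712  0.04490481] 0.036530010257904116
```

View pics/w9.png

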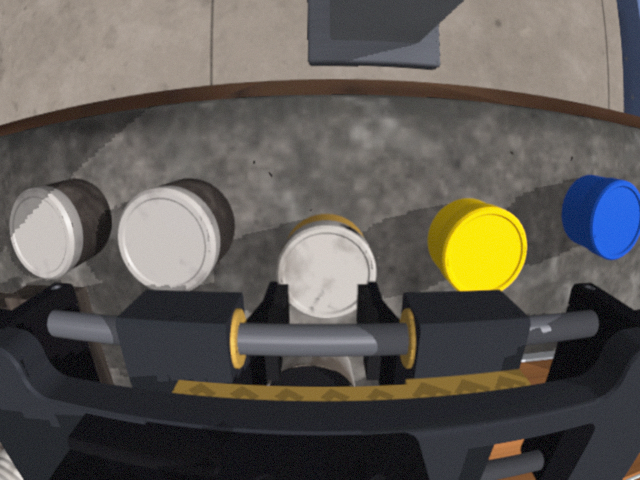

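Run:
```python
from h import *
c=ld('w9')
print(plane(c,279,270,.04,True),plane(c,376,270,.04,True),plane(c,327,223,.04,True),plane(c,327,318,.04,True))
print(plane(c,118,240,.054,True),plane(c,218,240,.054,True),plane(c,168,190,.054,True))
```

```text
[ 0.45010189 -0.16562247  0.04      ] [ 0.45062757 -0.11005479  0.04      ] [ 0.42285415 -0.13798753  0.04      ] [ 0.4810679  -0.13832835  0.04      ]
[ 0.42727886 -0.2583008   0.054     ] [ 0.42804126 -0.19591531  0.054     ] [ 0.40016507 -0.22218481  0.054     ]
```

Emit:
{"method": "arm_command", "body": {"plan": [[[0, 0, 0], 0], [[0, 0, 0], 0], [[0, 0, 0], 0], [[0, 0, 0], 0], [[0, 0, 0], 0]]}}

```text
time: 11.65
position: [0.4525, -0.1352, 0.045]
tool_rot: [-0.707, 0.002, -0.002, 0.707]
ft_force: [0.1, 0.2, 0.9]
grip_width: 0.0722
```

Emit:
{"method": "arm_command", "body": {"plan": [[[0, -0.1, -1], 0], [[0, -0.1, -2], 0], [[0, -0.1, -2.5], 0], [[0, -0.1, -2.5], 0], [[0, -0.1, -2.5], 0]]}}

```text
time: 12.15
position: [0.4524, -0.1381, -0.0173]
tool_rot: [-0.707, 0.002, -0.002, 0.707]
ft_force: [1.2, 0.6, 1.6]
grip_width: 0.0749
```

Emit:
{"method": "arm_command", "body": {"plan": [[[0, 0, 0], 0], [[0, 0, 0], 0], [[0, 0, 0], 0], [[0, 0, 0], 0]], "fingers": 0, "force": 20}}

```text
time: 12.55
position: [0.4528, -0.1385, -0.0167]
tool_rot: [0.707, -0.002, 0.002, -0.707]
ft_force: [-0.2, 0.1, 3.6]
grip_width: 0.0573
```

Emit:
{"method": "arm_command", "body": {"plan": [[[0, 0, 2], 0], [[0, 0, 4], 0], [[0, 1, 6], 0], [[0, 3, 6], 0], [[0, 4, 6], 0]]}}

```text
time: 13.05
position: [0.4524, -0.0364, 0.1345]
tool_rot: [0.707, -0.001, 0.003, -0.707]
ft_force: [0.2, -0.3, -2.0]
grip_width: 0.0571
```

Emit:
{"method": "arm_command", "body": {"plan": [[[1, 1.6, 0], 0], [[2, 3.2, 0], 0], [[3, 4.5, 0], 0], [[4, 6, 0], 0], [[4, 7, 0], 0]]}}

```text
time: 13.55
position: [0.5561, 0.1392, 0.1328]
tool_rot: [-0.707, -0.0, -0.003, 0.707]
ft_force: [-0.2, -0.7, -2.0]
grip_width: 0.057
```

Emit:
{"method": "arm_command", "body": {"plan": [[[1, 1, 0], 0], [[2.6, 2, 0], 0], [[2.6, 2.5, 0], 0], [[2.6, 2.5, 0], 0], [[2.6, 2.5, 0], 0]]}}

```text
time: 14.05
position: [0.6154, 0.1987, 0.1317]
tool_rot: [0.707, -0.003, 0.001, -0.707]
ft_force: [-0.7, -0.1, -1.7]
grip_width: 0.0574
```

Run:
```python
from h import *
c=snap('wrist','w10');t=snap('top','t10');o=get_obs();print(o['position'],o['grip_width'])
```

```text
[0.61586118 0.19812085 0.13225911] 0.05722230709867257
```

View pics/w10.png

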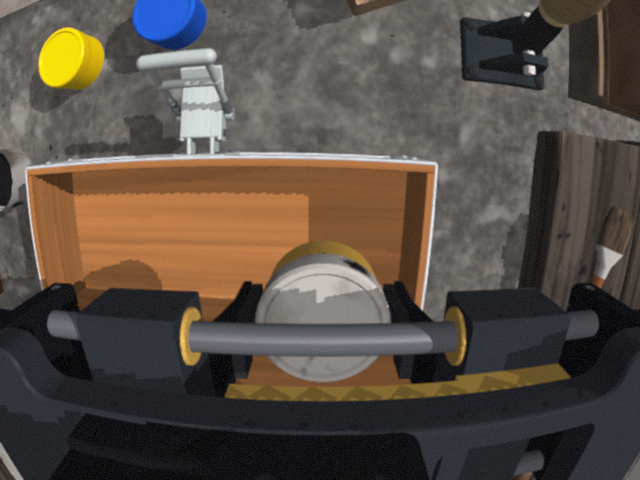

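Run:
```python
from h import *
c=ld('w10')
for n,p in dict(outFR=(27,166),outFL=(438,163),inFR=(36,174),inFL=(431,172),FRfloor=(73,198),leftwallback=(424,295)).items():
    print(n,plane(c,*p,.072 if 'floor' not in n else .008,True).round(4))
for p in [(190,138),(217,138)]: print('piv',plane(c,*p,.056,True).round(4))
for p in [(190,152),(213,152)]: print('base',plane(c,*p,.056,True).round(4))
```

```text
outFR [ 0.5408 -0.0568  0.072 ]
outFL [0.5534 0.279  0.072 ]
inFR [ 0.5488 -0.0459  0.072 ]
inFL [0.5599 0.2741 0.072 ]
FRfloor [ 0.5803 -0.0558  0.008 ]
leftwallback [0.6528 0.2751 0.072 ]
piv [0.5337 0.0993 0.056 ]
piv [0.5351 0.1207 0.056 ]
base [0.5443 0.0988 0.056 ]
base [0.5454 0.1172 0.056 ]
```

Emit:
{"method": "arm_command", "body": {"plan": [[[0.1, 0, -1.5], 0], [[0.1, 0, -3], 0], [[0.1, 0, -4.5], 0], [[0.1, 0, -5.6], 0], [[0.1, 0, -5.6], 0]]}}

```text
time: 14.65
position: [0.6171, 0.1977, -0.0103]
tool_rot: [0.707, -0.005, 0.0, -0.707]
ft_force: [-0.4, -0.7, -2.0]
grip_width: 0.0571
```

Emit:
{"method": "arm_command", "body": {"plan": [[[0, 0, 0], 0], [[0, 0, 0], 0], [[0, 0, 0], 0], [[0, 0, 0], 0]], "fingers": 0.65}}

```text
time: 15.05
position: [0.6209, 0.1994, -0.0058]
tool_rot: [-0.707, 0.001, -0.003, 0.707]
ft_force: [0.5, -0.0, 0.1]
grip_width: 0.0708
```

Emit:
{"method": "arm_command", "body": {"plan": [[[0, 0, 1], 0], [[0, 0, 3], 0], [[0, 0, 5.5], 0], [[0, 0, 5.5], 0], [[0, 0, 5.5], 0]]}}

```text
time: 15.55
position: [0.6222, 0.1997, 0.1341]
tool_rot: [-0.707, -0.001, -0.005, 0.707]
ft_force: [0.1, -0.4, -1.6]
grip_width: 0.0717
```

Run:
```python
from h import *
c=snap('wrist','w11');t=snap('top','t11');o=get_obs();print(o['position'],o['grip_width'])
```

```text
[0.6188766  0.19916047 0.12949646] 0.07216456532764504
```

View pics/w11.png

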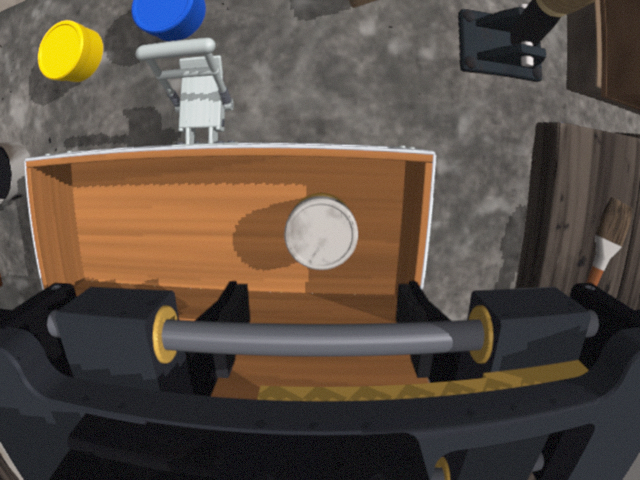

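Emit:
{"method": "arm_command", "body": {"plan": [[[-1.4, -1.4, 0], 0], [[-2.8, -2.8, 0], 0], [[-4.2, -4.2, 0], 0], [[-5.6, -5.6, 0], 0], [[-6, -6, 0], 0]], "fingers": 0.72}}

```text
time: 16.15
position: [0.4627, 0.0478, 0.1276]
tool_rot: [-0.707, 0.007, 0.001, 0.707]
ft_force: [0.1, 0.2, -0.3]
grip_width: 0.0751
```

Emit:
{"method": "arm_command", "body": {"plan": [[[0, -2, 0], 0], [[0, -4, 0], 0], [[-1.7, -6, 0], 0], [[-1.7, -8, 0], 0], [[-1.7, -9, 0], 0]]}}

```text
time: 16.65
position: [0.4254, -0.177, 0.1285]
tool_rot: [-0.706, 0.004, -0.001, 0.708]
ft_force: [-0.5, 0.2, 0.0]
grip_width: 0.0751
```

Emit:
{"method": "arm_command", "body": {"plan": [[[0, -2, 0], 0], [[0, -2, 0], 0], [[0, -2, 0], 0]]}}

```text
time: 16.95
position: [0.4267, -0.2262, 0.1285]
tool_rot: [-0.706, 0.004, -0.002, 0.708]
ft_force: [-0.1, 0.0, 0.2]
grip_width: 0.0749
```

Run:
```python
from h import *
c=snap('wrist','w12');t=snap('top','t12');o=get_obs();print(o['position'],o['grip_width'])
print(proj(c,(.428,-.227,.054),True),proj(c,(.423,-.323,.054),True))
```

```text
[ 0.42644967 -0.22401941  0.12884803] 0.07487519993880282
[322.2665421  244.59547329] [198.65103542 239.49431582]
```

View pics/w12.png

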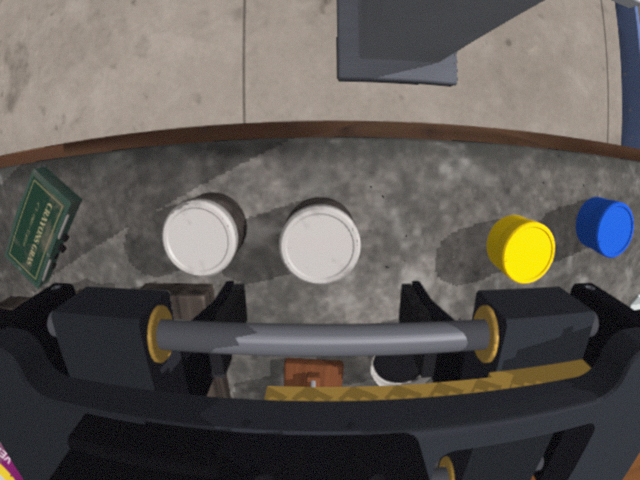

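Emit:
{"method": "arm_command", "body": {"plan": [[[0, -0.1, -1.5], 0], [[0, -0.1, -3], 0], [[0, -0.1, -4.5], 0], [[0, -0.1, -5.5], 0], [[0, -0.1, -5.5], 0]]}}

```text
time: 17.55
position: [0.4252, -0.2244, -0.0103]
tool_rot: [-0.705, 0.003, 0.001, 0.709]
ft_force: [-0.7, -0.1, 0.3]
grip_width: 0.0747
```

Emit:
{"method": "arm_command", "body": {"plan": [[[0, 0, 0], 0], [[0, 0, 0], 0], [[0, 0, 0], 0], [[0, 0, 0], 0]], "fingers": 0.1, "force": 20}}

```text
time: 17.95
position: [0.4283, -0.2286, -0.006]
tool_rot: [0.708, -0.001, 0.003, -0.707]
ft_force: [1.3, 1.7, 4.5]
grip_width: 0.0617
```

Emit:
{"method": "arm_command", "body": {"plan": [[[0, 0, 2], 0], [[0, 0, 4], 0], [[0, 1.5, 5.5], 0], [[0, 3, 5.5], 0], [[0, 4, 5.5], 0]]}}

```text
time: 18.45
position: [0.427, -0.1265, 0.132]
tool_rot: [0.707, -0.001, 0.003, -0.707]
ft_force: [-0.6, 0.2, -2.8]
grip_width: 0.0617
```

Emit:
{"method": "arm_command", "body": {"plan": [[[0, 2, 0], 0], [[0, 4, 0], 0], [[1.5, 5, 0], 0], [[3, 6, 0], 0], [[4, 7, 0], 0]]}}

```text
time: 18.95
position: [0.5302, 0.048, 0.1311]
tool_rot: [0.707, -0.0, 0.003, -0.707]
ft_force: [-0.2, -1.5, -1.8]
grip_width: 0.0616
```

Emit:
{"method": "arm_command", "body": {"plan": [[[1.5, 1, 0], 0], [[3, 2, 0], 0], [[3.6, 2.5, 0], 0], [[3.6, 2.5, 0], 0], [[3.6, 2.5, 0], 0]]}}

```text
time: 19.45
position: [0.616, 0.1092, 0.1298]
tool_rot: [0.707, -0.003, 0.001, -0.707]
ft_force: [-0.9, -0.2, -2.3]
grip_width: 0.0614
```

Emit:
{"method": "arm_command", "body": {"plan": [[[0, 0, -1.5], 0], [[0, 0, -3], 0], [[0, 0, -4], 0], [[0, 0, -5.1], 0], [[0, 0, -5.1], 0]]}}

```text
time: 19.95
position: [0.6143, 0.1081, 0.0004]
tool_rot: [0.707, -0.005, 0.0, -0.707]
ft_force: [-0.9, -0.2, -1.9]
grip_width: 0.0615
```

Emit:
{"method": "arm_command", "body": {"plan": [[[0, 0, 0], 0], [[0, 0, 0], 0], [[0, 0, 0], 0], [[0, 0, 0], 0]], "fingers": 0.65}}

```text
time: 20.35
position: [0.6181, 0.1092, 0.004]
tool_rot: [0.707, -0.001, 0.003, -0.707]
ft_force: [-0.3, -0.4, -0.1]
grip_width: 0.0717
```

Emit:
{"method": "arm_command", "body": {"plan": [[[0, 0, 1], 0], [[0, 0, 3], 0], [[0, 0, 5.1], 0], [[0, 0, 5.1], 0], [[0, 0, 5.1], 0]]}}

```text
time: 20.85
position: [0.6187, 0.1093, 0.1327]
tool_rot: [0.707, -0.0, 0.004, -0.707]
ft_force: [-0.6, 0.5, -0.2]
grip_width: 0.0719
```

Run:
```python
from h import *
c=snap('wrist','w13');t=snap('top','t13');o=get_obs();print(o['position'],o['grip_width'])
```

```text
[0.61621104 0.10928814 0.12932454] 0.07187917972859281
```

View pics/w13.png

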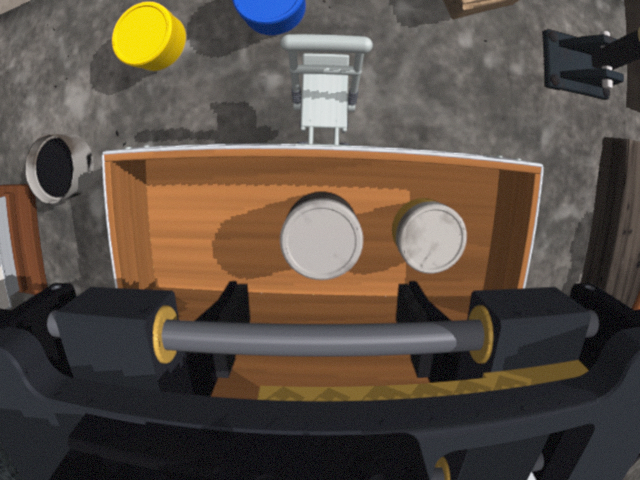

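Emit:
{"method": "arm_command", "body": {"plan": [[[-1.8, -0.6, 0], 0], [[-3.6, -1.2, 0], 0], [[-5, -2.4, 0], 0], [[-5.6, -4, 0], 0], [[-5.6, -5.2, 0], 0]], "fingers": 0.72}}

```text
time: 21.45
position: [0.4722, -0.0208, 0.1282]
tool_rot: [-0.706, 0.005, 0.001, 0.708]
ft_force: [0.6, -0.3, 0.3]
grip_width: 0.0748
```

Emit:
{"method": "arm_command", "body": {"plan": [[[0, -2, 0], 0], [[-1, -4, 0], 0], [[-2.2, -5.6, 0], 0], [[-2.2, -7.4, 0], 0], [[-2.2, -8, 0], 0]]}}

```text
time: 21.95
position: [0.4214, -0.2248, 0.1288]
tool_rot: [0.707, -0.004, 0.003, -0.707]
ft_force: [0.1, 0.9, -0.0]
grip_width: 0.0749
```

Emit:
{"method": "arm_command", "body": {"plan": [[[0, -2, 0], 0], [[0, -4, 0], 0], [[0, -4, 0], 0], [[0, -4, 0], 0]]}}

```text
time: 22.35
position: [0.4215, -0.3203, 0.1284]
tool_rot: [-0.706, 0.004, -0.002, 0.708]
ft_force: [-0.2, 0.1, -0.0]
grip_width: 0.0746
```

Run:
```python
from h import *
c=snap('wrist','w14');o=get_obs();print(o['position'],o['grip_width'])
print(proj(c,(.422,-.322,.054),True))
```

```text
[ 0.42131646 -0.31889641  0.12849544] 0.07479149638573422
[321.08918759 243.5868807 ]
```

View pics/w14.png

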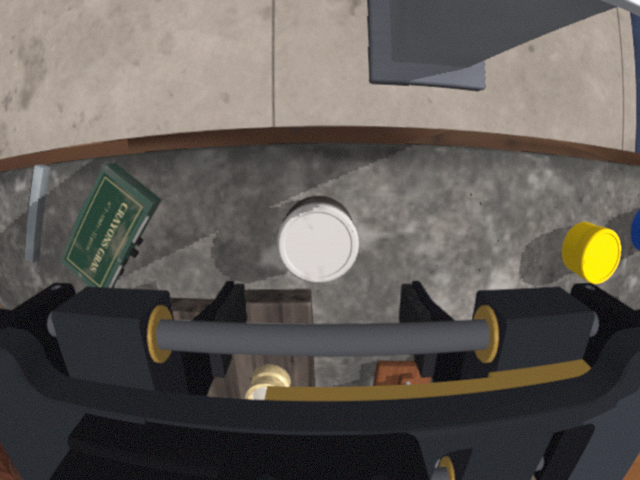

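Emit:
{"method": "arm_command", "body": {"plan": [[[0, -0.1, -1.5], 0], [[0, -0.1, -3], 0], [[0, -0.1, -4.5], 0], [[0, -0.1, -5.5], 0], [[0, -0.1, -5.5], 0]]}}

```text
time: 22.9
position: [0.42, -0.3183, -0.0107]
tool_rot: [-0.704, 0.004, 0.001, 0.71]
ft_force: [-0.0, 1.1, 0.4]
grip_width: 0.0748
```

Emit:
{"method": "arm_command", "body": {"plan": [[[0, 0, 0], 0], [[0, 0, 0], 0], [[0, 0, 0], 0], [[0, 0, 0], 0]], "fingers": 0.1, "force": 20}}

```text
time: 23.3
position: [0.4233, -0.3238, -0.0059]
tool_rot: [0.708, -0.001, 0.003, -0.706]
ft_force: [1.6, 1.0, 4.5]
grip_width: 0.0613
```

Emit:
{"method": "arm_command", "body": {"plan": [[[0, 0, 2], 0], [[0, 0, 4], 0], [[0, 1.5, 5.5], 0], [[0, 3, 5.5], 0], [[0, 4, 5.5], 0]]}}

```text
time: 23.8
position: [0.4221, -0.2213, 0.1321]
tool_rot: [0.707, -0.001, 0.003, -0.707]
ft_force: [-0.1, 0.0, -2.1]
grip_width: 0.0616
```

Emit:
{"method": "arm_command", "body": {"plan": [[[0, 2, 0], 0], [[0.5, 4, 0], 0], [[1.5, 5.5, 0], 0], [[3, 6.5, 0], 0], [[4, 7, 0], 0]]}}

```text
time: 24.3
position: [0.5241, -0.0458, 0.131]
tool_rot: [0.707, -0.0, 0.002, -0.707]
ft_force: [0.5, -1.0, -1.3]
grip_width: 0.0614
```

Emit:
{"method": "arm_command", "body": {"plan": [[[1.5, 1, 0], 0], [[3, 2, 0], 0], [[3.7, 2.7, 0], 0], [[3.7, 2.7, 0], 0], [[3.7, 2.7, 0], 0]]}}

```text
time: 24.8
position: [0.6141, 0.0196, 0.13]
tool_rot: [0.707, -0.002, 0.001, -0.707]
ft_force: [0.4, 0.5, -1.1]
grip_width: 0.0616
```

Emit:
{"method": "arm_command", "body": {"plan": [[[0, 0, -1.5], 0], [[0, 0, -3], 0], [[0, 0, -4], 0], [[0, 0, -5.1], 0], [[0, 0, -5.1], 0]]}}

```text
time: 25.3
position: [0.6121, 0.0183, 0.0005]
tool_rot: [-0.707, 0.004, -0.001, 0.707]
ft_force: [-0.4, 0.8, -0.8]
grip_width: 0.0616
```

Emit:
{"method": "arm_command", "body": {"plan": [[[0, 0, 0], 0], [[0, 0, 0], 0], [[0, 0, 0], 0], [[0, 0, 0], 0]], "fingers": 0.65}}

```text
time: 25.7
position: [0.6155, 0.0191, 0.0039]
tool_rot: [0.707, -0.001, 0.003, -0.707]
ft_force: [-0.2, -0.8, 0.4]
grip_width: 0.0714
```

Emit:
{"method": "arm_command", "body": {"plan": [[[0, 0, 1], 0], [[0, 0, 3], 0], [[0, 0, 5.1], 0], [[0, 0, 5.1], 0], [[0, 0, 5.1], 0]]}}

```text
time: 26.2
position: [0.6162, 0.0192, 0.1326]
tool_rot: [0.707, -0.0, 0.004, -0.707]
ft_force: [-0.2, 0.6, -0.5]
grip_width: 0.0718
```

Run:
```python
from h import *
c=snap('wrist','w15');t=snap('top','t15');s=snap('scene','s15');o=get_obs();print(o['position'],o['grip_width'])
```

```text
[0.61334516 0.01949871 0.12857762] 0.07210399226648614
```

View pics/w15.png

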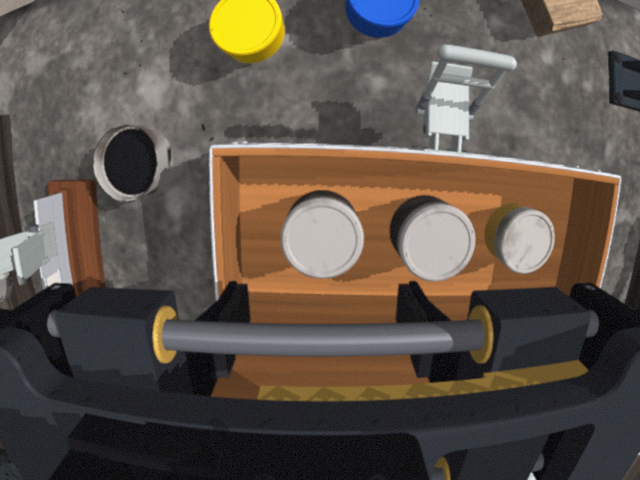

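View pics/s15.png

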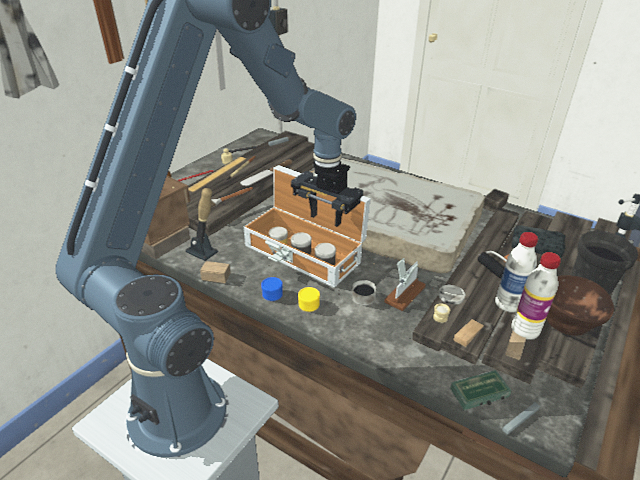

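Run:
```python
from h import *
c=ld('top0')
for p in [(185,162),(184,175),(329,165),(329,178),(262,162),(262,176)]: print(p,plane(c,*p,.212).round(4))
for p in[(196,190),(328,192)]: print(plane(c,*p,.0725).round(4))
```

```text
(185, 162) [0.7256 0.2689 0.212 ]
(184, 175) [0.695  0.2702 0.212 ]
(329, 165) [ 0.7192 -0.0629  0.212 ]
(329, 178) [ 0.6888 -0.063   0.212 ]
(262, 162) [0.7259 0.0912 0.212 ]
(262, 176) [0.6931 0.0906 0.212 ]
[0.6883 0.2743 0.0725]
[ 0.6841 -0.0626  0.0725]
```

Emit:
{"method": "arm_command", "body": {"plan": [[[0, 0.4, 2], 0], [[0, 0.4, 4], 0], [[2, 0.4, 4], 0], [[4, 0.4, 4], 0], [[5, 0.4, 4], 0]], "fingers": -1}}

```text
time: 26.85
position: [0.7425, 0.0291, 0.2281]
tool_rot: [-0.707, 0.002, -0.002, 0.707]
ft_force: [-0.7, 0.1, -0.5]
grip_width: 0.0395
```

Emit:
{"method": "arm_command", "body": {"plan": [[[0.6, 0, 0], 0], [[0.6, 0, 0], 0], [[0.6, 0, -1], 0], [[0.6, 0, -2.8], 0], [[0.6, 0, -2.8], 0]]}}

```text
time: 27.35
position: [0.7476, 0.0299, 0.1512]
tool_rot: [-0.706, 0.009, 0.005, 0.708]
ft_force: [-1.4, 0.7, -1.3]
grip_width: 0.003
```

Run:
```python
from h import *
c=snap('wrist','w16');t=snap('top','t16');s=snap('scene','s16');o=get_obs();print(o['position'],o['grip_width'],o['ft_force'])
im=cv2.imread('pics/s16.png');cv2.imwrite('pics/a16.png',np.hstack([cv2.resize(im[150:270,250:400],(450,360)),cv2.resize(cv2.imread('pics/w16.png'),(350,262)).__class__(np.pad(cv2.resize(cv2.imread('pics/w16.png'),(350,262)),((0,98),(0,0),(0,0)))) if False else np.pad(cv2.resize(cv2.imread('pics/w16.png'),(350,262)),((0,98),(0,0),(0,0)))]))
```

```text
[0.75485406 0.0292163  0.16077094] 0.0009254934502326605 [-0.49378226  0.19006122  0.52757732]
```

View pics/a16.png

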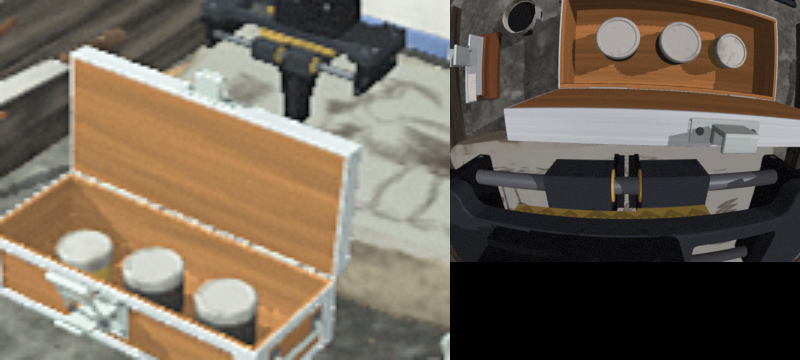

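Emit:
{"method": "arm_command", "body": {"plan": [[[-0.7, 0, 0], 0], [[-1.4, 0, 0], 0], [[-2.1, 0, 0], 0], [[-2.8, 0, 0], 0], [[-3.4, 0, 0], 0]]}}

```text
time: 28.0
position: [0.6729, 0.0295, 0.1642]
tool_rot: [-0.707, -0.002, -0.006, 0.707]
ft_force: [3.9, 0.3, -1.1]
grip_width: 0.0005
```

Run:
```python
from h import *
c=snap('wrist','w17');s=snap('scene','s17');o=get_obs();print(o['position'],o['grip_width'],o['ft_force'])
im=cv2.imread('pics/s17.png');cv2.imwrite('pics/a17.png',np.hstack([cv2.resize(im[150:270,250:400],(450,360)),np.pad(cv2.resize(cv2.imread('pics/w17.png'),(350,262)),((0,98),(0,0),(0,0)))]))
```

```text
[0.67027337 0.02935231 0.16357758] 0.0004149319673975417 [ 0.47541329 -0.59907001  0.36654828]
```

View pics/a17.png

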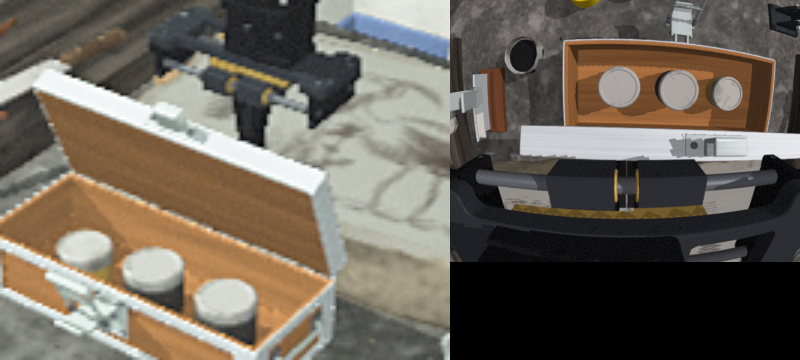

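Emit:
{"method": "arm_command", "body": {"plan": [[[-0.4, 0, 0], 0], [[-0.8, 0, 0], 0], [[-1.2, 0, 0], 0], [[-1.2, 0, 0], 0]]}}

```text
time: 28.5
position: [0.6378, 0.0292, 0.16]
tool_rot: [0.707, -0.003, 0.001, -0.707]
ft_force: [0.1, -0.2, 0.1]
grip_width: 0.0003
```

Emit:
{"method": "arm_command", "body": {"plan": [[[0.2, 0, 0.5], 0], [[0.2, 0, 1.2], 0], [[0, 0, 1.2], 0], [[-0.5, 0, 1.0], 0], [[-0.5, 0, 1.0], 0]]}}

```text
time: 29.0
position: [0.6239, 0.0296, 0.1836]
tool_rot: [-0.707, 0.004, 0.0, 0.707]
ft_force: [0.1, 0.1, -0.3]
grip_width: 0.0005
```

Run:
```python
from h import *
c=snap('wrist','w18');s=snap('scene','s18');o=get_obs();print(o['position'],o['grip_width'],o['ft_force'])
im=cv2.imread('pics/s18.png');cv2.imwrite('pics/a18.png',np.hstack([cv2.resize(im[150:270,250:400],(450,360)),np.pad(cv2.resize(cv2.imread('pics/w18.png'),(350,262)),((0,98),(0,0),(0,0)))]))
```

```text
[0.62650548 0.02929764 0.18441088] 0.0006167055541789156 [-0.29505907  0.28946957  0.08322241]
```

View pics/a18.png

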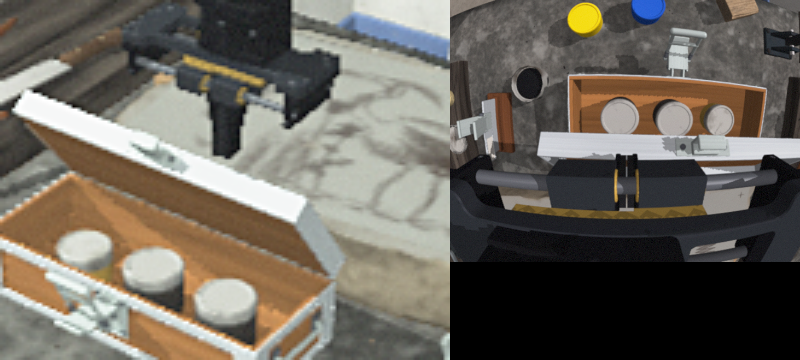

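Emit:
{"method": "arm_command", "body": {"plan": [[[-0.6, 0, -0.7], 0], [[-1.2, 0, -1.3], 0], [[-1.7, 0, -1.9], 0], [[-2.2, 0, -2.6], 0], [[-2.6, 0, -3.3], 0]]}}

```text
time: 29.6
position: [0.5612, 0.0296, 0.1027]
tool_rot: [-0.707, 0.002, -0.002, 0.707]
ft_force: [-0.9, 1.0, 2.0]
grip_width: 0.0005
```

Emit:
{"method": "arm_command", "body": {"plan": [[[-0.2, 0, -0.5], 0], [[-0.4, 0, -1.0], 0], [[-0.5, 0, -1.3], 0], [[-0.5, 0, -1.4], 0], [[-0.5, 0, -1.4], 0]]}}

```text
time: 30.1
position: [0.5499, 0.0292, 0.0678]
tool_rot: [0.707, -0.002, 0.002, -0.707]
ft_force: [0.8, 0.5, -0.1]
grip_width: 0.0004
```

Run:
```python
from h import *
c=snap('wrist','w19');s=snap('scene','s19');o=get_obs();print(o['position'],o['grip_width'],o['ft_force'])
im=cv2.imread('pics/s19.png');cv2.imwrite('pics/a19.png',np.hstack([cv2.resize(im[150:270,250:400],(450,360)),np.pad(cv2.resize(cv2.imread('pics/w19.png'),(350,262)),((0,98),(0,0),(0,0)))]))
```

```text
[0.55076919 0.02906488 0.06787658] 0.0006798647780053654 [ 0.29820732 -0.56511969 -0.24693781]
```

View pics/a19.png

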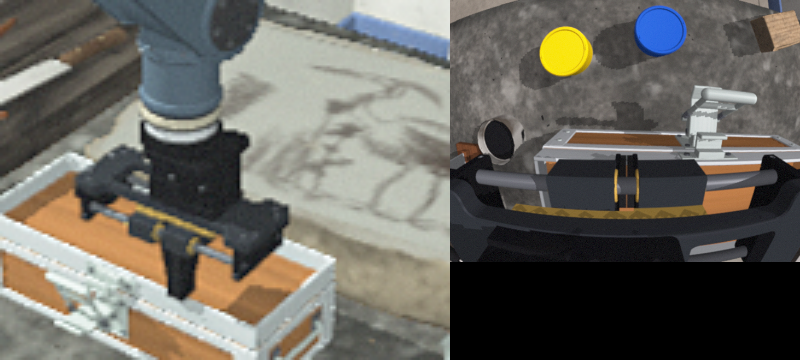

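Emit:
{"method": "arm_command", "body": {"plan": [[[0, 0, -0.1], 0], [[0, 0, -0.15], 0], [[0, 0, -0.15], 0]]}}

```text
time: 30.5
position: [0.551, 0.029, 0.0671]
tool_rot: [0.707, -0.001, 0.003, -0.707]
ft_force: [-4.7, 0.9, 21.9]
grip_width: 0.0006
```

Emit:
{"method": "arm_command", "body": {"plan": [[[0, 0, 1], 0], [[0, 0.5, 3], 0], [[-1, 1.5, 4.5], 0], [[-1, 3, 4.5], 0], [[-1, 3, 4.5], 0]], "fingers": -0.4}}

```text
time: 31.0
position: [0.5253, 0.1077, 0.1785]
tool_rot: [-0.707, -0.001, -0.002, 0.708]
ft_force: [-0.3, -0.5, 0.1]
grip_width: 0.0247
```

Run:
```python
from h import *
c=snap('wrist','w20');s=snap('scene','s20');t=snap('top','t20');o=get_obs();print(o['position'],o['grip_width'],o['ft_force'],o['q'])
im=cv2.imread('pics/s20.png');cv2.imwrite('pics/a20.png',cv2.resize(im[190:290,240:370],(780,600),interpolation=cv2.INTER_CUBIC))
cv2.imwrite('pics/b20.png',cv2.resize(cv2.imread('pics/w20.png')[60:280,200:500],(780,572),interpolation=cv2.INTER_CUBIC))
```

```text
[0.52500395 0.10403436 0.1761267 ] 0.026087167225998943 [-0.03900329 -1.10783767 -0.12608579] [-1.29058351e-02  4.26993021e-01  1.67435355e+00 -6.84869776e-04
  1.04027936e+00 -1.57857729e+00]
```

View pics/a20.png

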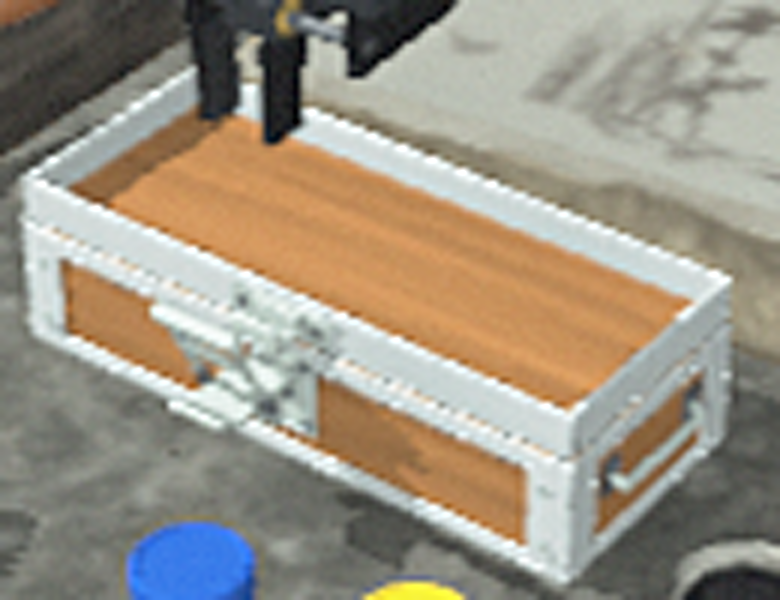

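View pics/b20.png

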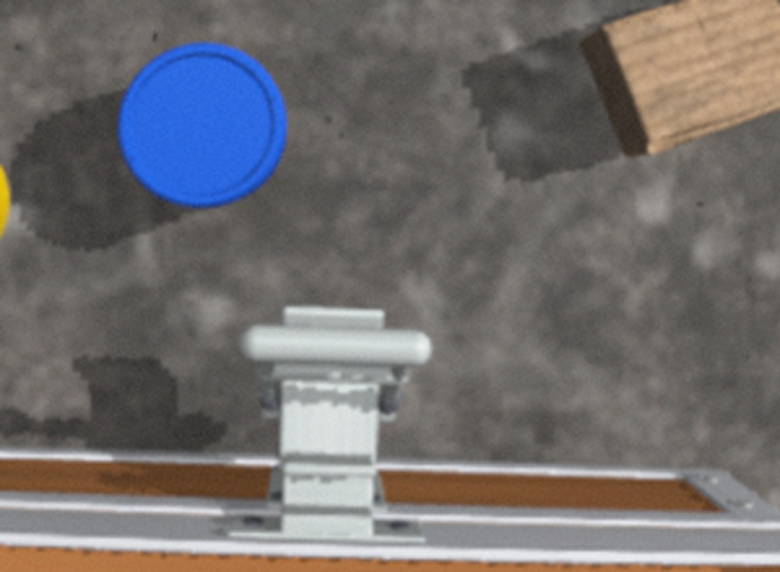

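Run:
```python
from h import *
w=ld('w20');s=ld('s20')
a=tri([ray(w,364,193.5,True),ray(s,265.5,242)]);print('+y end',a)
b=tri([ray(w,296,192.7,True),ray(s,280,249.7)]);print('-y end',b)
for z in(.1,.11,.12): print(z,plane(w,365,193.5,z,True).round(4),plane(w,294.5,192.7,z,True).round(4), plane(s,265.5,242,z).round(4))
# lever tip
for z in(.04,.05,.06): print('tip',plane(w,200+285/2.6,60+310/2.6,z,True).round(4),plane(w,200+383/2.6,60+312/2.6,z,True).round(4))
# front edge of lid/case at wrist
for p in((0,515),(760,545)): print('lid rim front',plane(w,200+p[0]/2.6,60+p[1]/2.6,.0985,True).round(4))
im=cv2.imread('pics/s20.png');cv2.imwrite('pics/c20.png',cv2.resize(im[225:270,255:305],(800,720),interpolation=cv2.INTER_CUBIC)[:600])
```

```text
+y end [0.48707702 0.13665625 0.11125583]
-y end [0.48795683 0.08748358 0.10434858]
0.1 [0.4889 0.1385 0.1   ] [0.4883 0.0864 0.1   ] [0.4988 0.147  0.1   ]
0.11 [0.4874 0.1373 0.11  ] [0.4868 0.0871 0.11  ] [0.4882 0.138  0.11  ]
0.12 [0.4859 0.1362 0.12  ] [0.4853 0.0879 0.12  ] [0.4777 0.1289 0.12  ]
tip [0.485  0.0956 0.04  ] [0.4857 0.1293 0.04  ]
tip [0.4839 0.0959 0.05  ] [0.4845 0.1287 0.05  ]
tip [0.4828 0.0963 0.06  ] [0.4834 0.128  0.06  ]
lid rim front [0.5398 0.0084 0.0985]
lid rim front [0.5511 0.2504 0.0985]
```

View pics/c20.png

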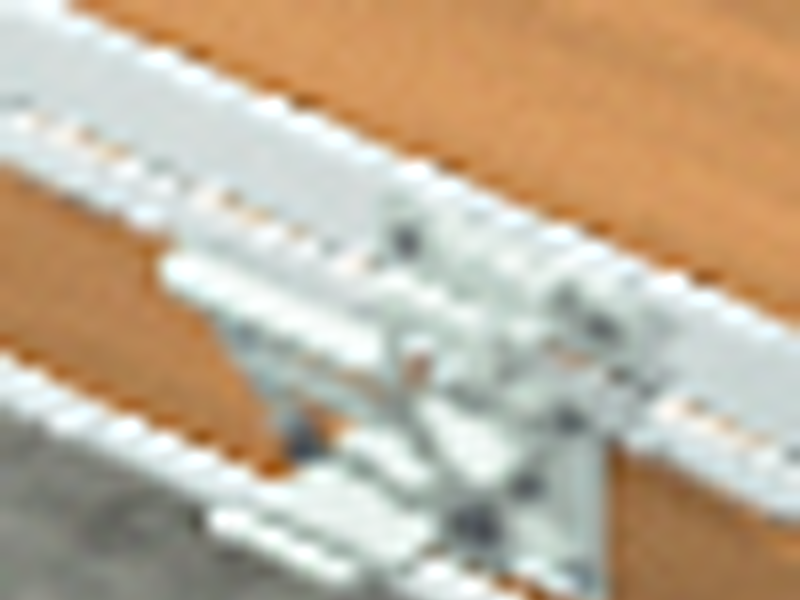

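Emit:
{"method": "arm_command", "body": {"plan": [[[-0.5, 0.1, 0], -1.7], [[-1, 0.3, 0], -3.4], [[-1.5, 0.3, 0], -5.1], [[-1.5, 0.3, 0], -6.8], [[-1.5, 0.3, 0], -8]], "fingers": -0.3}}

```text
time: 31.65
position: [0.4871, 0.1105, 0.1755]
tool_rot: [0.663, -0.246, 0.245, -0.663]
ft_force: [-0.1, -0.2, -0.3]
grip_width: 0.0304
```

Emit:
{"method": "arm_command", "body": {"plan": [[[0, 0, 0], -1.7], [[0, 0, 0], -3.4], [[0, 0, 0], -5.1], [[0, 0, 0], -6.8], [[0, 0, 0], -8]]}}

```text
time: 32.15
position: [0.4875, 0.1103, 0.1754]
tool_rot: [0.539, -0.458, 0.458, -0.538]
ft_force: [0.0, -0.8, -0.3]
grip_width: 0.0306
```

Emit:
{"method": "arm_command", "body": {"plan": [[[0, 0, 0], -1.2], [[0, 0, 0], -2.3], [[0, 0, 0], -2.3], [[0, 0, 0], -2.3]]}}

```text
time: 32.55
position: [0.4875, 0.1108, 0.1757]
tool_rot: [-0.493, 0.508, -0.507, 0.492]
ft_force: [0.1, 0.5, 0.2]
grip_width: 0.0305
```

Run:
```python
from h import *
from scipy.spatial.transform import Rotation as Ro
c=snap('wrist','w21');o=get_obs();print(o['position'],o['grip_width'],Ro.from_quat(o['tool_rot']).as_matrix().round(3).tolist(),o['q'])
```

```text
[0.48744998 0.11103575 0.17585806] 0.030177064881881804 [[-0.031, -0.001, 1.0], [-1.0, -0.0, -0.031], [0.0, -1.0, -0.001]] [ 1.90559545e-04  3.82296657e-01  1.75774600e+00 -2.01391876e-04
  1.00248821e+00  3.14504041e-02]
```

View pics/w21.png

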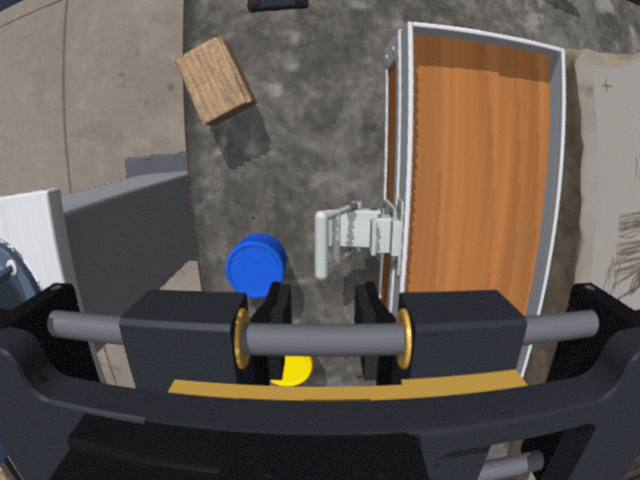

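Run:
```python
from h import *
w=ld('w20');c=ld('w21')
im=cv2.imread('pics/w21.png');cv2.imwrite('pics/c21.png',cv2.resize(im[180:300,290:430],(700,600),interpolation=cv2.INTER_CUBIC))
for a,b in(((366.2,193),(321,210.5)),((293.5,192.3),(321,277.5)),((330,192.7),(321,244))): print(tri([ray(w,*a,True),ray(c,*b,True)]).round(4))
```

```text
[0.4866 0.1373 0.1157]
[0.4856 0.0869 0.1146]
[0.4862 0.1123 0.1137]
```

View pics/c21.png

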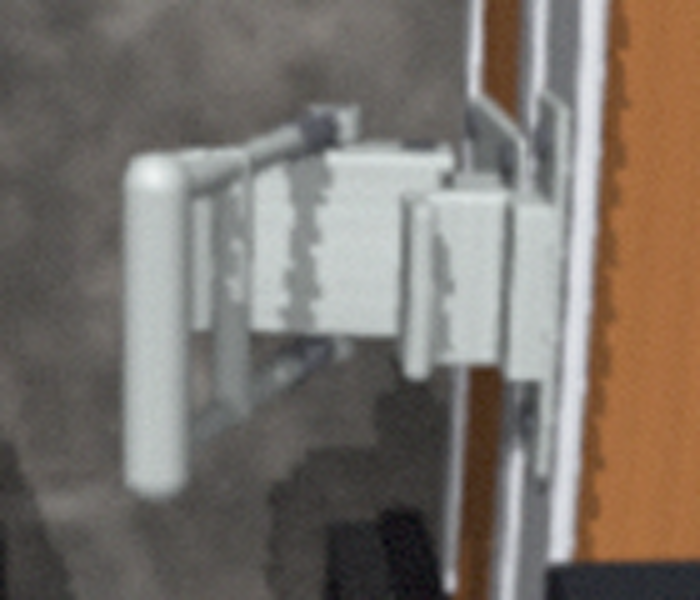

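Run:
```python
from h import *
c=ld('w21')
for n,p,z in(('lip left',(403,285),.094),('lip right',(432,285),.094),('plate L',(508,290),.0985),('plate R',(556,290),.0985),('lip +yend',(417,192),.094),('lip -yend',(417,378),.094),('rim outer',(580,300),.0985),('rim inner',(605,300),.0985)):
    print(n,plane(c,290+p[0]/5,180+p[1]/5,z,True).round(4))
w=ld('w20')
for n,p,z in(('lip top edge',(330,463),.094),('lip bot',(330,476),.094),('plate',(330,510),.0985),('plate end',(330,535),.0985)):
    print(n,plane(w,200+p[0]/2.6,60+p[1]/2.6,z,True).round(4))
```

```text
lip left [0.5243 0.1112 0.094 ]
lip right [0.5288 0.1111 0.094 ]
plate L [0.5399 0.1111 0.0985]
plate R [0.5475 0.1109 0.0985]
lip +yend [0.5264 0.1258 0.094 ]
lip -yend [0.5266 0.096  0.094 ]
rim outer [0.5513 0.1092 0.0985]
rim inner [0.5553 0.1091 0.0985]
lip top edge [0.5248 0.1104 0.094 ]
lip bot [0.5288 0.1104 0.094 ]
plate [0.538  0.1104 0.0985]
plate end [0.5459 0.1104 0.0985]
```

```bash
cat > loop.py <<'E'
import numpy as np
from scipy.optimize import brentq
pv=np.array([.5308,.056]);
def pin(L): return pv+.015*np.array([-np.sin(L),-np.cos(L)])
def sol(P,r):
    f=lambda L:np.linalg.norm(P-pin(L))-r
    Ls=np.linspace(0.3,2.8,400);v=[f(l) for l in Ls]
    return [brentq(f,Ls[i],Ls[i+1]) for i in range(399) if v[i]*v[i+1]<0]
def GfromH(H):
    out=[]
    for L in sol(np.array(H),.0435):
        p=pin(L); out.append((round(L,2),(p+(np.array(H)-p)*.0695/.0435).round(4),round(np.arctan2(-(H[0]-p[0]),H[1]-p[1]),2)))
    return out
E
python3 - <<'E'
from loop import *
G=np.array([.486,.115]);
for L in sol(G,.0695): print('start L',L,'H',pin(L)+(G-pin(L))*.0435/.0695)
for H in [(.500,.100),(.508,.104),(.515,.104),(.520,.104),(.526,.103),(.530,.102),(.533,.100),(.535,.097),(.535,.093),(.535,.089),(.535,.087)]: print(H,GfromH(H))
E
```

```text
start L 1.3298378020377832 H [0.49731032 0.09158896]
(0.5, 0.1) [(1.82, array([0.4903, 0.1241]), np.float64(0.38))]
(0.508, 0.104) [(1.94, array([0.5027, 0.1295]), np.float64(0.2))]
(0.515, 0.104) [(1.88, array([0.5141, 0.13  ]), np.float64(0.03))]
(0.52, 0.104) [(1.89, array([0.5221, 0.1299]), np.float64(-0.08))]
(0.526, 0.103) [(1.88, array([0.5317, 0.1284]), np.float64(-0.22))]
(0.53, 0.102) [(1.89, array([0.538 , 0.1267]), np.float64(-0.31))]
(0.533, 0.1) [(1.83, array([0.543, 0.124]), np.float64(-0.39))]
(0.535, 0.097) [(1.7, array([0.5464, 0.1204]), np.float64(-0.45))]
(0.535, 0.093) [(1.43, array([0.5464, 0.1164]), np.float64(-0.45))]
(0.535, 0.089) [(1.1, array([0.5455, 0.1128]), np.float64(-0.42))]
(0.535, 0.087) [(0.88, array([0.5444, 0.1112]), np.float64(-0.37))]
```

Emit:
{"method": "arm_command", "body": {"plan": [[[0, 0, -1.3], 0], [[0, 0, -2.6], 0], [[0, 0, -3.5], 0], [[0, 0, -4.0], 0], [[0, 0, -4.0], 0]]}}

```text
time: 33.1
position: [0.4859, 0.1114, 0.0745]
tool_rot: [-0.493, 0.509, -0.507, 0.491]
ft_force: [-0.0, 0.1, 0.3]
grip_width: 0.0303
```

Emit:
{"method": "arm_command", "body": {"plan": [[[0, 0, 0], 0], [[0, 0, 0], 0], [[0, 0, 0], 0], [[0, 0, 0], 0]], "fingers": -1, "force": 15}}

```text
time: 33.5
position: [0.4876, 0.1118, 0.0771]
tool_rot: [0.492, -0.508, 0.508, -0.492]
ft_force: [0.0, 0.8, 1.5]
grip_width: 0.0095
```

Run:
```python
from h import *
c=snap('wrist','w22');s=snap('scene','s22');o=get_obs();print(o['position'],o['grip_width'],o['ft_force'])
im=cv2.imread('pics/s22.png');w=cv2.imread('pics/w22.png')
cv2.imwrite('pics/a22.png',np.hstack([cv2.resize(w[160:340,220:420],(400,360)),cv2.resize(im[200:290,240:340],(400,360))]))
```

```text
[0.48743862 0.11175251 0.07694912] 0.009402345107807297 [-1.63510162 -0.17796935  2.23818419]
```

View pics/a22.png

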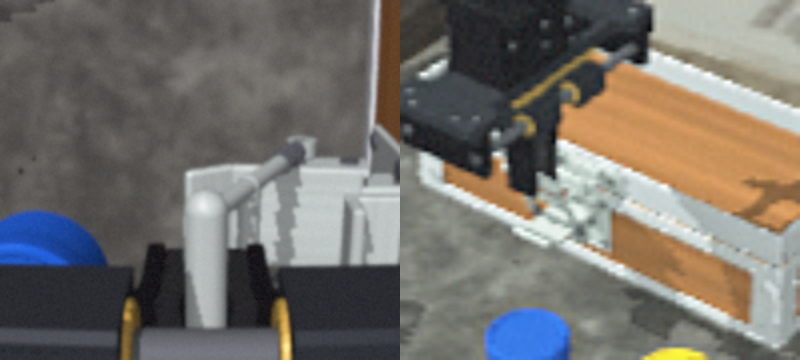

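Emit:
{"method": "arm_command", "body": {"plan": [[[0.15, 0, 0.38], 0], [[0.4, 0, 0.52], 0], [[0.65, 0, 0.62], 0], [[1.0, 0, 0.64], 0], [[1.0, 0, 0.64], 0]]}}

```text
time: 34.1
position: [0.5142, 0.1114, 0.093]
tool_rot: [0.492, -0.507, 0.509, -0.492]
ft_force: [-0.4, -1.8, 3.7]
grip_width: 0.0089
```

Run:
```python
from h import *
c=snap('wrist','w23');s=snap('scene','s23');o=get_obs();print(o['position'],o['grip_width'],o['ft_force'])
im=cv2.imread('pics/s23.png');w=cv2.imread('pics/w23.png')
cv2.imwrite('pics/a23.png',np.hstack([cv2.resize(w[160:340,220:420],(400,360)),cv2.resize(im[200:290,240:340],(400,360))]))
```

```text
[0.51315518 0.11148822 0.09278054] 0.009556420175903056 [-1.04717984 -2.08760387  3.06831688]
```

View pics/a23.png

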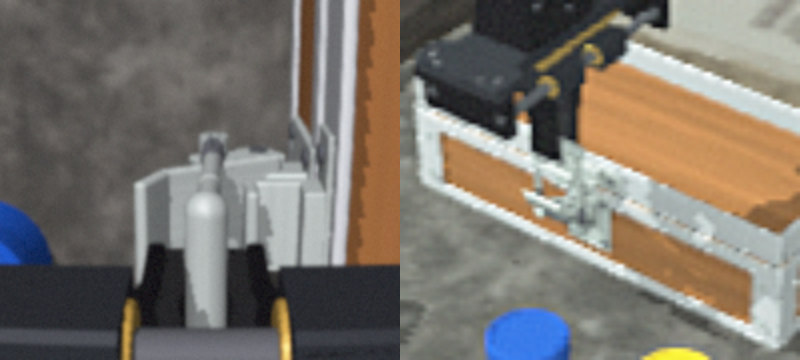

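Emit:
{"method": "arm_command", "body": {"plan": [[[0.4, 0, 0.04], 0], [[0.8, -0.05, 0], 0], [[1.05, -0.05, -0.1], 0], [[1.25, -0.05, -0.22], 0], [[1.25, -0.05, -0.22], 0]]}}

```text
time: 34.7
position: [0.546, 0.1103, 0.0869]
tool_rot: [0.491, -0.507, 0.509, -0.493]
ft_force: [-0.8, -2.7, 3.2]
grip_width: 0.0092
```

Run:
```python
from h import *
c=snap('wrist','w24');s=snap('scene','s24');o=get_obs();print(o['position'],o['grip_width'],o['ft_force'])
im=cv2.imread('pics/s24.png');w=cv2.imread('pics/w24.png')
cv2.imwrite('pics/a24.png',np.hstack([cv2.resize(w[160:340,220:420],(400,360)),cv2.resize(im[200:290,240:340],(400,360))]))
```

```text
[0.54503779 0.11039288 0.08706546] 0.009470289502526746 [ 0.63127413 -1.4822168   1.95506675]
```

View pics/a24.png

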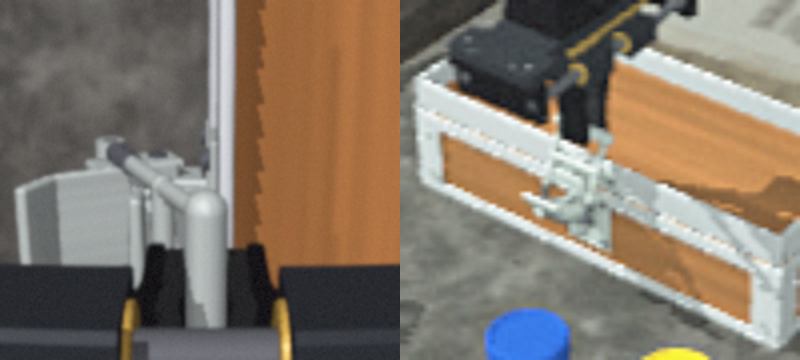

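Emit:
{"method": "arm_command", "body": {"plan": [[[0.1, 0, -0.15], 0], [[0.1, 0, -0.3], 0], [[0.1, 0, -0.42], 0], [[0.08, 0, -0.5], 0], [[0.08, 0, -0.5], 0]]}}

```text
time: 35.3
position: [0.5483, 0.1103, 0.0753]
tool_rot: [0.491, -0.506, 0.509, -0.493]
ft_force: [2.3, -0.9, 5.1]
grip_width: 0.0095
```

Run:
```python
from h import *
c=snap('wrist','w25');s=snap('scene','s25');o=get_obs();print(o['position'],o['grip_width'],o['ft_force'])
im=cv2.imread('pics/s25.png');w=cv2.imread('pics/w25.png')
cv2.imwrite('pics/a25.png',np.hstack([cv2.resize(w[160:340,220:420],(400,360)),cv2.resize(im[200:290,240:340],(400,360))]))
```

```text
[0.54801903 0.11032438 0.07531209] 0.009267809509427065 [ 2.94394603 -1.71364805  5.48098884]
```

View pics/a25.png

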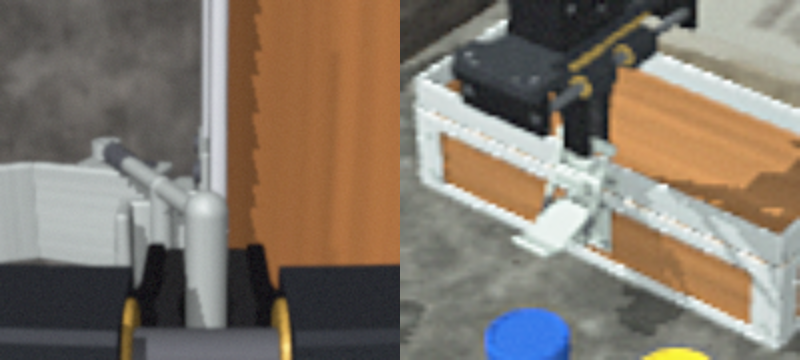

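Emit:
{"method": "arm_command", "body": {"plan": [[[0, 0, -0.08], 0], [[-0.05, 0, -0.15], 0], [[-0.05, 0, -0.15], 0], [[-0.05, 0, -0.15], 0]]}}

```text
time: 35.8
position: [0.5494, 0.1103, 0.0738]
tool_rot: [0.489, -0.505, 0.511, -0.495]
ft_force: [2.6, -2.6, 15.4]
grip_width: 0.0094
```

Run:
```python
from h import *
c=snap('wrist','w26');s=snap('scene','s26');o=get_obs();print(o['position'],o['grip_width'],o['ft_force'])
im=cv2.imread('pics/s26.png');w=cv2.imread('pics/w26.png')
cv2.imwrite('pics/a26.png',np.hstack([cv2.resize(w[200:300,260:360],(400,400),interpolation=cv2.INTER_CUBIC),cv2.resize(im[220:280,260:320],(400,400),interpolation=cv2.INTER_CUBIC)]))
```

```text
[0.54940603 0.1103036  0.07385435] 0.009451353889230199 [ 2.64286113 -3.62019059 15.17267933]
```

View pics/a26.png

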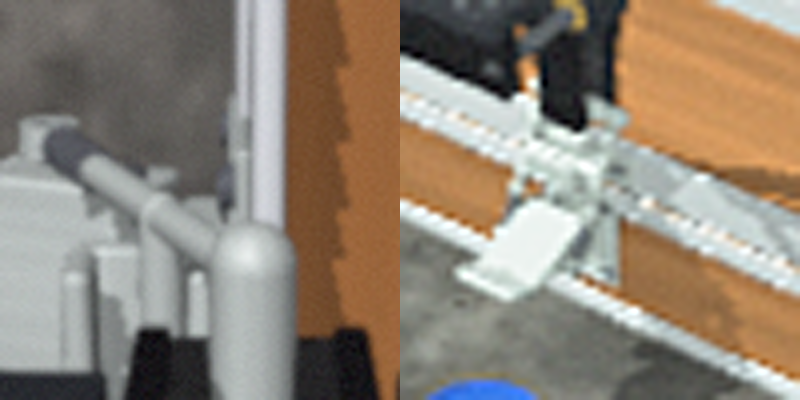

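Emit:
{"method": "arm_command", "body": {"plan": [[[0, 0, 0.05], 0], [[0, 0, 0.05], 0], [[0, 0, 0.05], 0], [[0, 0, 0.05], 0]], "fingers": -0.4}}

```text
time: 36.3
position: [0.5429, 0.1108, 0.0709]
tool_rot: [-0.493, 0.509, -0.507, 0.491]
ft_force: [0.3, 0.2, -0.6]
grip_width: 0.025
```

Emit:
{"method": "arm_command", "body": {"plan": [[[0, 0, 1], 0], [[0, 0, 3], 0], [[-1, 0, 4], 0], [[-1, 0, 4], 0], [[-1, 0, 4], 0]]}}

```text
time: 36.8
position: [0.5188, 0.1107, 0.1717]
tool_rot: [-0.492, 0.508, -0.508, 0.492]
ft_force: [0.2, 0.3, -0.8]
grip_width: 0.026
```

Run:
```python
from h import *
c=snap('wrist','w27');s=snap('scene','s27');o=get_obs();print(o['position'],o['grip_width'],o['ft_force'])
im=cv2.imread('pics/s27.png');w=cv2.imread('pics/w27.png')
cv2.imwrite('pics/a27.png',np.hstack([cv2.resize(w[180:300,260:380],(400,400),interpolation=cv2.INTER_CUBIC),cv2.resize(im[220:280,250:310],(400,400),interpolation=cv2.INTER_CUBIC)]))
```

```text
[0.51888203 0.11050456 0.17048261] 0.025896417017671283 [-0.18187948  0.43739726 -0.37215077]
```

View pics/a27.png

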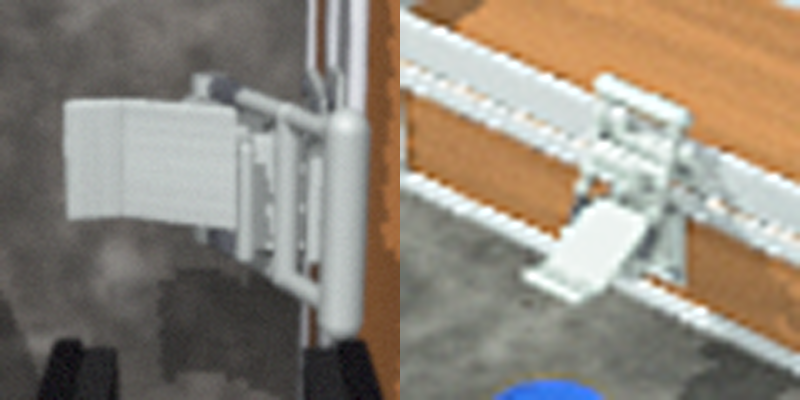

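Run:
```python
from h import *
a=cv2.imread('pics/s8.png')[200:310,260:380];b=cv2.imread('pics/s27.png')[150:260,250:370]
cv2.imwrite('pics/a28.png',np.hstack([cv2.resize(a,(400,367),interpolation=cv2.INTER_CUBIC),cv2.resize(b,(400,367),interpolation=cv2.INTER_CUBIC)]))
c=ld('w27')
for z in(.03,.04): print(plane(c,260+70*.3,180+160*.3,z,True))
```

```text
[0.47976111 0.10616086 0.03      ]
[0.48098419 0.10852601 0.04      ]
```

View pics/a28.png

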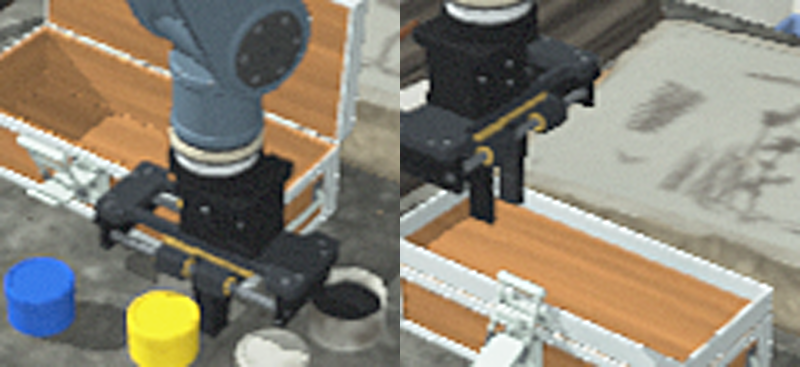

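Emit:
{"method": "arm_command", "body": {"plan": [[[-0.8, 0.05, 0], 1.7], [[-1.6, 0.05, 0], 3.4], [[-1.6, 0.05, 0], 5.1], [[-1.6, 0.05, 0], 6.8], [[-1.6, 0.05, 0], 8]], "fingers": -1}}

```text
time: 37.4
position: [0.4789, 0.1117, 0.1702]
tool_rot: [0.637, -0.308, 0.306, -0.636]
ft_force: [-1.3, -0.8, 0.2]
grip_width: 0.0016
```

Emit:
{"method": "arm_command", "body": {"plan": [[[0, 0, 0], 1.7], [[0, 0, 0], 3.4], [[0, 0, 0], 5.1], [[0, 0, 0], 6.8], [[0, 0, 0], 8]]}}

```text
time: 37.9
position: [0.4791, 0.1116, 0.17]
tool_rot: [0.704, -0.072, 0.07, -0.703]
ft_force: [-0.3, -0.4, 0.8]
grip_width: 0.0005
```

Emit:
{"method": "arm_command", "body": {"plan": [[[0, 0, 0], 1], [[0, 0, 0], 2], [[0, 0, 0], 2], [[0, 0, 0], 2]]}}

```text
time: 38.3
position: [0.4791, 0.1117, 0.1707]
tool_rot: [0.707, -0.013, 0.011, -0.707]
ft_force: [0.5, 0.2, 1.0]
grip_width: 0.0003
```

Run:
```python
from h import *
c=snap('wrist','w29');o=get_obs();print(o['position'],o['grip_width'],o['tool_rot'])
cv2.imwrite('pics/a29.png',cv2.resize(cv2.imread('pics/w29.png')[150:330,230:430],(800,600)[:2] if False else (660,594),interpolation=cv2.INTER_CUBIC))
```

```text
[0.47923089 0.11169567 0.17092914] 0.00053989838403443 [-0.70700596  0.01246491 -0.01125422  0.70700816]
```

View pics/a29.png

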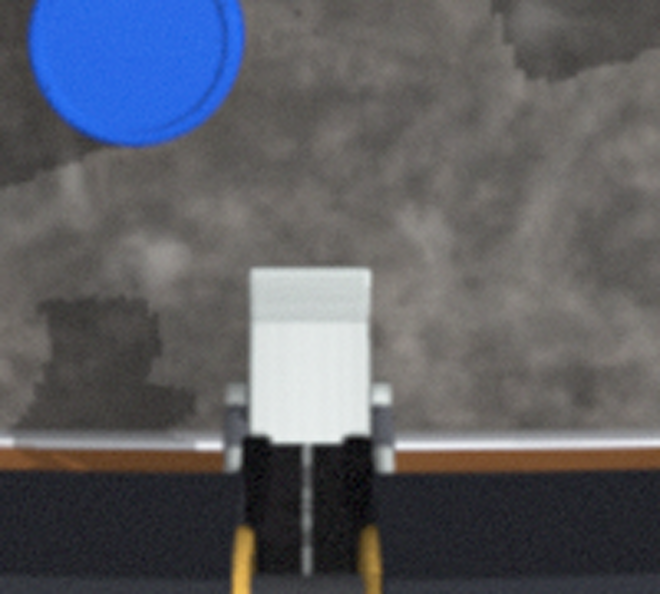

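Run:
```python
from h import *
c=ld('w29')
for z in(.03,.035,.04,.045):
    print(z,plane(c,230+310/3.3,150+268/3.3,z,True).round(4),plane(c,230+310/3.3,150+322/3.3,z,True).round(4), 'width',(plane(c,230+371/3.3,150+268/3.3,z,True)-plane(c,230+250/3.3,150+268/3.3,z,True))[1].round(4))
s=ld('s27');
for p in ((525,272),(580,303)): 
    u,v=250+(p[0]-400)*.15,220+p[1]*.15
    for z in(.03,.04): print(plane(s,u,v,z).round(4))
```

```text
0.03 [0.4865 0.1119 0.03  ] [0.5023 0.1114 0.03  ] width 0.034
0.035 [0.4853 0.1119 0.035 ] [0.5009 0.1114 0.035 ] width 0.0335
0.04 [0.4841 0.112  0.04  ] [0.4994 0.1115 0.04  ] width 0.033
0.045 [0.4828 0.112  0.045 ] [0.4979 0.1115 0.045 ] width 0.0325
[0.5042 0.1438 0.03  ]
[0.4944 0.1355 0.04  ]
[0.5005 0.1105 0.03  ]
[0.4907 0.1026 0.04  ]
```

Emit:
{"method": "arm_command", "body": {"plan": [[[0.1, 0, -1.8], 0], [[0.1, 0, -3.6], 0], [[0.1, 0, -5], 0], [[0.1, 0, -5.6], 0], [[0.1, 0, -5.6], 0]]}}

```text
time: 38.85
position: [0.4799, 0.1117, 0.0294]
tool_rot: [0.707, -0.014, 0.01, -0.707]
ft_force: [-0.5, -0.5, 0.5]
grip_width: 0.0004
```

Emit:
{"method": "arm_command", "body": {"plan": [[[0, 0, -0.3], 0], [[0, 0, -0.6], 0], [[0, 0, -0.9], 0], [[0, 0, -1.1], 0], [[0, 0, -1.1], 0]]}}

```text
time: 39.35
position: [0.4826, 0.1117, 0.0044]
tool_rot: [-0.707, 0.011, -0.012, 0.707]
ft_force: [0.8, -0.1, 0.9]
grip_width: 0.0005
```

Emit:
{"method": "arm_command", "body": {"plan": [[[0.1, 0, -0.1], 0], [[0.2, 0, -0.2], 0], [[0.3, 0, -0.25], 0], [[0.4, 0, -0.25], 0], [[0.4, 0, -0.25], 0]]}}

```text
time: 39.85
position: [0.4909, 0.1118, -0.0023]
tool_rot: [-0.707, 0.012, -0.01, 0.707]
ft_force: [-3.3, -0.1, 1.4]
grip_width: 0.0007
```

Run:
```python
from h import *
c=snap('wrist','w30');s=snap('scene','s30');o=get_obs();print(o['position'],o['ft_force'])
im=cv2.imread('pics/s30.png');w=cv2.imread('pics/w30.png')
cv2.imwrite('pics/a30.png',np.hstack([cv2.resize(w[200:300,270:370],(400,400),interpolation=cv2.INTER_CUBIC),cv2.resize(im[210:280,240:310],(400,400),interpolation=cv2.INTER_CUBIC)]))
```

```text
[ 0.49133742  0.11183691 -0.00208694] [-2.90550254  0.92792414  1.93789526]
```

View pics/a30.png

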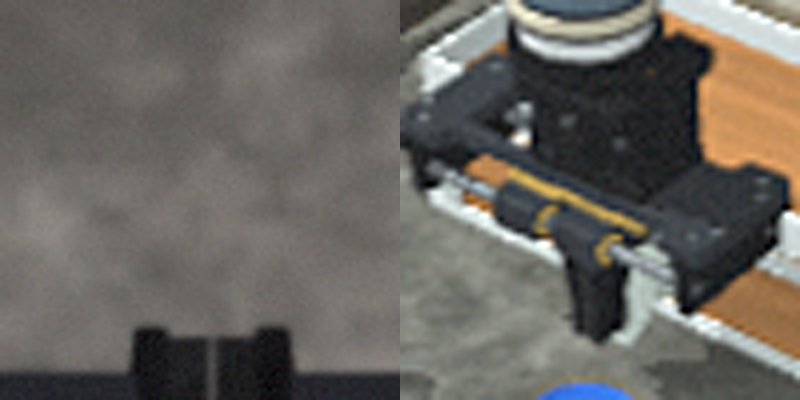

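Emit:
{"method": "arm_command", "body": {"plan": [[[0.08, 0, 0], 0], [[0.15, 0, 0], 0], [[0.15, 0, 0], 0]]}}

```text
time: 40.25
position: [0.4922, 0.1119, -0.002]
tool_rot: [0.707, -0.013, 0.009, -0.707]
ft_force: [-7.7, -1.7, 4.7]
grip_width: 0.0004
```

Emit:
{"method": "arm_command", "body": {"plan": [[[0.08, 0, 0], 0], [[0.15, 0, 0], 0], [[0.15, 0, 0], 0]]}}

```text
time: 40.55
position: [0.4924, 0.1119, -0.002]
tool_rot: [0.707, -0.016, 0.007, -0.707]
ft_force: [-12.4, -0.3, 9.6]
grip_width: 0.0006
```

Emit:
{"method": "arm_command", "body": {"plan": [[[-0.4, 0, 0], 0], [[-0.6, 0, 0.5], 0], [[-0.6, 0, 1], 0], [[-0.6, 0, 1], 0], [[-0.6, 0, 1], 0]]}}

```text
time: 41.05
position: [0.4864, 0.1117, 0.0241]
tool_rot: [-0.707, 0.01, -0.013, 0.707]
ft_force: [0.4, -0.5, -0.3]
grip_width: 0.0008
```

Run:
```python
from h import *
c=snap('wrist','w31');s=snap('scene','s31');o=get_obs();print(o['position'],o['ft_force'])
im=cv2.imread('pics/s31.png');w=cv2.imread('pics/w31.png')
cv2.imwrite('pics/a31.png',np.hstack([cv2.resize(w[200:300,270:370],(400,400),interpolation=cv2.INTER_CUBIC),cv2.resize(im[210:280,240:310],(400,400),interpolation=cv2.INTER_CUBIC)]))
```

```text
[0.48524427 0.11170505 0.02331816] [0.24885986 0.31452127 0.86813929]
```

View pics/a31.png

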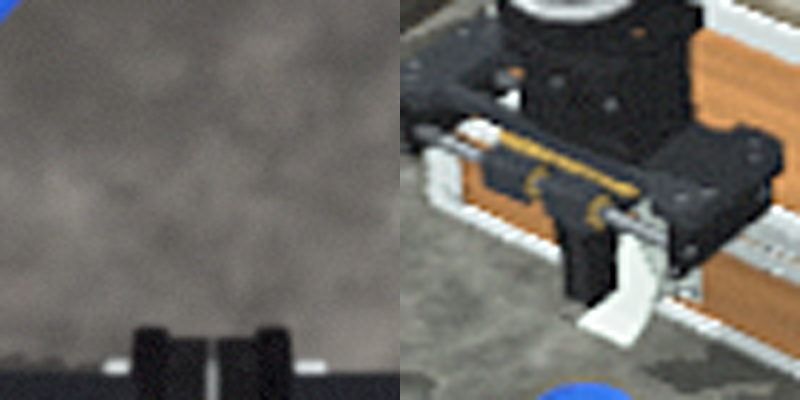

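Emit:
{"method": "arm_command", "body": {"plan": [[[0.4, 0, 0], 0], [[0.8, 0, 0], 0], [[0.9, 0, 0], 0], [[0.9, 0, 0], 0]]}}

```text
time: 41.55
position: [0.508, 0.1117, 0.0229]
tool_rot: [-0.707, 0.011, -0.012, 0.707]
ft_force: [0.2, -0.5, 0.7]
grip_width: 0.0005
```

Emit:
{"method": "arm_command", "body": {"plan": [[[0.1, 0, 0], 0], [[0.2, 0, 0], 0], [[0.2, 0, 0], 0]]}}

```text
time: 41.85
position: [0.5098, 0.1118, 0.0227]
tool_rot: [0.707, -0.013, 0.01, -0.707]
ft_force: [-3.4, 0.1, 0.7]
grip_width: 0.0009
```

Emit:
{"method": "arm_command", "body": {"plan": [[[0.1, 0, 0], 0], [[0.2, 0, 0], 0], [[0.2, 0, 0], 0]]}}

```text
time: 42.15
position: [0.51, 0.1118, 0.0224]
tool_rot: [0.707, -0.016, 0.006, -0.707]
ft_force: [-8.9, -0.4, 5.8]
grip_width: 0.0006
```

Emit:
{"method": "arm_command", "body": {"plan": [[[0.1, 0, 0], 0], [[0.2, 0, 0], 0], [[0.2, 0, 0], 0]]}}

```text
time: 42.45
position: [0.51, 0.1118, 0.022]
tool_rot: [0.707, -0.019, 0.003, -0.707]
ft_force: [-15.6, -1.2, 10.1]
grip_width: 0.0003
```

Emit:
{"method": "arm_command", "body": {"plan": [[[0.1, 0, 0], 0], [[0.2, 0, 0], 0], [[0.2, 0, 0], 0]]}}

```text
time: 42.75
position: [0.5103, 0.1118, 0.0207]
tool_rot: [0.707, -0.022, -0.001, -0.706]
ft_force: [-18.9, -1.9, 3.9]
grip_width: 0.0001
```

Emit:
{"method": "arm_command", "body": {"plan": [[[0.1, 0, 0], 0], [[0.2, 0, 0], 0], [[0.2, 0, 0], 0]]}}

```text
time: 43.05
position: [0.5105, 0.1117, 0.0191]
tool_rot: [0.707, -0.026, -0.004, -0.706]
ft_force: [-22.9, -1.8, 1.5]
grip_width: 0.0004
```

Run:
```python
from h import *
c=snap('wrist','w32');s=snap('scene','s32');o=get_obs();print(o['position'],o['ft_force'],o['moment'],o['q'],o['joint_torque'])
im=cv2.imread('pics/s32.png');w=cv2.imread('pics/w32.png')
cv2.imwrite('pics/a32.png',np.hstack([cv2.resize(w[200:300,270:370],(400,400),interpolation=cv2.INTER_CUBIC),cv2.resize(im[200:270,250:320],(400,400),interpolation=cv2.INTER_CUBIC)]))
```

```text
[0.51054768 0.11173242 0.01912348] [-22.85242698  -2.25791027   0.3884289 ] [-0.42112524  3.99021204 -0.02023558] [ 2.04031952e-03  6.77635302e-01  1.78703632e+00 -1.39514840e-03
  7.19384184e-01 -1.53741605e+00] [ -1.3062254  -45.86712599 -24.02016699   0.40806435  -6.64145485
  -0.05149339]
```

View pics/a32.png

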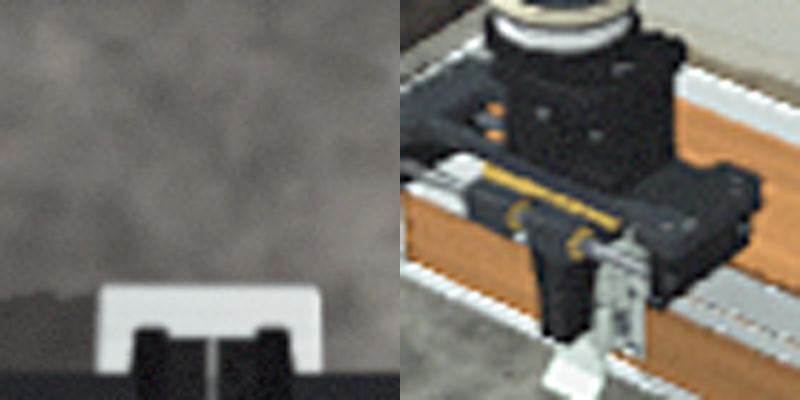

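Emit:
{"method": "arm_command", "body": {"plan": [[[0.1, 0, 0.05], 0], [[0.2, 0, 0.1], 0], [[0.3, 0, 0.1], 0], [[0.3, 0, 0.1], 0]]}}

```text
time: 43.55
position: [0.51, 0.1118, 0.0197]
tool_rot: [0.707, -0.031, -0.01, -0.706]
ft_force: [-32.0, -3.3, -1.8]
grip_width: 0.0005
```

Run:
```python
from h import *
o=get_obs();print(o['position'],o['ft_force'],o['moment'],o['moment'][1]/o['ft_force'][0])
```

```text
[0.50996052 0.11180403 0.01967825] [-32.03408157  -3.25106698  -1.8348743 ] [-0.51479572  5.05227259 -0.09078852] -0.15771554354072156
```

Emit:
{"method": "arm_command", "body": {"plan": [[[-0.4, 0, 0], 0], [[-1, 0, 0], 0], [[-1.8, 0, 0.5], 0], [[-2.5, 0, 2.5], 0], [[-2.5, 0, 4.4], 0]]}}

```text
time: 44.05
position: [0.4734, 0.1118, 0.1349]
tool_rot: [0.707, -0.013, 0.009, -0.707]
ft_force: [1.5, 0.1, -0.6]
grip_width: 0.0003
```

Emit:
{"method": "arm_command", "body": {"plan": [[[-0.5, 2, 0], 0], [[-0.5, 4, 0], 0], [[-0.5, 4, 0], 0], [[-0.5, 4, 0], 0]]}}

```text
time: 44.45
position: [0.4677, 0.2165, 0.1385]
tool_rot: [-0.704, 0.008, -0.014, 0.71]
ft_force: [-1.8, 5.0, 14.5]
grip_width: 0.0003
```

Run:
```python
from h import *
c=snap('wrist','w33');s=snap('scene','s33');t=snap('top','t33');o=get_obs();print(o['position'],o['ft_force'])
im=cv2.imread('pics/s33.png');w=cv2.imread('pics/w33.png')
cv2.imwrite('pics/a33.png',cv2.resize(im[220:280,250:320],(700,600),interpolation=cv2.INTER_CUBIC))
```

```text
[0.46782851 0.21517666 0.13837475] [-1.46723992  4.82768396 12.75678227]
```

View pics/a33.png

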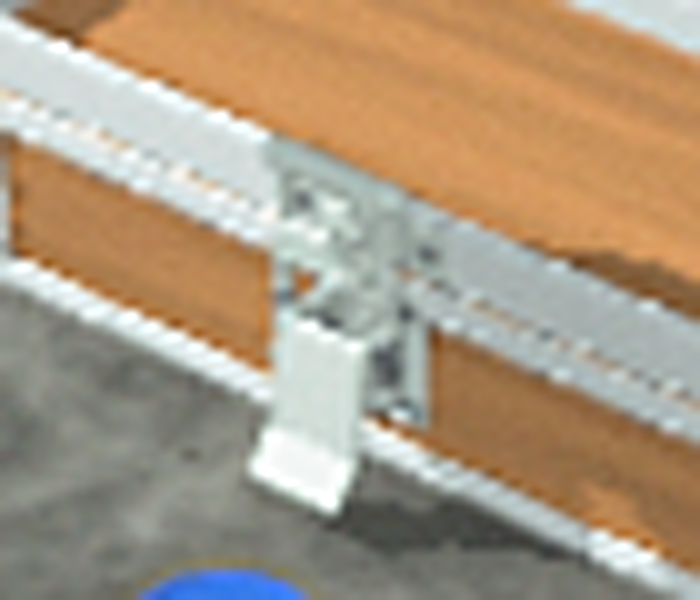

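View pics/w33.png

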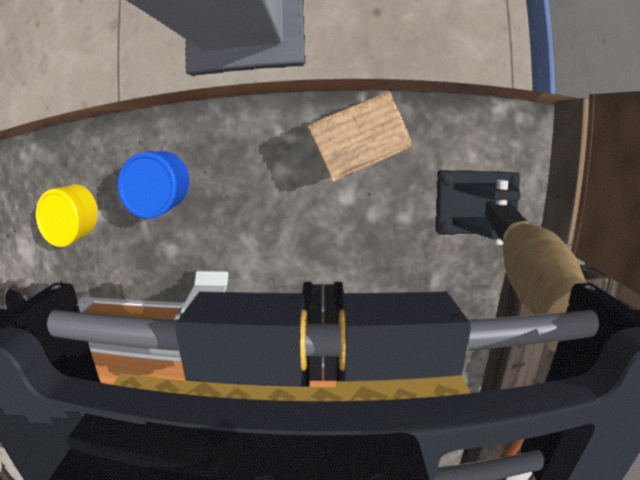

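Emit:
{"method": "arm_command", "body": {"plan": [[[0, -0.5, 0.5], 0], [[0, -2, 1], 0], [[0, -2.5, 2], 0], [[0, -2.5, 2], 0]]}}

```text
time: 45.0
position: [0.4674, 0.1474, 0.1882]
tool_rot: [0.707, -0.009, 0.015, -0.707]
ft_force: [1.2, -0.8, -0.2]
grip_width: 0.0005
```

Run:
```python
from h import *
c=snap('wrist','w34');s=snap('scene','s34');t=snap('top','t34');o=get_obs();print(o['position'],o['ft_force'])
im=cv2.imread('pics/s34.png');w=cv2.imread('pics/w34.png')
cv2.imwrite('pics/a34.png',np.hstack([cv2.resize(im[215:275,255:315],(400,400),interpolation=cv2.INTER_CUBIC),cv2.resize(w[180:330,180:330],(400,400),interpolation=cv2.INTER_CUBIC)]))
```

```text
[0.46439242 0.14907981 0.18512923] [-0.83177184 -0.46298593 -0.96409305]
```

View pics/a34.png

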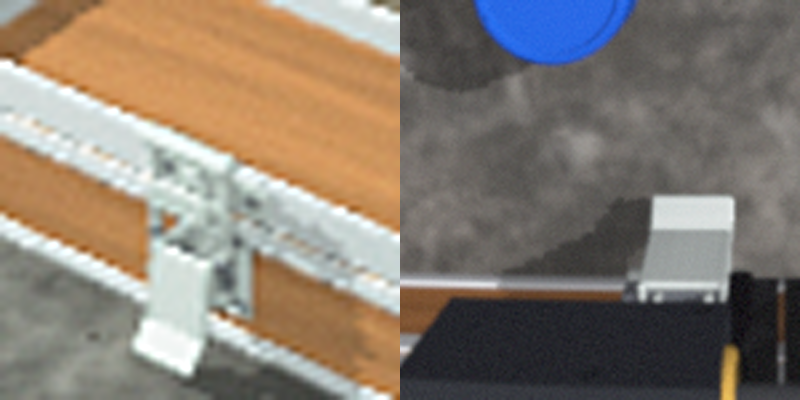

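View pics/s34.png

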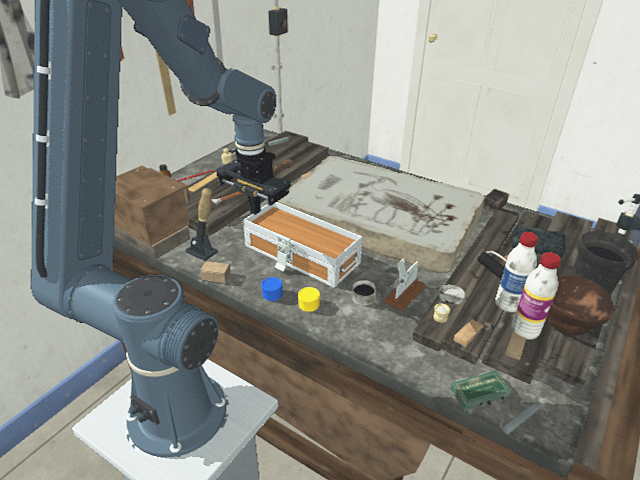

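Emit:
{"method": "arm_command", "body": {"plan": [[[1, -0.8, 0.6], 0], [[2, -1.5, 0.6], 0], [[3, -1.5, 0.6], 0], [[3, -1.5, 0.6], 0], [[3, -1.5, 0.6], 0]]}}

```text
time: 45.65
position: [0.5382, 0.1122, 0.1988]
tool_rot: [-0.707, 0.012, -0.01, 0.707]
ft_force: [-0.4, 0.4, -0.9]
grip_width: 0.0005
```

Run:
```python
from h import *
c=snap('wrist','w35');o=get_obs();print(o['position'],o['ft_force'])
w=cv2.imread('pics/w35.png')
cv2.imwrite('pics/a35.png',cv2.resize(w[130:280,240:420],(720,600),interpolation=cv2.INTER_CUBIC))
```

```text
[0.53748366 0.11235324 0.1989639 ] [-1.0924267   0.26228515 -0.47578454]
```

View pics/a35.png

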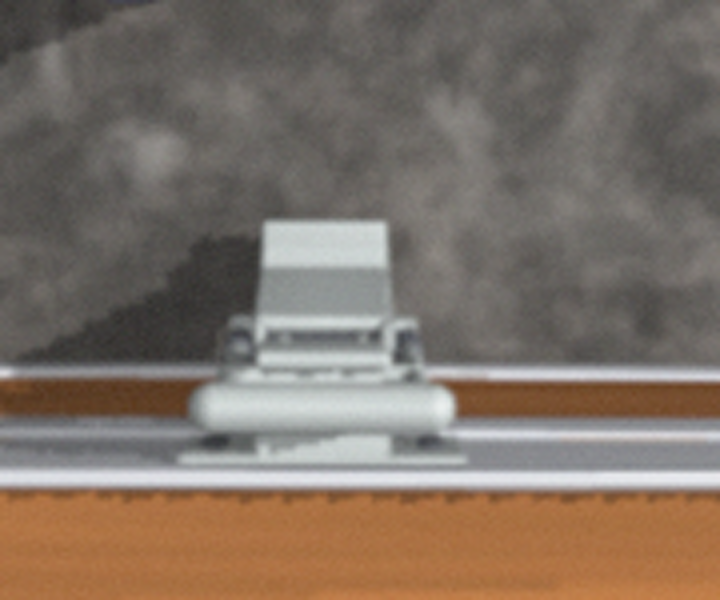

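Run:
```python
from h import *
c=ld('w35'); s=ld('s34')
for z in(.095,.1,.105,.11,.115,.12):
    a=plane(c,240+190/4,130+408/4,z,True);b=plane(c,240+456/4,130+408/4,z,True);print(z,((a+b)/2).round(4),(b-a)[1].round(4))
# scene bar ends estimate in a34: left (145,128) right (232,160) -> 
for p in((147,130),(232,160)):
    u,v=255+p[0]*.15,215+p[1]*.15
    for z in(.1,.105,.11,.115): print(z,plane(s,u,v,z).round(4))
for z in(.015,.02,.025): print('lever tip',plane(c,240+325/4,130+222/4,z,True).round(4),plane(c,240+388/4,130+222/4,z,True)[1]-plane(c,240+263/4,130+222/4,z,True)[1])
```

```text
0.095 [0.5368 0.11   0.095 ] 0.055
0.1 [0.5356 0.11   0.1   ] 0.0541
0.105 [0.5343 0.1101 0.105 ] 0.0532
0.11 [0.5331 0.1102 0.11  ] 0.0523
0.115 [0.5318 0.1102 0.115 ] 0.0513
0.12 [0.5306 0.1103 0.12  ] 0.0504
0.1 [0.5471 0.1427 0.1   ]
0.105 [0.5415 0.1382 0.105 ]
0.11 [0.5359 0.1337 0.11  ]
0.115 [0.5303 0.1292 0.115 ]
0.1 [0.5499 0.0988 0.1   ]
0.105 [0.5443 0.0946 0.105 ]
0.11 [0.5387 0.0904 0.11  ]
0.115 [0.5331 0.0861 0.115 ]
lever tip [0.5078 0.111  0.015 ] 0.031867329896492214
lever tip [0.5072 0.1111 0.02  ] 0.03144564090778226
lever tip [0.5066 0.1111 0.025 ] 0.031023951919072312
```

Emit:
{"method": "arm_command", "body": {"plan": [[[0.7, 0, -1], 0], [[0.7, 0, -2.5], 0], [[0.7, 0, -4], 0], [[0.7, 0, -5.0], 0], [[0.7, 0, -5.0], 0]]}}

```text
time: 46.2
position: [0.5518, 0.1124, 0.0717]
tool_rot: [0.707, -0.015, 0.007, -0.707]
ft_force: [0.7, 0.1, 0.5]
grip_width: 0.0005
```

Emit:
{"method": "arm_command", "body": {"plan": [[[-0.15, 0, 0], 0], [[-0.3, 0, 0], 0], [[-0.4, 0, 0], 0], [[-0.4, 0, 0], 0]]}}

```text
time: 46.6
position: [0.5484, 0.112, 0.0769]
tool_rot: [-0.707, 0.01, -0.013, 0.707]
ft_force: [1.3, 0.9, 0.4]
grip_width: 0.0003
```

Emit:
{"method": "arm_command", "body": {"plan": [[[-0.1, 0, 0], 0], [[-0.2, 0, 0], 0], [[-0.2, 0, 0], 0]]}}

```text
time: 46.9
position: [0.5468, 0.1119, 0.0772]
tool_rot: [-0.707, 0.008, -0.015, 0.707]
ft_force: [6.1, 1.9, 2.2]
grip_width: 0.0001
```

Emit:
{"method": "arm_command", "body": {"plan": [[[-0.1, 0, 0], 0], [[-0.2, 0, 0], 0], [[-0.2, 0, 0], 0]]}}

```text
time: 47.2
position: [0.5467, 0.1119, 0.0776]
tool_rot: [-0.707, 0.004, -0.019, 0.707]
ft_force: [12.8, 2.4, -4.2]
grip_width: 0.0004
```

Emit:
{"method": "arm_command", "body": {"plan": [[[-0.1, 0, 0], 0], [[-0.2, 0, 0], 0], [[-0.2, 0, 0], 0]]}}

```text
time: 47.5
position: [0.5467, 0.1119, 0.078]
tool_rot: [-0.706, 0.001, -0.023, 0.708]
ft_force: [18.7, 2.5, -10.4]
grip_width: 0.0004
```

Emit:
{"method": "arm_command", "body": {"plan": [[[-0.1, 0, 0], 0], [[-0.2, 0, 0], 0], [[-0.2, 0, 0], 0]]}}

```text
time: 47.8
position: [0.5464, 0.1118, 0.0783]
tool_rot: [-0.706, -0.002, -0.026, 0.708]
ft_force: [25.2, 4.1, -15.2]
grip_width: 0.0005
```

Emit:
{"method": "arm_command", "body": {"plan": [[[0.6, 0, 0], 0], [[1.2, 0, 0], 0], [[1.2, 0, 2], 0], [[0.6, 0, 4], 0], [[0.5, 0, 5], 0]]}}

```text
time: 48.3
position: [0.5386, 0.1117, 0.203]
tool_rot: [0.707, -0.011, 0.011, -0.707]
ft_force: [1.1, -0.5, -0.1]
grip_width: 0.0007
```

Run:
```python
from h import *
c=snap('wrist','w36');s=snap('scene','s36');o=get_obs();print(o['position'],o['ft_force'])
w=cv2.imread('pics/w36.png');im=cv2.imread('pics/s36.png')
cv2.imwrite('pics/a36.png',np.hstack([cv2.resize(w[130:280,240:390],(400,400),interpolation=cv2.INTER_CUBIC),cv2.resize(im[215:275,255:315],(400,400),interpolation=cv2.INTER_CUBIC)]))
```

```text
[0.54103046 0.11178738 0.20464795] [0.88754113 0.43227081 0.2159681 ]
```

View pics/a36.png

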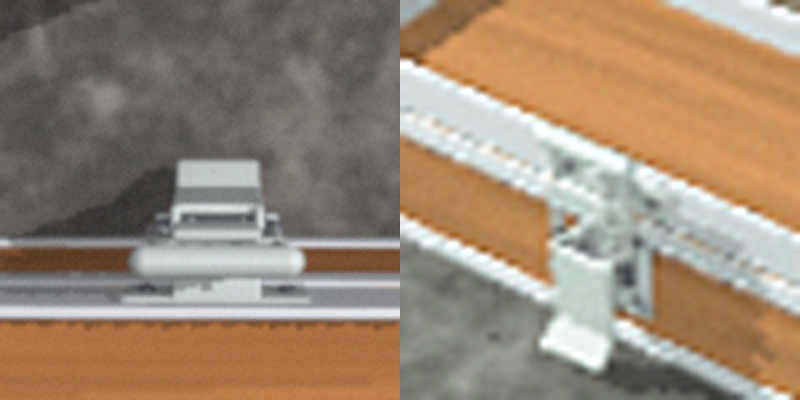

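Run:
```python
from h import *
c=ld('w36')
for z in(.012,.02): print(plane(c,321.75,130+160*.375,z,True).round(4), 'kink',plane(c,321.75,130+187*.375,z+.01,True).round(4),'top',plane(c,321.75,130+210*.375,.058,True).round(4))
for z in (.1,.11,.115): print('bar',plane(c,321.4,130+261*.375,z,True).round(4), 'front edge rim',plane(c,321.4,130+308*.375,.0985,True).round(4),plane(c,321.4,130+275*.375,.0985,True).round(4))
```

```text
[0.5146 0.1108 0.012 ] kink [0.5237 0.1105 0.022 ] top [0.5259 0.1105 0.058 ]
[0.5135 0.1108 0.02  ] kink [0.5223 0.1106 0.03  ] top [0.5259 0.1105 0.058 ]
bar [0.534  0.1101 0.1   ] front edge rim [0.5495 0.1096 0.0985] [0.5388 0.1099 0.0985]
bar [0.5316 0.1102 0.11  ] front edge rim [0.5495 0.1096 0.0985] [0.5388 0.1099 0.0985]
bar [0.5304 0.1102 0.115 ] front edge rim [0.5495 0.1096 0.0985] [0.5388 0.1099 0.0985]
```

Emit:
{"method": "arm_command", "body": {"plan": [[[-1, 0, 0], 0], [[-2, 0, 0], 0], [[-2, 0, -1.8], 0], [[-2, 0, -3.6], 0], [[-2, 0, -5.2], 0]]}}

```text
time: 48.9
position: [0.4876, 0.1116, 0.0683]
tool_rot: [0.707, -0.012, 0.01, -0.707]
ft_force: [0.9, 0.0, 0.5]
grip_width: 0.0006
```

Emit:
{"method": "arm_command", "body": {"plan": [[[0, 0, -1.2], 0], [[0, 0, -2.0], 0], [[0, 0, -2.0], 0], [[0.5, 0, -2.0], 0], [[0.8, 0, -2.0], 0]]}}

```text
time: 49.4
position: [0.5101, 0.1116, 0.0207]
tool_rot: [0.707, -0.011, 0.011, -0.707]
ft_force: [0.8, 0.6, 0.5]
grip_width: 0.0004
```

Emit:
{"method": "arm_command", "body": {"plan": [[[0.1, 0, 0], 0], [[0.2, 0, 0], 0], [[0.2, 0, 0], 0]]}}

```text
time: 49.7
position: [0.5119, 0.1118, 0.0206]
tool_rot: [0.707, -0.013, 0.01, -0.707]
ft_force: [-4.9, -0.5, 3.9]
grip_width: 0.0005
```

Run:
```python
from h import *
o=get_obs();print(o['position'],o['ft_force'],o['moment'],o['moment'][1]/o['ft_force'][0])
```

```text
[0.51194478 0.11175618 0.02055345] [-4.92868326 -0.50010005  3.89296436] [-0.11101281  0.77684143 -0.02689585] -0.15761642360447517
```

Emit:
{"method": "arm_command", "body": {"plan": [[[0.1, 0, 0.04], 0], [[0.2, 0, 0.04], 0], [[0.2, 0, 0.04], 0]]}}

```text
time: 50.0
position: [0.5117, 0.1117, 0.0206]
tool_rot: [0.707, -0.016, 0.006, -0.707]
ft_force: [-11.4, -1.8, 6.4]
grip_width: 0.0009
```

Run:
```python
from h import *
o=get_obs();print(o['position'],o['ft_force'],o['moment'],o['moment'][1]/o['ft_force'][0])
```

```text
[0.51171673 0.11174228 0.02060558] [-11.39876489  -1.80170199   6.39740144] [-0.20484823  1.85000813 -0.03309088] -0.16229899934940228
```

Emit:
{"method": "arm_command", "body": {"plan": [[[-0.5, 0, 0], 0], [[-1.2, 0, 0.5], 0], [[-1.2, 0, 2.5], 0], [[-1.2, 0, 4.5], 0], [[0, 0, 5.2], 0]]}}

```text
time: 50.5
position: [0.519, 0.1123, 0.156]
tool_rot: [-0.707, 0.009, -0.013, 0.707]
ft_force: [1.3, -0.1, -0.9]
grip_width: 0.0002
```

Emit:
{"method": "arm_command", "body": {"plan": [[[0.8, 0, 0], 0], [[1.6, 0, 0], 0], [[1.6, 0, -1.5], 0], [[1.6, 0, -3.1], 0], [[1.6, 0, -3.1], 0]]}}

```text
time: 51.0
position: [0.556, 0.1116, 0.0697]
tool_rot: [0.707, -0.014, 0.008, -0.707]
ft_force: [-0.9, -0.6, -0.4]
grip_width: 0.0002
```

Run:
```python
from h import *
o=get_obs();print(o['position'],o['ft_force'])
```

```text
[0.55604806 0.11163715 0.06967306] [-0.85291828 -0.63723771 -0.44578304]
```

Emit:
{"method": "arm_command", "body": {"plan": [[[-0.25, 0, 0], 0], [[-0.5, 0, 0], 0], [[-0.7, 0, 0], 0], [[-0.9, 0, 0], 0], [[-1.0, 0, 0], 0]]}}

```text
time: 51.5
position: [0.5466, 0.1117, 0.0772]
tool_rot: [-0.707, 0.002, -0.021, 0.707]
ft_force: [17.9, 0.3, -10.6]
grip_width: 0.0003
```

Emit:
{"method": "arm_command", "body": {"plan": [[[-0.1, 0, 0], 0], [[-0.2, 0, 0], 0], [[-0.3, 0, 0], 0], [[-0.4, 0, 0], 0], [[-0.4, 0, 0], 0]]}}

```text
time: 52.0
position: [0.5466, 0.1114, 0.0787]
tool_rot: [-0.706, -0.005, -0.028, 0.707]
ft_force: [26.9, 0.9, -16.6]
grip_width: 0.0005
```

Emit:
{"method": "arm_command", "body": {"plan": [[[-0.1, 0, 0], 0], [[-0.2, 0, 0], 0], [[-0.3, 0, 0], 0], [[-0.3, 0, 0], 0]]}}

```text
time: 52.4
position: [0.5465, 0.1112, 0.0798]
tool_rot: [-0.706, -0.01, -0.034, 0.707]
ft_force: [37.3, 2.0, -22.6]
grip_width: 0.0006
```

Emit:
{"method": "arm_command", "body": {"plan": [[[0.8, 0, 0], 0], [[1.5, 0, 0], 0], [[1.5, 0, 2], 0], [[0.9, 0, 4], 0], [[0.8, 0, 5], 0]]}}

```text
time: 52.9
position: [0.5373, 0.112, 0.2034]
tool_rot: [-0.707, 0.009, -0.013, 0.707]
ft_force: [0.8, 0.3, 0.2]
grip_width: 0.0007
```

Emit:
{"method": "arm_command", "body": {"plan": [[[0, 0, 0], 0], [[0, 0, 0], 0]]}}

```text
time: 53.1
position: [0.5371, 0.1119, 0.2008]
tool_rot: [-0.707, 0.01, -0.013, 0.707]
ft_force: [0.1, -0.6, -0.8]
grip_width: 0.0008
```

Run:
```python
from h import *
c=snap('wrist','w37');s=snap('scene','s37');o=get_obs();print(o['position'],o['ft_force'])
w=cv2.imread('pics/w37.png');im=cv2.imread('pics/s37.png')
cv2.imwrite('pics/a37.png',np.hstack([cv2.resize(w[150:270,260:380],(480,480),interpolation=cv2.INTER_CUBIC),np.pad(cv2.resize(im[225:265,265:305],(320,320),interpolation=cv2.INTER_CUBIC),((0,160),(0,0),(0,0)))]))
```

```text
[0.53599427 0.11174473 0.19855234] [ 0.64621285  0.5514185  -0.32208648]
```

View pics/a37.png

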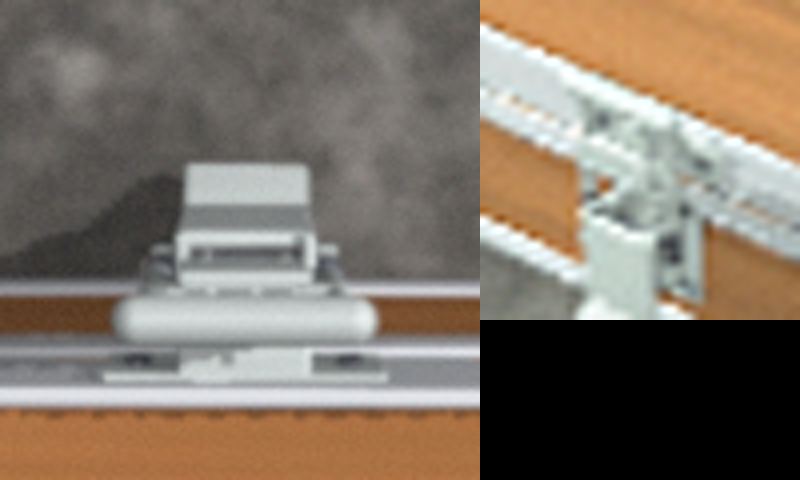

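Run:
```python
from h import *
c=ld('w37')
for z in(.012,): print(plane(c,322,150+163/4,z,True).round(4), 'kink',plane(c,322,150+206/4,z+.01,True).round(4),'top',plane(c,321.5,150+233/4,.059,True).round(4))
for z in (.11,.115): print('bar front/rear',plane(c,321.4,150+295/4,z,True).round(4),plane(c,321.4,150+343/4,z,True).round(4))
# predicted rows for lever angles
pv=np.array([.5308,.056])
for L in (0,.05,.1,.15,.2,.3):
    T=pv+.046*np.array([-np.sin(L+.266),-np.cos(L+.266)])
    f=lambda s: pv+s*np.array([-np.sin(L),-np.cos(L)])+.008*np.array([-np.cos(L),np.sin(L)])
    print(L,[proj(c,(q[0],.111,q[1]),True)[1].round(1) for q in (T,f(.036),f(-.004))])
print([150+163/4,150+206/4,150+233/4])
```

```text
[0.5143 0.1112 0.012 ] kink [0.5239 0.1109 0.022 ] top [0.5239 0.1105 0.059 ]
bar front/rear [0.5266 0.1105 0.11  ] [0.5363 0.1102 0.11  ]
bar front/rear [0.5254 0.1105 0.115 ] [0.535  0.1102 0.115 ]
0 [np.float64(194.9), np.float64(200.1), np.float64(207.3)]
0.05 [np.float64(192.9), np.float64(198.4), np.float64(207.6)]
0.1 [np.float64(190.9), np.float64(196.8), np.float64(207.9)]
0.15 [np.float64(189.0), np.float64(195.2), np.float64(208.3)]
0.2 [np.float64(187.1), np.float64(193.7), np.float64(208.6)]
0.3 [np.float64(183.6), np.float64(190.7), np.float64(209.4)]
[190.75, 201.5, 208.25]
```

Emit:
{"method": "arm_command", "body": {"plan": [[[0, -2, 0], 0], [[0, -4, 0], 0], [[0, -6, 0], 0], [[0, -7, 0], 0], [[0, -7, 0], 0]], "fingers": 0.1}}

```text
time: 53.7
position: [0.5365, -0.0667, 0.1973]
tool_rot: [0.707, -0.014, 0.012, -0.707]
ft_force: [-0.5, 0.2, 0.2]
grip_width: 0.0329
```

Run:
```python
from h import *
c=snap('wrist','w38');s=snap('scene','s38');o=get_obs();print(o['position'],o['ft_force'])
w=cv2.imread('pics/w38.png');im=cv2.imread('pics/s38.png')
cv2.imwrite('pics/a38.png',cv2.resize(w[140:260,440:600],(800,600),interpolation=cv2.INTER_CUBIC))
pv=np.array([.5308,.056])
for L in(0,.1,.2,.3):
    f=lambda s: pv+s*np.array([-np.sin(L),-np.cos(L)])+.008*np.array([-np.cos(L),np.sin(L)])
    T=pv+.046*np.array([-np.sin(L+.266),-np.cos(L+.266)])
    print(L,[[proj(c,(q[0]-.03*(y-.111)*-1,y,q[1]),True).round(1).tolist() for q in(T,f(.036),f(-.004))] for y in(.095,.127)])
```

```text
[ 0.53597482 -0.06324047  0.19747847] [ 1.35138605  0.53826468 -0.23384846]
0 [[[471.5, 193.8], [474.3, 198.7], [489.8, 205.4]], [[497.2, 194.7], [500.3, 199.5], [517.6, 206.2]]]
0.1 [[[472.2, 190.0], [474.8, 195.6], [490.1, 206.0]], [[497.9, 191.0], [500.8, 196.5], [517.9, 206.8]]]
0.2 [[[473.0, 186.3], [475.4, 192.6], [490.4, 206.7]], [[498.8, 187.4], [501.5, 193.5], [518.2, 207.5]]]
0.3 [[[473.9, 182.9], [476.1, 189.7], [490.7, 207.4]], [[499.9, 184.1], [502.4, 190.8], [518.5, 208.2]]]
```

View pics/a38.png

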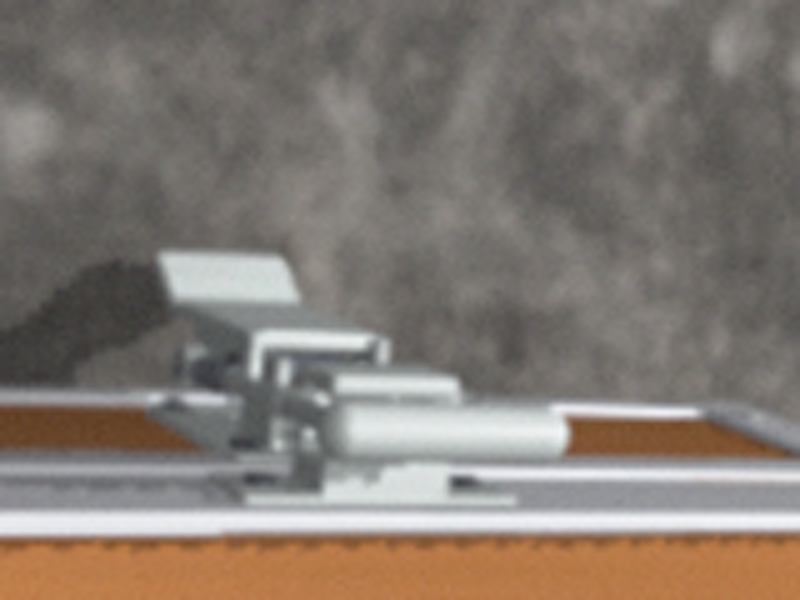

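View pics/w38.png

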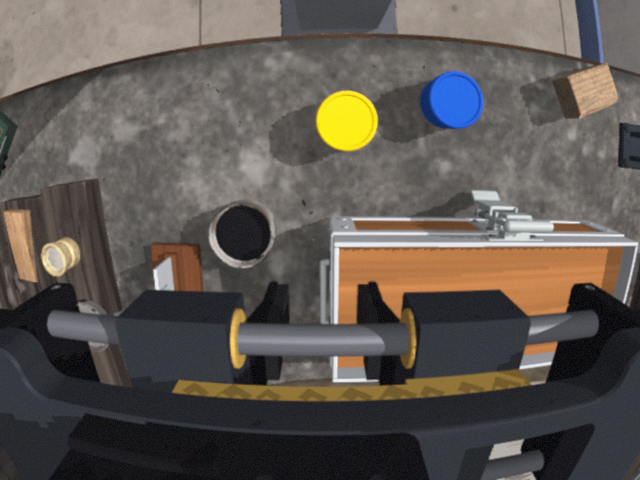

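Lever edges in the new view match L ≈ 0, so the latch is home. Next is the clip.

Run:
```python
from h import *
t=ld('top0')
im=cv2.imread('pics/top0.png');cv2.imwrite('pics/a39.png',np.hstack([cv2.resize(im[180:250,370:425],(440,560),interpolation=cv2.INTER_CUBIC)]))
im=cv2.imread('pics/scene0.png');cv2.imwrite('pics/b39.png',cv2.resize(im[250:315,380:430],(450,585),interpolation=cv2.INTER_CUBIC))
for p,z in (((397,191),.066),((397,240),.066),((384,240),.014),((385,193),.014),((408,193),.014),((407,241),.014)): print(p,plane(t,*p,z).round(4))
```

```text
(397, 191) [ 0.6885 -0.2386  0.066 ]
(397, 240) [ 0.5627 -0.2371  0.066 ]
(384, 240) [ 0.5683 -0.2104  0.014 ]
(385, 193) [ 0.6935 -0.2142  0.014 ]
(408, 193) [ 0.6936 -0.2749  0.014 ]
(407, 241) [ 0.5659 -0.2705  0.014 ]
```

View pics/a39.png

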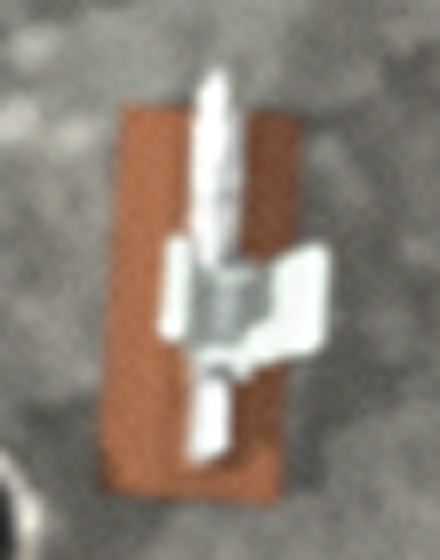

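View pics/b39.png

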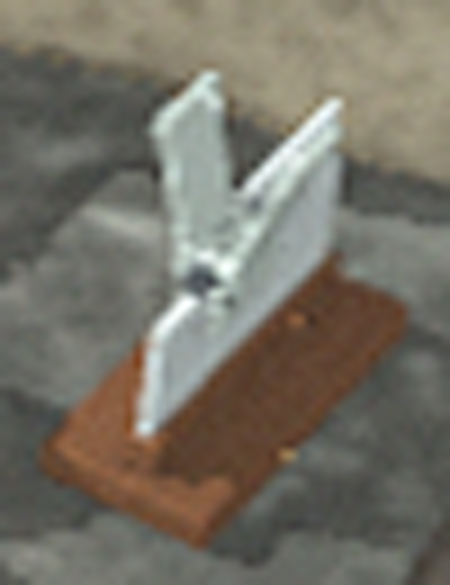

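Emit:
{"method": "arm_command", "body": {"plan": [[[0.8, -1.5, 1], 0], [[1.6, -3, 2], 0], [[2.4, -4.5, 2], 0], [[3, -6, 2], 0], [[3.4, -7, 2], 0]], "fingers": 0.5}}

```text
time: 54.3
position: [0.6231, -0.2387, 0.248]
tool_rot: [-0.707, 0.011, -0.011, 0.707]
ft_force: [-0.3, 0.5, -0.5]
grip_width: 0.0652
```

Emit:
{"method": "arm_command", "body": {"plan": [[[0, 0, 0], 0], [[0, 0, 0], 0]]}}

```text
time: 54.5
position: [0.6216, -0.2364, 0.2475]
tool_rot: [-0.706, 0.012, -0.01, 0.708]
ft_force: [-0.3, 0.4, -0.7]
grip_width: 0.0652
```

Run:
```python
from h import *
c=snap('wrist','w40');o=get_obs();print(o['position'],o['grip_width'])
w=cv2.imread('pics/w40.png')
cv2.imwrite('pics/a40.png',cv2.resize(w[130:290,240:400],(600,600),interpolation=cv2.INTER_CUBIC))
```

```text
[ 0.62145224 -0.23589122  0.24779896] 0.06504377850639563
```

View pics/a40.png

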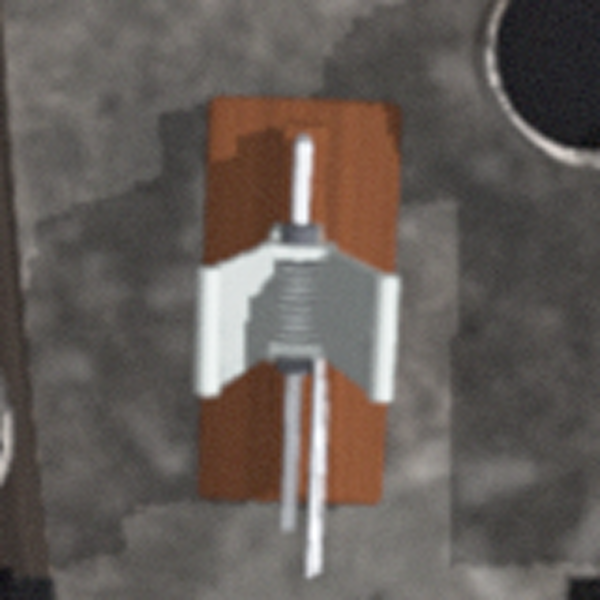

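Run:
```python
from h import *
c=ld('w40'); f=lambda u,v,z: plane(c,240+u/3.75,130+v/3.75,z,True)
L=f(208,330,.118);R=f(387,338,.118);print('tails',L,R,(L+R)/2)
print('tail outer',f(197,330,.118)[1],f(400,338,.118)[1],'x ends',f(208,265,.118)[0],f(208,395,.118)[0],f(387,275,.118)[0],f(387,402,.118)[0])
a=f(304,135,.066);b=f(288,530,.066);print('strip',a,b,'yaw',(b-a)[1]/(b-a)[0])
p=f(320,365,.077);q=f(313,577,.077);print('plate',p,q)
print('barrel',f(298,240,.072),f(294,362,.072))
```

```text
tails [ 0.61326819 -0.26081399  0.118     ] [ 0.61656161 -0.21839633  0.118     ] [ 0.6149149  -0.23960516  0.118     ]
tail outer -0.26343317704459035 -0.21530104483187018 x ends 0.5976481292761399 0.6291977341330782 0.601378277776861 0.6322952149936357
strip [ 0.57136911 -0.23677591  0.066     ] [ 0.68322981 -0.24492495  0.066     ] yaw -0.07284987059306165
plate [ 0.63239559 -0.23439051  0.077     ] [ 0.69353768 -0.23811677  0.077     ]
barrel [ 0.59905495 -0.23924247  0.072     ] [ 0.63251972 -0.24142592  0.072     ]
```

Emit:
{"method": "arm_command", "body": {"plan": [[[-0.25, 0, -1.8], -0.45], [[-0.25, 0, -3.6], -0.45], [[-0.25, 0, -5.4], -0.45], [[-0.25, 0, -7.0], -0.45], [[-0.25, 0, -7.7], -0.45]]}}

```text
time: 55.05
position: [0.6125, -0.2339, 0.0522]
tool_rot: [-0.705, 0.027, -0.022, 0.708]
ft_force: [0.6, 0.1, -0.2]
grip_width: 0.0653
```

Emit:
{"method": "arm_command", "body": {"plan": [[[0, 0, 0], 0], [[0, 0, 0], 0]]}}

```text
time: 55.25
position: [0.6159, -0.2369, 0.0568]
tool_rot: [-0.707, 0.025, -0.025, 0.707]
ft_force: [0.1, 0.5, -0.5]
grip_width: 0.0653
```

Emit:
{"method": "arm_command", "body": {"plan": [[[0, 0, 0], 0], [[0, 0, 0], 0], [[0, 0, 0], 0], [[0, 0, 0], 0], [[0, 0, 0], 0]], "fingers": -0.65, "force": 20}}

```text
time: 55.75
position: [0.6163, -0.2387, 0.0574]
tool_rot: [0.707, -0.025, 0.026, -0.706]
ft_force: [-0.3, -0.2, 4.2]
grip_width: 0.0332
```

Emit:
{"method": "arm_command", "body": {"plan": [[[0, 0, 0], 0], [[0, 0, 0], 0], [[0, 0, 0], 0]]}}

```text
time: 56.05
position: [0.6166, -0.2401, 0.0582]
tool_rot: [0.708, -0.024, 0.026, -0.705]
ft_force: [-1.9, -3.2, 8.0]
grip_width: 0.0172
```

Run:
```python
from h import *
c=snap('wrist','w41');s=snap('scene','s41');o=get_obs();print(o['position'],o['grip_width'],o['ft_force'])
w=cv2.imread('pics/w41.png');im=cv2.imread('pics/s41.png')
cv2.imwrite('pics/a41.png',np.hstack([cv2.resize(w[180:380,240:400],(400,500),interpolation=cv2.INTER_CUBIC),cv2.resize(im[225:325,360:440],(400,500),interpolation=cv2.INTER_CUBIC)]))
```

```text
[ 0.61653355 -0.24037014  0.05815179] 0.01673676119615846 [-1.5949282  -1.86113958  7.15809269]
```

View pics/a41.png

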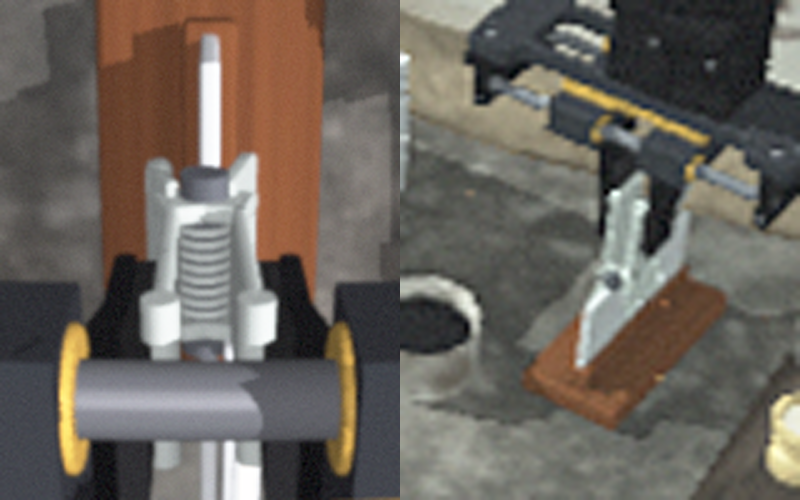

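Emit:
{"method": "arm_command", "body": {"plan": [[[0, 0, 0.4], 0], [[0, 0, 0.8], 0], [[0, 0, 1.6], 0], [[0, 0, 3], 0], [[0, 0, 4], 0]]}}

```text
time: 56.65
position: [0.6159, -0.2381, 0.1581]
tool_rot: [0.707, -0.025, 0.025, -0.707]
ft_force: [0.4, -0.8, -1.7]
grip_width: 0.0165
```

Run:
```python
from h import *
c=snap('wrist','w42');s=snap('scene','s42');o=get_obs();print(o['position'],o['grip_width'],o['ft_force'])
w=cv2.imread('pics/w42.png');im=cv2.imread('pics/s42.png')
cv2.imwrite('pics/a42.png',np.hstack([cv2.resize(w[180:380,240:400],(400,500),interpolation=cv2.INTER_CUBIC),cv2.resize(im[205:305,360:440],(400,500),interpolation=cv2.INTER_CUBIC)]))
```

```text
[ 0.61842426 -0.23951361  0.16093222] 0.016385061178224233 [ 0.2602083  -0.2605597  -0.90744715]
```

View pics/a42.png

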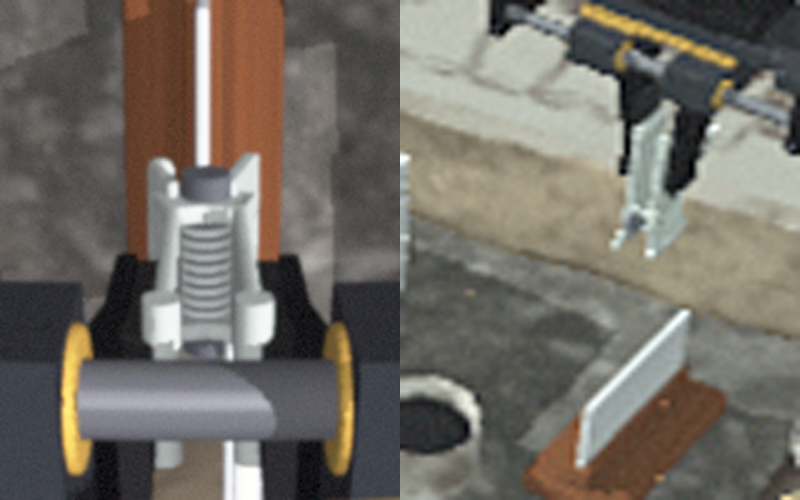

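Run:
```python
from h import *
w=cv2.imread('pics/w38.png')
cv2.imwrite('pics/a43.png',cv2.resize(w[205:305,310:410],(700,700)[:2],interpolation=cv2.INTER_CUBIC)[:600])
```

```text
(no output)
```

View pics/a43.png

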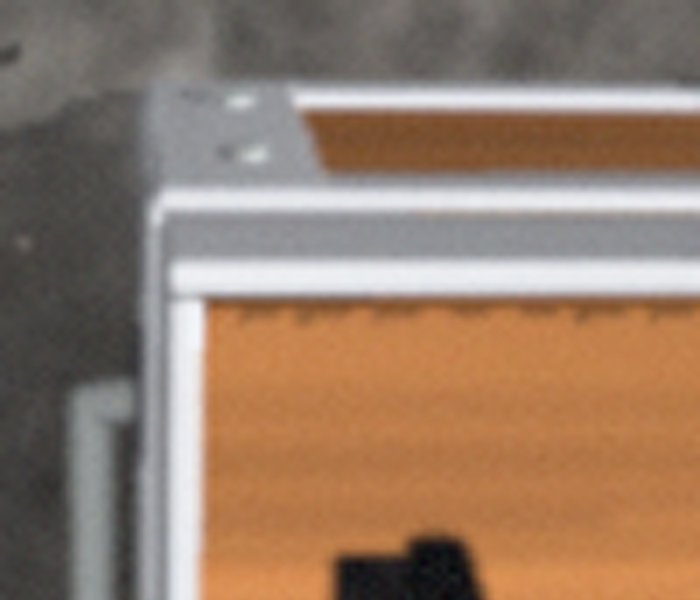

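Run:
```python
from h import *
c=ld('w38'); f=lambda u,v,z=.0985: plane(c,310+u/7,205+v/7,z,True).round(4)
for v in(300,450,590): print(f(172-4*(v-300)/290,v),f(205-2*(v-300)/290,v))
print('front rim',f(400,262),f(400,296),'corner',f(170,262))
# far-left w37/w35 check with w40?
```

```text
[ 0.5479 -0.0581  0.0985] [ 0.548  -0.0542  0.0985]
[ 0.5666 -0.0588  0.0985] [ 0.5667 -0.0547  0.0985]
[ 0.5847 -0.0595  0.0985] [ 0.5849 -0.0553  0.0985]
front rim [ 0.5442 -0.0311  0.0985] [ 0.5484 -0.0311  0.0985] corner [ 0.5432 -0.0582  0.0985]
```

Emit:
{"method": "arm_command", "body": {"plan": [[[-0.2, 1.5, 0], 0.2], [[-0.5, 3.2, 0], 0.45], [[-0.8, 5, 0], 0.45], [[-1.1, 6.5, 0], 0.45], [[-1.1, 7.25, 0], 0.45]]}}

```text
time: 57.25
position: [0.5849, -0.0529, 0.1548]
tool_rot: [-0.706, 0.012, -0.008, 0.708]
ft_force: [-0.4, -0.4, -0.6]
grip_width: 0.0165
```

Emit:
{"method": "arm_command", "body": {"plan": [[[0, 0, 0], 0], [[0, 0, -0.8], 0], [[0, 0, -0.8], 0], [[0, 0, -0.8], 0]]}}

```text
time: 57.65
position: [0.5875, -0.0576, 0.1354]
tool_rot: [-0.707, 0.012, -0.011, 0.707]
ft_force: [-0.5, 0.1, -0.4]
grip_width: 0.0161
```

Run:
```python
from h import *
c=snap('wrist','w44');s=snap('scene','s44');o=get_obs();print(o['position'],o['grip_width'],o['ft_force'])
w=cv2.imread('pics/w44.png');im=cv2.imread('pics/s44.png')
cv2.imwrite('pics/a44.png',np.hstack([cv2.resize(w[180:380,240:400],(400,500),interpolation=cv2.INTER_CUBIC),cv2.resize(im[190:290,310:390],(400,500),interpolation=cv2.INTER_CUBIC)]))
for x in(.55,.565,.58): print(proj(c,(x,-.0562-(x-.548)*.033,.0985),True))
```

```text
[ 0.58849508 -0.05781807  0.13648045] 0.01624469762525471 [ 0.48231538 -0.86103418 -0.88601314]
[324.00635771 201.60799517]
[323.97851359 224.85168696]
[323.94788717 247.44580008]
```

View pics/a44.png

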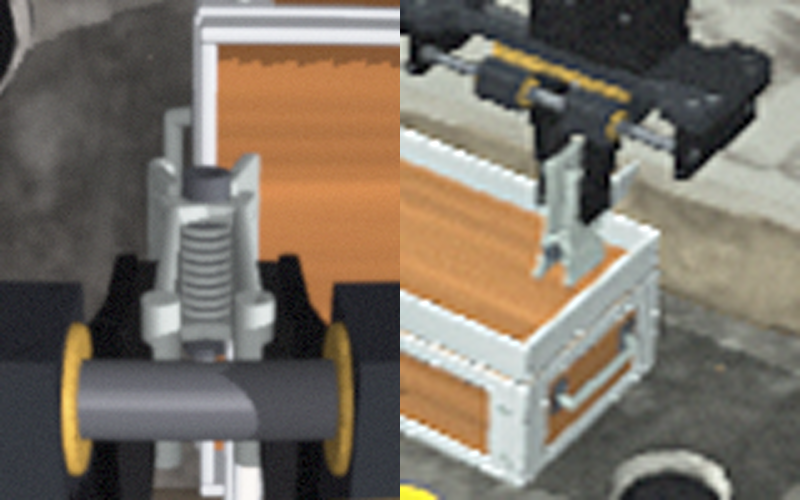

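Emit:
{"method": "arm_command", "body": {"plan": [[[0, 0, -0.6], 0], [[0, 0, -1.1], 0], [[0, 0, -1.5], 0], [[0, 0, -1.7], 0], [[0, 0, -1.7], 0]]}}

```text
time: 58.25
position: [0.5875, -0.0569, 0.0929]
tool_rot: [-0.707, 0.012, -0.011, 0.707]
ft_force: [-0.8, -0.1, -1.7]
grip_width: 0.0166
```

Emit:
{"method": "arm_command", "body": {"plan": [[[0, 0, -0.1], 0], [[0, 0, -0.2], 0], [[0, 0, -0.2], 0]]}}

```text
time: 58.55
position: [0.5889, -0.0574, 0.0903]
tool_rot: [0.707, -0.011, 0.012, -0.707]
ft_force: [-1.6, 0.1, 4.8]
grip_width: 0.0168
```

Emit:
{"method": "arm_command", "body": {"plan": [[[0, 0, -0.1], 0], [[0, 0, -0.1], 0], [[0, 0, -0.1], 0]]}}

```text
time: 58.85
position: [0.5896, -0.0575, 0.0893]
tool_rot: [0.708, -0.01, 0.012, -0.707]
ft_force: [-2.6, -0.1, 11.3]
grip_width: 0.0166
```

Emit:
{"method": "arm_command", "body": {"plan": [[[0, 0, -0.1], 0], [[0, 0, -0.25], 0], [[0, 0, -0.4], 0], [[0, 0, -0.5], 0], [[0, 0, -0.5], 0]], "fingers": 0.5}}

```text
time: 59.35
position: [0.5894, -0.0573, 0.0749]
tool_rot: [0.707, -0.01, 0.012, -0.707]
ft_force: [-1.0, -0.1, -0.3]
grip_width: 0.0484
```

Run:
```python
from h import *
c=snap('wrist','w45');s=snap('scene','s45');o=get_obs();print(o['position'],o['grip_width'],o['ft_force'])
w=cv2.imread('pics/w45.png');im=cv2.imread('pics/s45.png')
cv2.imwrite('pics/a45.png',np.hstack([cv2.resize(w[180:380,240:400],(400,500),interpolation=cv2.INTER_CUBIC),cv2.resize(im[190:290,310:390],(400,500),interpolation=cv2.INTER_CUBIC)]))
```

```text
[ 0.58842628 -0.05705494  0.07421476] 0.056161003929056263 [0.01593997 0.62314788 0.0039561 ]
```

View pics/a45.png

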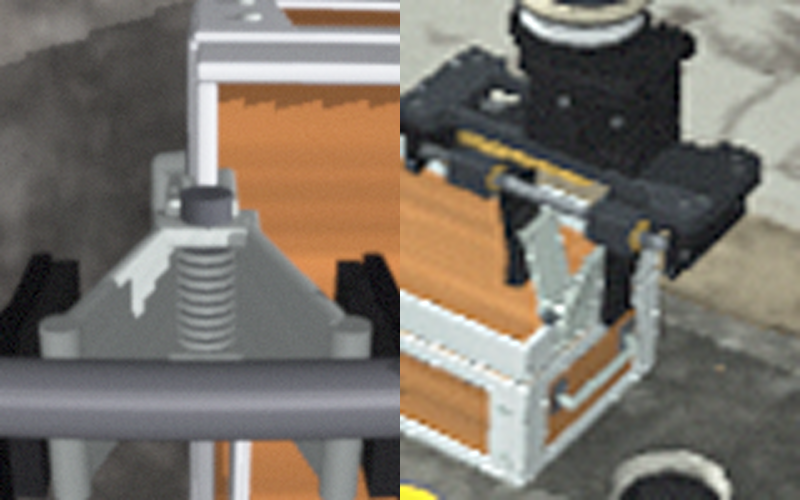

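Emit:
{"method": "arm_command", "body": {"plan": [[[0, 0, 0], 0], [[0, 0, 0], 0], [[0, 0, 0.5], 0], [[0, 0, 2], 0], [[0, 0, 3.5], 0]]}}

```text
time: 59.95
position: [0.5874, -0.0568, 0.1621]
tool_rot: [-0.707, 0.012, -0.01, 0.707]
ft_force: [0.6, 0.1, -0.4]
grip_width: 0.0653
```

Emit:
{"method": "arm_command", "body": {"plan": [[[0, 0, 2], 0], [[0, 0, 3], 0], [[-1, 0, 3], 0], [[-1, 0, 3], 0], [[-1, 0, 3], 0]]}}

```text
time: 60.45
position: [0.5631, -0.057, 0.2369]
tool_rot: [0.707, -0.011, 0.012, -0.707]
ft_force: [0.8, 0.3, 0.1]
grip_width: 0.0653
```

Run:
```python
from h import *
c=snap('wrist','w46');s=snap('scene','s46');t=snap('top','t46');o=get_obs();print(o['position'],o['grip_width'],o['ft_force'])
w=cv2.imread('pics/w46.png');im=cv2.imread('pics/s46.png')
cv2.imwrite('pics/a46.png',np.hstack([cv2.resize(w[130:290,220:420],(450,360),interpolation=cv2.INTER_CUBIC),cv2.resize(im[190:290,300:390],(324,360),interpolation=cv2.INTER_CUBIC)]))
```

```text
[ 0.56369284 -0.05705282  0.23586548] 0.06544361429482239 [0.86154412 0.36272222 0.11242961]
```

View pics/a46.png

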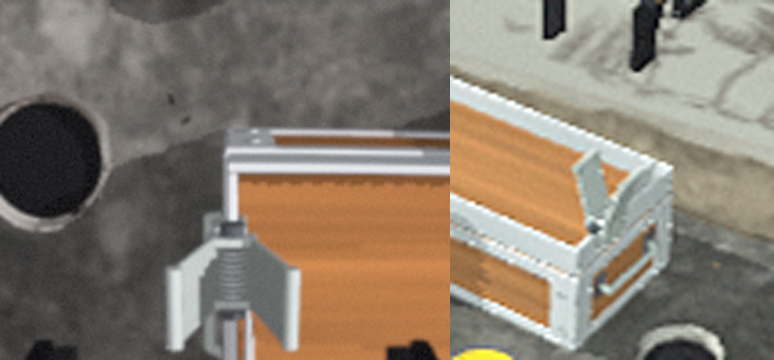

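View pics/w46.png

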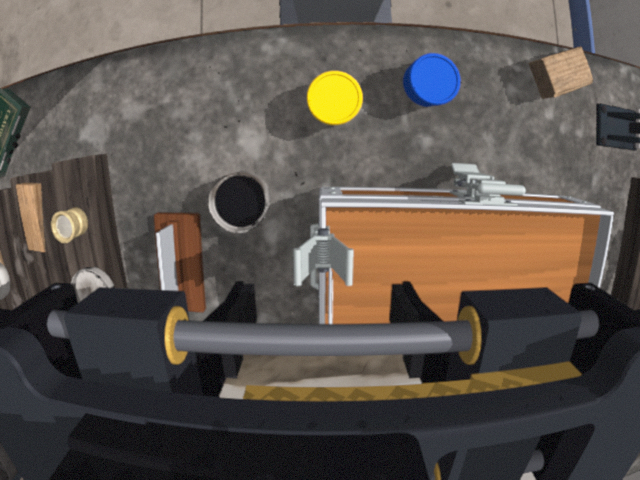

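Run:
```python
from h import *
c=ld('w46'); g=lambda u,v,z: plane(c,220+u/2.25,130+v/2.25,z,True)
for z in(.14,.1505,.155): print(z,g(168,305,z),g(299,310,z),'sep',g(299,310,z)[1]-g(168,305,z)[1])
t=ld('t46'); s=ld('s46')
cv2.imwrite('pics/a47.png',cv2.resize(cv2.imread('pics/t46.png')[150:330,180:460],None,fx=2.8,fy=2.8))
# open tin
print('open tin',plane(c,239,196,.036,True), 'start', (.5501,-.1485))
im=cv2.imread('pics/w46.png');cv2.imwrite('pics/b47.png',cv2.resize(im[150:230,430:540],(770,560),interpolation=cv2.INTER_CUBIC))
```

```text
0.14 [ 0.58849387 -0.08174078  0.14      ] [ 0.59201353 -0.03343608  0.14      ] sep 0.04830469956069651
0.1505 [ 0.58482033 -0.0807854   0.1505    ] [ 0.58821282 -0.03422617  0.1505    ] sep 0.046559230400470594
0.155 [ 0.58324596 -0.08037595  0.155     ] [ 0.58658394 -0.03456477  0.155     ] sep 0.04581117218894522
open tin [ 0.54331495 -0.14816259  0.036     ] start (0.5501, -0.1485)
```

View pics/b47.png

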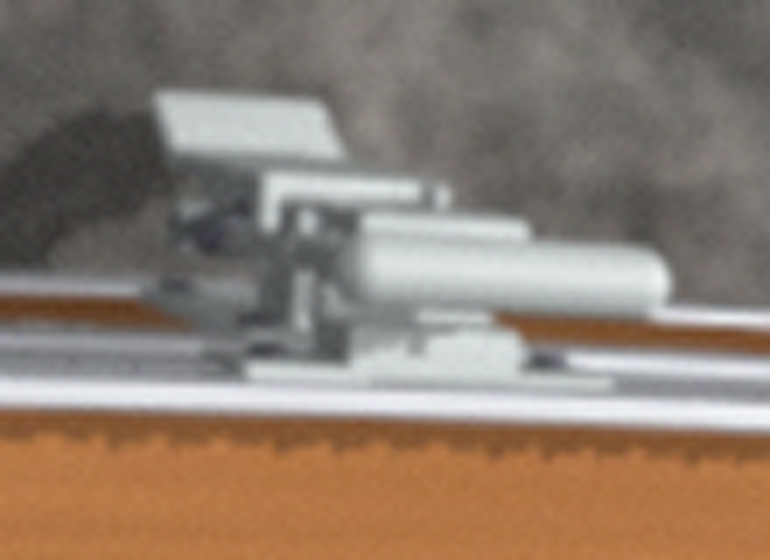

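View pics/a47.png

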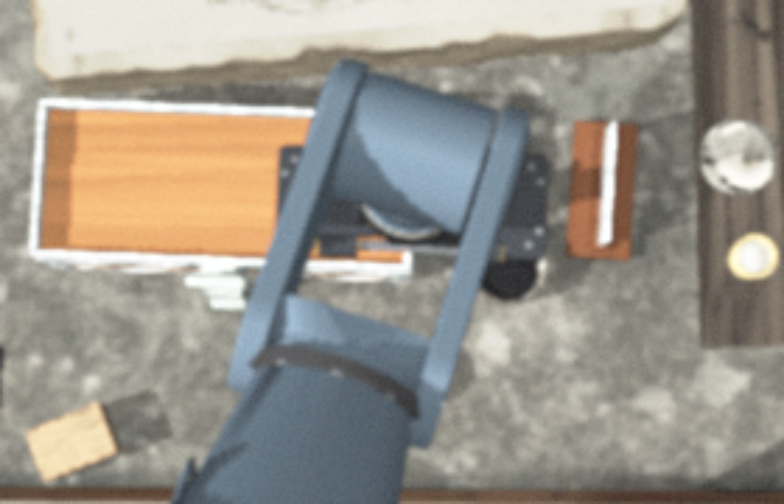

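```bash
python3 -c "
from h import *
print(get_obs()['time'],get_obs()['joint_velocities']);print(hand_in())"
```

```text
60.6 [ 0.00040307  0.0067308  -0.00162348 -0.00203834  0.00072763 -0.00044304]
the job is handed in; nothing more can be done
None
```

I packed the case, latched it and clipped the rim, then handed the job in at about 60.6 s. `hand_in` gives no verdict, so what follows rests on my own camera and force checks.

**What I did**
- **Inks:** The tin and both jars went into the case about 90 mm apart. They stood upright in the last view before the lid closed. The blue and yellow look-alikes and the open tin were left where they were.
- **Lid:** I pushed it over and pressed it shut with about 22 N.
- **Latch:** I hooked the wire loop over the keeper. The lever then went down partly by pressing it and partly by pulling back on the loop's finger bar.
- **Clip:** It was squeezed off its stand, pushed down and released on the right-hand rim, about 25 mm in front of its middle.

**Last checks**
- **Clip:** It looked upright and shut, straddling the rim. I did not measure its height above the rim.
- **Lever:** The edges of its flat face match home (about 0 ± 0.03 rad), and more pulling no longer moved it. Its flared tip read about 4 mm farther out than expected, which taken alone would mean about 0.1 rad, right at the limit.
- **Hook bar:** It was behind the lip when I let go of the loop. I estimate it is 3–5 mm from its seat, against a 7 mm limit.
- **Open tin:** It measured about 7 mm from my first estimate, which is within measurement error and well under 40 mm.

**Problems on the way**
- **First grasp:** It closed on air. The real fingertips sit about 31 mm above the reported TCP, so I confirmed this by touching the bench and corrected for it.
- **Wooden-handled tool:** The gripper brushed it with about 14 N. The tool was still standing afterwards.
- **Loop's finger bar:** The gripper body seems to have leaned lightly on it while I pressed the lever, by my estimate well below 40 N.

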